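# Fit the missing post of a silversmith's work rest by depth

### The arm

A 7-joint arm with a two-finger parallel gripper is mounted at the origin on the work surface. World frame = base frame: x ahead of the robot, y to its left, z up, the work surface at z = 0. Lengths are in m, angles in rad, forces in N, time in s.
With the tool pointing down it reaches from about 0.4 to 0.85 m from the base axis. Payload 4.5 kg.
Tool frame: the origin (TCP) lies on the centre line of the jaws, within the pads' length; the fingertips stand 11 mm ahead of it and the grasp point (between the pads) lies 8 mm behind it; z points along the fingers, y is the line along which they close (so a half turn about z gives the same grasp; the last joint's range is limited). The gripper opens to 88 mm and grips with 3 to 60 N. Pads are 18 mm wide; open, the fingers measure 123 mm over their backs; the gripper's body (75 mm by 187 mm) begins 45 mm behind the grasp point.
Start: joints at [-1.207, 0.689, -0.195, 1.565, 0.157, 0.902, -0.215], TCP at [0.202, 0.591, 0.222] pointing down, gripper open.
Joint ranges: [-3.01, 3.01], [-0.46, 2.08], [-1.47, 1.51], [0.13, 2.56], [-1, 4.14], [0.04, 2.09], [-2.66, 2.66]. Speed limits (rad/s): [2.57, 2.57, 3.14, 3.14, 3.14, 3.14, 3.14].

### API

Orientations are given as a unit quaternion [x, y, z, w].
In Python, from plant import * gives the robot as it stands. The module is installed in compiled form; this text tells all that it offers.
- The arm moves only by the tool send_rows, never from a script. Its argument "motion" is a list of rows, each an object of numbers: "x", "y", "z": the shift along the tool's x, y, z in cm; "rx", "ry", "rz": the turn, a rotation vector about the tool's x, y, z in rad; "jaw": the finger opening in cm, from 0 to 8.81. In form: [{"x": .., "y": .., "z": .., "rx": .., "ry": .., "rz": .., "jaw": ..}, ...]. A call has exactly 5 rows; each row shifts and turns the commanded pose from where the row before left it, along the tool's axes as they then stand; what a row does not reach is not made up. A row lasts 1/10 s, in which the tool goes at most 50 mm and 8.59 degrees, less where a joint would pass 70% of its speed; a pose out of reach is approached as far as the arm can. A call is refused whole if a number of a shift passes 5 or a number of a turn 0.15, either way. A call with a gripper value outside its range is refused whole. The fingers move at their own pace and stop on an object; "grip_force" is the grip in N (left out, the last holds). Time passes only in rows, so rows that do not move let the fingers close, or fill a call up. It gives the time, the measured TCP pose, the force, the opening and the grip force at its end, in the units of the state.
- get_state(): the state, without advancing time (a new reading comes with each control period).
- snapshot(name): name is "scene" or "top"; returns a dict with "img" (384x512x3 uint8, red, green, blue), "vertical_fov" (degrees; the focal length in pixels is half the picture's height over the tangent of half this angle, whatever the lens; pixels are square), "cx", "cy" (the principal point, pixels), "D" ([k1, k2, p1, p2, k3] as OpenCV has them; the pictures are not rectified), "extrinsics" (4x4, takes a point from camera to world coordinates). Camera axes: x right, y up, looking along -z (the intrinsics and any distortion apply to the point x, -y, -z); pixel columns grow to the right and rows downward; lengths in m; the calibration is good to about 2 mm. A picture is of the moment at which its call begins. There is no depth.
- finish_job(): hands the job in; it is judged then, once.
The state is a dict: "clock": time; "q": joint angles; "qd": joint speeds; "joint_torque": joint torques, N m; "tool_pos": TCP position; "eef_rot": TCP orientation; "contact_force": force on the tool from outside, world axes, zero at the start; "moment": the same for the moment, N m; "opening": opening from 0.0 (shut) to 1.0 (fully open); "finger_force": force on a finger pad.
Only numpy, scipy, OpenCV 4.12 (cv2) and the standard library are available. Lean on these libraries where they do the work, as an engineer would, in place of code of your own. Each camera call takes 0.05 s, during which the arm holds its last target. There are 200 camera calls.

### The job

Make the work rest ready and set the candlestick on it: probe the rest's empty socket with the depth rod to find how deep it is and hang the rod back in its holder, then stand in the socket the one loose post whose top will come level with the two glued posts, taking no other post out of the rack. Then stand the candlestick centred and level on the three posts, and have every wooden offcut that lies on the bench put into the scrap box. Leave the other things on the bench where they are.

Things in the scene. Friction and masses are not known exactly. Their poses are not given: they have to be found in the camera images.
- rest: the work rest: pale hardwood block 125 x 125 x 76 mm, fixed, with two steel posts (18 mm diameter) glued in, their flat tops 40 mm above its top face. Origin: centre of its underside; z up. The glued posts stand 40 mm from the centre at +60 and -60 degrees from its own +x; the empty socket is 40 mm from the centre along its own -x, so the three make an equal triangle.
- socket (a point): the centre of the mouth of the empty round socket in the top face of the work rest (76 mm above the bench), 22 mm in diameter with a 2 mm chamfer. It goes straight down to flat hard packing. Its depth cannot be told from outside and differs from start to start: 22, 36, 50 or 64 mm. z up.
- rod: the depth rod: steel, 10 mm in diameter and 85 mm long, below a round wooden handle 24 mm in diameter and 46 mm long, with a brass cap 30 mm in diameter and 6 mm thick on top; 137 mm in all, 150 g. Origin: the rod's tip; z up along it: handle 85 to 131 mm from the origin. It starts hanging upright in its holder, the handle's lower shoulder resting on the holder's top.
- holder: the rod's holder: an upright wooden block 70 x 70 x 95 mm (bottom trim 90 x 90 mm) with a hole 17 mm in diameter (3 mm chamfer) straight down through its centre. Origin: centre of its underside; z up. Fixed. With the rod hung home, its tip is 10 mm above the holder's origin.
- rack: the post rack: a low dark wooden plate 130 x 130 x 22 mm with four round recesses 22 mm in diameter and 14 mm deep, at 33 mm either side of the centre along its x and y; a loose post stands upright in each. Origin: centre of its underside; z up. Fixed.
- candlestick: a dwarf silver candlestick, 112 mm tall, about 450 g, standing on the bench: round flat-bottomed foot 128 mm in diameter (edge 10 mm thick), thin stem, drip pan 50 mm in diameter 75 to 78 mm up, above it the round candle cup, 32 mm in diameter, from 79 mm up to the top at 112 mm. Origin: centre of its flat underside; z up.
- scrap: the scrap box: open plywood box 150 x 150 x 70 mm, walls 6 mm. Origin: centre of its underside; z up. Fixed.
- post_a: a loose steel post, 18 mm in diameter and 62 mm long (the four loose posts are 62, 76, 90 and 104 mm), 180 g, foot chamfered, standing upright in the rack, its foot 8 mm above the bench; which recess varies. Origin: centre of its underside; z up along it.
- post_b: a loose steel post, 18 mm in diameter and 76 mm long (the four loose posts are 62, 76, 90 and 104 mm), 180 g, foot chamfered, standing upright in the rack, its foot 8 mm above the bench; which recess varies. Origin: centre of its underside; z up along it.
- post_c: a loose steel post, 18 mm in diameter and 90 mm long (the four loose posts are 62, 76, 90 and 104 mm), 180 g, foot chamfered, standing upright in the rack, its foot 8 mm above the bench; which recess varies. Origin: centre of its underside; z up along it.
- post_d: a loose steel post, 18 mm in diameter and 104 mm long (the four loose posts are 62, 76, 90 and 104 mm), 180 g, foot chamfered, standing upright in the rack, its foot 8 mm above the bench; which recess varies. Origin: centre of its underside; z up along it.
- offcut_a: offcut, may be absent: a plain rectangular piece of pale wood 66 x 34 x 26 mm (x, y, z), 50 g, lying on the bench. Origin: centre of its underside; x along its length.
- offcut_b: offcut, may be absent: a plain rectangular piece of pale wood 60 x 44 x 24 mm (x, y, z), 50 g, lying on the bench. Origin: centre of its underside; x along its length.
- offcut_c: offcut, may be absent: a notched piece of pale wood 68 x 36 x 28 mm: full 36 mm wide from x = -34 to +2 mm, and only its +y half (18 mm wide) from there to x = +34 mm (x, y, z), 50 g, lying on the bench. Origin: centre of its underside; x along its length.
- offcut_d: offcut, may be absent: a dark wooden bar 68 x 30 x 30 mm (x, y, z), 50 g, lying on the bench. Origin: centre of its underside; x along its length.
- glass: bystander: a drinking glass, 68 mm in diameter, 85 mm tall; origin: centre of its underside. Leave it alone.
- hammer: bystander: a hammer lying flat, 200 mm long, 26 mm high; origin: under the middle, head towards its +x. Leave it alone.
- scissors: bystander: scissors with red handles lying flat, 175 mm long, 80 mm wide, 13 mm high; origin near the pivot, blades to +x. Leave it alone.
- dapping: bystander: a steel dapping block, a 55 mm cube with round hollows; origin: centre of its underside. Leave it alone.
- spool: bystander: an empty steel spool standing up, 48 mm in diameter, 58 mm tall; origin: centre of its underside. Leave it alone.

How it is judged:
By the outcome, as a careful person would: the job done as asked, in the order asked, and still so for the second after the job is handed in, with the robot touching nothing.
Of offcut_a, offcut_b, offcut_c, offcut_d only 2 to 4 are there at a start; the rules pass over those that are not, and their reading is None.
At some moment in a run one of offcut_a, offcut_b, offcut_c, offcut_d may be knocked a few centimetres aside while the robot is not near it.
It also fails if it takes over 210 s, if anything falls off the work surface, if the arm or the gripper's body presses on something with over 40 N, if the wrist force passes 120 N, or if a joint passes its speed limit or range.

## Working session

There is one attempt and no reset: what is moved stays moved. The work goes in short steps, Python scripts to look and compute and a tool call to move; the robot and the scene stay as the last step left them, time stands still between calls to the robot, and variables do not carry over. Pictures are saved under pics/ and viewed, at most 14 in all, crops included, and the job is handed in when it is done.

Besides the shell and the picture viewer there is one more tool, called as name(argument=value, ...) on one line, values as JSON. send_rows: Moves the arm, as the interface text tells. Its arguments: {"type":"object","properties":{"motion":{"type":"array"},"grip_force":{"type":"number"}},"required":["motion"]}

```bash
mkdir -p pics
cat > h.py <<'E'
from plant import *
import numpy as np, cv2, pickle
from scipy.spatial.transform import Rotation as R
def snap(n,f):
    s=snapshot(n); pickle.dump(s,open(f'pics/{f}.pkl','wb')); cv2.imwrite(f'pics/{f}.png',s['img'][:,:,::-1]); return s
def load(f): return pickle.load(open(f'pics/{f}.pkl','rb'))
def K(s):
    h,w=s['img'].shape[:2]; f=h/2/np.tan(np.radians(s['vertical_fov'])/2)
    return np.array([[f,0,s['cx']],[0,f,s['cy']],[0,0,1.]])
def ray(s,uv):
    uv=np.atleast_2d(np.array(uv,float))
    p=cv2.undistortPoints(uv[:,None],K(s),np.array(s['D'],float))[:,0]
    E=np.array(s['extrinsics']); d=np.c_[p[:,0],-p[:,1],-np.ones(len(p))]@E[:3,:3].T
    return E[:3,3],d
def at(s,uv,z):
    c,d=ray(s,uv); return c+d*((z-c[2])/d[:,2])[:,None]
def proj(s,P):
    P=np.atleast_2d(np.array(P,float)); E=np.array(s['extrinsics'])
    c=(P-E[:3,3])@E[:3,:3]; c=c*[1,-1,-1]
    return cv2.projectPoints(c[:,None],np.zeros(3),np.zeros(3),K(s),np.array(s['D'],float))[0][:,0]
def tri(s1,a,s2,b):
    c1,d1=ray(s1,a);c2,d2=ray(s2,b);d1=d1[0];d2=d2[0]
    t=np.linalg.lstsq(np.c_[d1,-d2],c2-c1,rcond=None)[0]
    p,q=c1+d1*t[0],c2+d2*t[1]; return (p+q)/2,np.linalg.norm(p-q)
E
python3 - <<'E'
from h import *
s=get_state(); print({k:np.round(v,3) for k,v in s.items()})
for n in ('scene','top'):
    i=snap(n,n+'0'); print(n,i['vertical_fov'],i['cx'],i['cy'],i['D'],np.round(i['extrinsics'],3).tolist())
a=[cv2.imread(f'pics/{n}0.png') for n in('scene','top')]
for n,x in zip(('scene','top'),a): cv2.imwrite(f'pics/{n}0b.png',cv2.resize(x,(800,600),interpolation=cv2.INTER_CUBIC))
E
```

```text
{'clock': np.float64(0.0), 'q': array([-1.207,  0.69 , -0.195,  1.566,  0.157,  0.902, -0.215]), 'qd': array([ 0.001, -0.   , -0.002, -0.   , -0.001, -0.   , -0.   ]), 'joint_torque': array([-0.0000e+00, -5.2755e+01, -1.2670e+00, -1.5343e+01, -5.3000e-02,
        7.0000e-03,  0.0000e+00]), 'tool_pos': array([0.202, 0.591, 0.221]), 'eef_rot': array([ 0.164,  0.986, -0.001, -0.   ]), 'contact_force': array([ 0.442,  0.388, -0.133]), 'moment': array([0.066, 0.011, 0.018]), 'finger_force': np.float64(0.0), 'opening': np.float64(1.001)}
scene 48.30440917735829 252.7930679358049 189.54203176304065 [-0.06464833  0.          0.          0.          0.        ] [[0.509, -0.628, 0.589, 1.234], [0.861, 0.383, -0.335, -0.366], [-0.015, 0.678, 0.735, 0.855], [0.0, 0.0, 0.0, 1.0]]
top 52.94358846230859 256.68307408814013 189.58642588271525 [-0.10376945  0.          0.          0.          0.        ] [[-0.029, 0.994, -0.108, 0.456], [-0.999, -0.03, -0.011, 0.0], [-0.014, 0.108, 0.994, 1.214], [0.0, 0.0, 0.0, 1.0]]
```

View pics/scene0b.png

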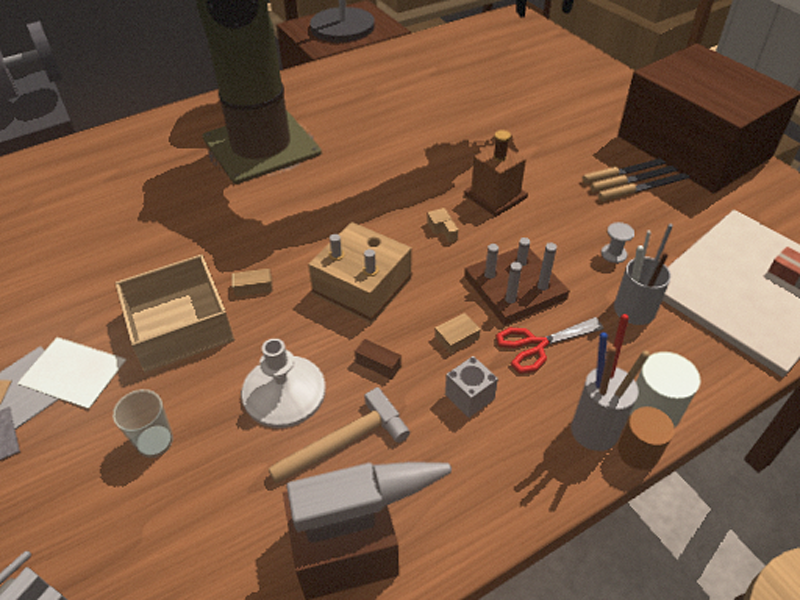

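View pics/top0b.png

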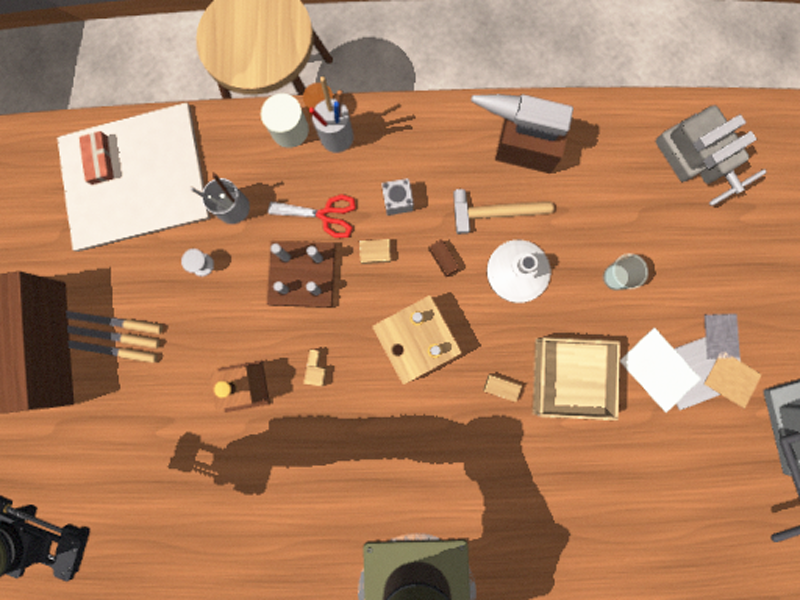

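Run:
```python
import cv2
a=cv2.imread('pics/top0.png')[110:275,130:430]; cv2.imwrite('pics/topc.png',cv2.resize(a,(798,439),interpolation=cv2.INTER_LANCZOS4))
a=cv2.imread('pics/scene0.png')[75:285,115:395]; cv2.imwrite('pics/scenec.png',cv2.resize(a,(800,600),interpolation=cv2.INTER_LANCZOS4))
```

```text
(no output)
```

View pics/topc.png

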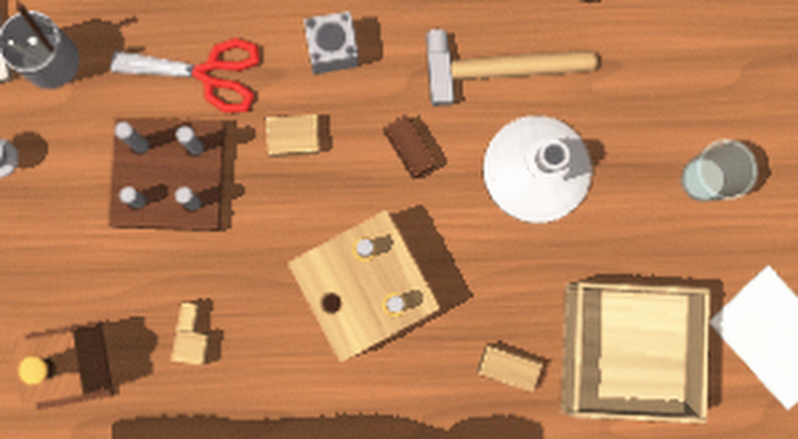

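View pics/scenec.png

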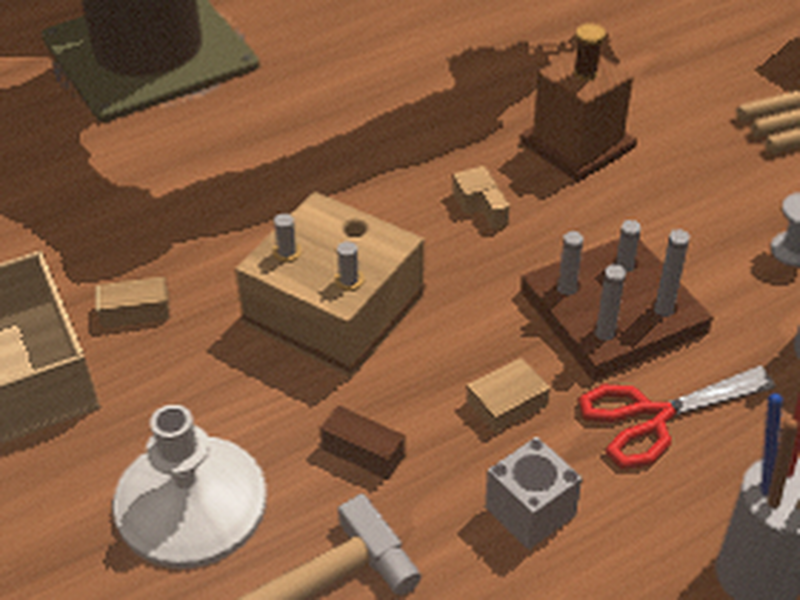

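```bash
cat > m.py <<'E'
from h import *
from scipy.optimize import least_squares
T=load('top0');S=load('scene0')
t=lambda x,y:((x+.5)/2.66-.5+130,(y+.5)/2.66-.5+110)
c=lambda x,y:((x+.5)/2.857-.5+115,(y+.5)/2.857-.5+75)
for n,a,b in [('cap',(33,370),(591,32)),('sock',(331,303),(356,228)),('g1',(364,247),(348,248)),('g2',(396,303),(284,220)),
 ('p++',(124,131),(678,237)),('p+-',(185,134),(615,271)),('p-+',(128,195),(630,227)),('p--',(186,196),(572,238)),('cup',(553,154),(173,418)),
 ('restT',(388,212),(350,320)),('restL',(288,263),(424,240)),('restB',(343,360),(317,193)),('restR',(440,303),(237,268))]:
    p,e=tri(T,t(*a),S,c(*b)); print(n,np.round(p*1000,1),round(e*1000,1))
print('foot',at(T,t(538,169),.005),at(S,c(190,500),.005))
for n,z,pts in [('b',.024,[(266,117),(318,114),(319,151),(267,155)]),('a',.026,[(487,344),(545,362),(538,388),(480,367)]),
 ('d',.030,[(386,124),(410,118),(438,161),(414,176)]),('c',.028,[(182,303),(198,303),(207,335),(206,363),(173,361)]),('box',.07,[(573,283),(711,283),(704,420),(563,413)]),
 ('holder top',.095,[(78,325),(103,322)]),('rack',.022,[(112,120),(226,122),(222,230),(109,228)])]:
    P=at(T,[t(*q) for q in pts],z); print(n,np.round(P[:,:2]*1000).astype(int).tolist(),np.round(P.mean(0)*1000))
for n,z,pts in [('b',.024,[(467,389),(522,360),(549,383),(494,415)]),('a',.026,[(97,286),(165,279),(168,299),(93,312)]),('d',.03,[(336,408),(405,437),(392,460),(321,434)]),
 ('c',.028,[(453,176),(486,167),(496,185),(507,201),(494,207),(480,190),(461,196)]),('rack',.022,[(521,286),(638,240),(711,320),(598,362)])]:
    P=at(S,[c(*q) for q in pts],z); print('S',n,np.round(P[:,:2]*1000).astype(int).tolist(),np.round(P.mean(0)*1000))
E
python3 m.py
```

```text
cap [415.8 336.6 144.4] 1.0
sock [479.1  23.6  73.8] 0.6
g1 [537.  -14.8 114. ] 0.3
g2 [476.1 -46.9 115.2] 0.1
p++ [673.1 245.2 108.9] 0.5
p+- [669.5 179.3  97.4] 0.7
p-+ [607.2 249.9  67. ] 1.2
p-- [602.7 182.2  81.9] 1.1
cup [ 632.2 -223.5  113.4] 0.1
restT [579.4 -41.1  74.5] 4.6
restL [525.   70.3  72.1] 0.7
restB [416.7  13.5  75.4] 3.9
restR [475.2 -97.1  79.9] 0.5
foot [[ 0.6320281  -0.22651562  0.005     ]] [[ 0.63285892 -0.22598307  0.005     ]]
b [[701, 95], [703, 33], [658, 33], [656, 95]] [679.  64.  24.]
a [[427, -154], [405, -220], [375, -211], [401, -145]] [ 402. -182.   26.]
d [[687, -46], [693, -75], [641, -105], [624, -77]] [661. -76.  30.]
c [[485, 197], [484, 178], [447, 168], [415, 170], [418, 208]] [450. 184.  28.]
box [[493, -247], [488, -404], [336, -387], [350, -229]] [ 417. -317.   70.]
holder top [[462, 301], [464, 273]] [463. 287.  95.]
rack [[704, 279], [697, 143], [569, 149], [575, 283]] [636. 214.  22.]
S b [[665, 30], [662, 90], [697, 95], [701, 34]] [681.  62.  24.]
S a [[374, -205], [400, -145], [426, -153], [404, -220]] [ 401. -181.   26.]
S d [[628, -82], [686, -47], [701, -68], [646, -106]] [665. -76.  30.]
S c [[418, 172], [424, 209], [454, 202], [480, 197], [481, 181], [452, 183], [449, 162]] [451. 186.  28.]
S rack [[583, 144], [590, 279], [711, 270], [698, 149]] [646. 211.  22.]
```

send_rows(motion=[{"x": 0,"y": 0,"z": 0,"rx": 0,"ry": 0,"rz": -0.11,"jaw": 8.8},{"x": 0,"y": 0,"z": 0,"rx": 0,"ry": 0,"rz": -0.11,"jaw": 8.8},{"x": 0,"y": 0,"z": 0,"rx": 0,"ry": 0,"rz": -0.11,"jaw": 8.8},{"x": 0,"y": 0,"z": 0,"rx": 0,"ry": 0,"rz": 0,"jaw": 8.8},{"x": 0,"y": 0,"z": 0,"rx": 0,"ry": 0,"rz": 0,"jaw": 8.8}])

```text
clock: 0.6
tool_pos: [0.2024, 0.5911, 0.2217]
eef_rot: [0.001, 1.0, -0.0, -0.0]
contact_force: [-0.4, -0.4, -0.3]
opening: 1.0
finger_force: 0.0
```

send_rows(motion=[{"x": -2.1,"y": -2.5,"z": 0,"rx": 0,"ry": 0,"rz": 0,"jaw": 8.8},{"x": -2.1,"y": -2.5,"z": 0,"rx": 0,"ry": 0,"rz": 0,"jaw": 8.8},{"x": -2.1,"y": -2.5,"z": 0,"rx": 0,"ry": 0,"rz": 0,"jaw": 8.8},{"x": -2.1,"y": -2.5,"z": 0,"rx": 0,"ry": 0,"rz": 0,"jaw": 8.8},{"x": -2.1,"y": -2.5,"z": 0,"rx": 0,"ry": 0,"rz": 0,"jaw": 8.8}])

```text
clock: 1.1
tool_pos: [0.3082, 0.4653, 0.222]
eef_rot: [0.001, 1.0, -0.0, 0.0]
contact_force: [-0.1, 0.5, -0.3]
opening: 0.995
finger_force: 0.0
```

send_rows(motion=[{"x": -2.1,"y": -2.5,"z": 0,"rx": 0,"ry": 0,"rz": 0,"jaw": 8.8},{"x": -2.1,"y": -2.5,"z": 0,"rx": 0,"ry": 0,"rz": 0,"jaw": 8.8},{"x": -2.1,"y": -2.5,"z": 0,"rx": 0,"ry": 0,"rz": 0,"jaw": 8.8},{"x": -2.1,"y": -2.5,"z": 0,"rx": 0,"ry": 0,"rz": 0,"jaw": 8.8},{"x": 0,"y": 0,"z": 0,"rx": 0,"ry": 0,"rz": 0,"jaw": 8.8}])

```text
clock: 1.6
tool_pos: [0.3954, 0.3613, 0.2217]
eef_rot: [0.005, 1.0, -0.002, 0.001]
contact_force: [0.5, -0.2, -1.3]
opening: 0.999
finger_force: 0.0
```

```bash
cat > go.py <<'E'
import sys
from h import *
s=get_state(); p=np.array(s['tool_pos']); r=R.from_quat(s['eef_rot']); M=r.as_matrix()
def yawfix(ang=0): # rotvec (tool axes) to make tool x=(-cos,-sin), z down
    t=R.from_euler('z',ang)*R.from_matrix(np.diag([-1.,1,-1])); return (r.inv()*t).as_rotvec()
print('t',round(s['clock'],2),'p',np.round(p*1000,1),'rotfix0',np.round(yawfix(),3),'F',np.round(s['contact_force'],1),'open_mm',round(s['opening']*88.1,1),'ff',round(s['finger_force'],1))
if len(sys.argv)>3:
    d=np.array([float(a) for a in sys.argv[1:4]])/1000-p; print('tool shift cm',np.round(M.T@d*100,2))
E
python3 go.py 416 337 112; python3 -c "
from h import *
import cv2
for n in('scene','top'): snap(n,n+'1')
a=cv2.imread('pics/top1.png')[190:300,100:220]; b=cv2.imread('pics/scene1.png')[60:170,270:390]
cv2.imwrite('pics/rodc.png',cv2.resize(np.hstack([a,b]),(800,367),interpolation=cv2.INTER_LANCZOS4))"
```

```text
t 1.6 p [395.4 361.3 221.7] rotfix0 [-0.004  0.002 -0.01 ] F [ 0.5 -0.2 -1.3] open_mm 88.1 ff 0.0
tool shift cm [-2.07 -2.36 10.99]
```

View pics/rodc.png

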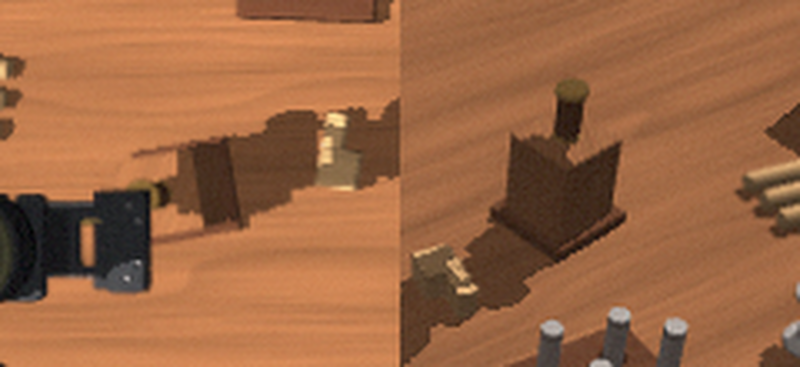

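send_rows(motion=[{"x": -1.0,"y": -1.2,"z": 0,"rx": 0,"ry": 0,"rz": -0.01,"jaw": 8.8},{"x": -1.0,"y": -1.2,"z": 0,"rx": 0,"ry": 0,"rz": 0,"jaw": 8.8},{"x": 0,"y": 0,"z": 2,"rx": 0,"ry": 0,"rz": 0,"jaw": 8.8},{"x": 0,"y": 0,"z": 2,"rx": 0,"ry": 0,"rz": 0,"jaw": 8.8},{"x": 0,"y": 0,"z": 0,"rx": 0,"ry": 0,"rz": 0,"jaw": 8.8}])

```text
clock: 2.2
tool_pos: [0.4093, 0.3427, 0.1802]
eef_rot: [-0.006, 1.0, -0.001, -0.002]
contact_force: [-0.0, -0.1, -0.4]
opening: 0.999
finger_force: 0.0
```

```bash
python3 go.py 416 337 112; python3 -c "
from h import *
snap('scene','s2'); a=cv2.imread('pics/s2.png')[30:150,270:400]
cv2.imwrite('pics/rod2.png',cv2.resize(a,(650,600),interpolation=cv2.INTER_LANCZOS4))"
```

```text
t 2.2 p [409.3 342.7 180.2] rotfix0 [-0.002 -0.004  0.012] F [-0.  -0.1 -0.4] open_mm 88.0 ff 0.0
tool shift cm [-0.69 -0.57  6.82]
```

View pics/rod2.png

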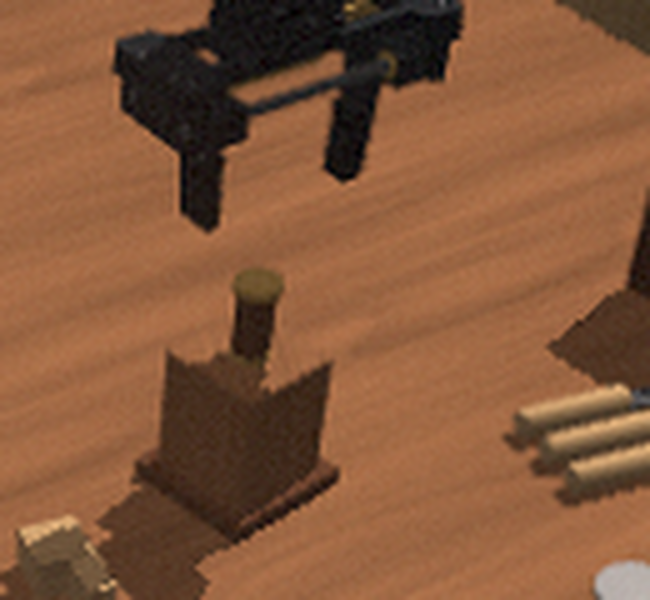

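send_rows(motion=[{"x": -0.7,"y": -0.6,"z": 0,"rx": 0,"ry": 0,"rz": 0.01,"jaw": 8.8},{"x": 0,"y": 0,"z": 1.0,"rx": 0,"ry": 0,"rz": 0,"jaw": 8.8},{"x": 0,"y": 0,"z": 1.5,"rx": 0,"ry": 0,"rz": 0,"jaw": 8.8},{"x": 0,"y": 0,"z": 0.5,"rx": 0,"ry": 0,"rz": 0,"jaw": 8.8},{"x": 0,"y": 0,"z": 0,"rx": 0,"ry": 0,"rz": 0,"jaw": 8.8}])

```text
clock: 2.75
tool_pos: [0.4184, 0.3363, 0.1515]
eef_rot: [-0.0, 1.0, -0.0, -0.0]
contact_force: [0.4, -0.7, -0.3]
opening: 0.998
finger_force: 0.0
```

send_rows(motion=[{"x": 0,"y": 0,"z": 1.0,"rx": 0,"ry": 0,"rz": 0,"jaw": 8.8},{"x": 0,"y": 0,"z": 1.5,"rx": 0,"ry": 0,"rz": 0,"jaw": 8.8},{"x": 0,"y": 0,"z": 1.2,"rx": 0,"ry": 0,"rz": 0,"jaw": 8.8},{"x": 0,"y": 0,"z": 0,"rx": 0,"ry": 0,"rz": 0,"jaw": 8.8},{"x": 0,"y": 0,"z": 0,"rx": 0,"ry": 0,"rz": 0,"jaw": 8.8}])

```text
clock: 3.25
tool_pos: [0.4186, 0.3366, 0.1149]
eef_rot: [-0.0, 1.0, -0.0, -0.0]
contact_force: [0.3, 0.5, -0.9]
opening: 0.998
finger_force: 0.0
```

```bash
python3 go.py 416 337 112
```

```text
t 3.25 p [418.6 336.6 114.9] rotfix0 [-0. -0.  0.] F [ 0.3  0.5 -0.9] open_mm 87.9 ff 0.0
tool shift cm [0.26 0.04 0.29]
```

send_rows(motion=[{"x": 0.2,"y": 0,"z": 0.2,"rx": 0,"ry": 0,"rz": 0,"jaw": 8.8},{"x": 0,"y": 0,"z": 0,"rx": 0,"ry": 0,"rz": 0,"jaw": 4},{"x": 0,"y": 0,"z": 0,"rx": 0,"ry": 0,"rz": 0,"jaw": 1.5},{"x": 0,"y": 0,"z": 0,"rx": 0,"ry": 0,"rz": 0,"jaw": 1.5},{"x": 0,"y": 0,"z": 0,"rx": 0,"ry": 0,"rz": 0,"jaw": 1.5}], grip_force=30)

```text
clock: 3.75
tool_pos: [0.4167, 0.3366, 0.1132]
eef_rot: [-0.0, 1.0, 0.0, 0.0]
contact_force: [0.5, 0.4, -0.2]
opening: 0.658
finger_force: 0.0
```

send_rows(motion=[{"x": 0,"y": 0,"z": 0,"rx": 0,"ry": 0,"rz": 0,"jaw": 1.5},{"x": 0,"y": 0,"z": 0,"rx": 0,"ry": 0,"rz": 0,"jaw": 1.5},{"x": 0,"y": 0,"z": 0,"rx": 0,"ry": 0,"rz": 0,"jaw": 1.5},{"x": 0,"y": 0,"z": 0,"rx": 0,"ry": 0,"rz": 0,"jaw": 1.5},{"x": 0,"y": 0,"z": 0,"rx": 0,"ry": 0,"rz": 0,"jaw": 1.5}], grip_force=30)

```text
clock: 4.25
tool_pos: [0.4166, 0.3364, 0.1131]
eef_rot: [-0.0, 1.0, -0.0, 0.0]
contact_force: [-0.1, -1.0, -0.4]
opening: 0.321
finger_force: 31.2
```

```bash
python3 go.py 416 337 242
```

```text
t 4.25 p [416.6 336.4 113.1] rotfix0 [-0.  0.  0.] F [-0.1 -1.  -0.4] open_mm 28.3 ff 31.2
tool shift cm [  0.06   0.05 -12.89]
```

send_rows(motion=[{"x": 0,"y": 0,"z": 0,"rx": 0,"ry": 0,"rz": 0,"jaw": 1.5},{"x": 0,"y": 0,"z": 0,"rx": 0,"ry": 0,"rz": 0,"jaw": 1.5},{"x": 0,"y": 0,"z": 0,"rx": 0,"ry": 0,"rz": 0,"jaw": 1.5},{"x": 0,"y": 0,"z": -0.5,"rx": 0,"ry": 0,"rz": 0,"jaw": 1.5},{"x": 0,"y": 0,"z": -0.5,"rx": 0,"ry": 0,"rz": 0,"jaw": 1.5}], grip_force=30)

```text
clock: 4.75
tool_pos: [0.4164, 0.3365, 0.1232]
eef_rot: [-0.0, 1.0, -0.0, -0.0]
contact_force: [-0.6, 0.0, -2.2]
opening: 0.318
finger_force: 31.1
```

```bash
python3 go.py 416 337 242;  python3 -c "
from h import *
snap('scene','s3'); a=cv2.imread('pics/s3.png')[60:150,290:385]
cv2.imwrite('pics/rod3.png',cv2.resize(a,(633,600),interpolation=cv2.INTER_LANCZOS4))"
```

```text
t 4.75 p [416.4 336.5 123.2] rotfix0 [-0. -0.  0.] F [-0.6  0.  -2.2] open_mm 28.0 ff 31.1
tool shift cm [  0.05   0.04 -11.88]
```

View pics/rod3.png

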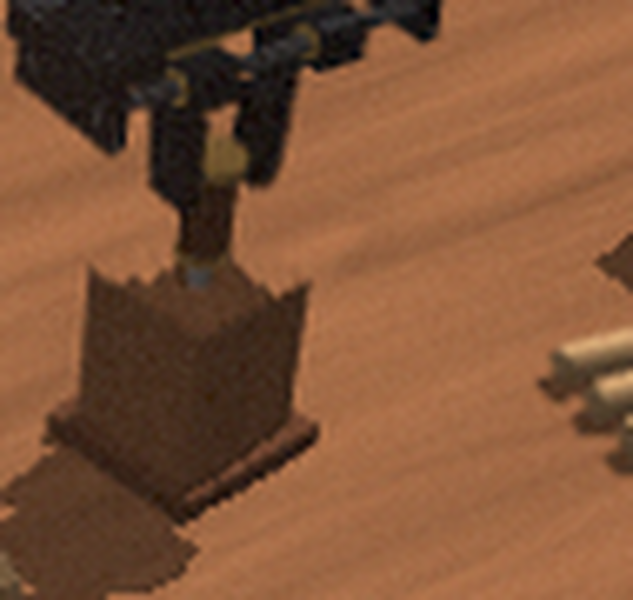

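Run:
```python
from h import *
s=load('s3')
P=dict(cap=[416,336.5,157],capoff20=[436,336.5,157],hb=[416,336.5,105],hbhome=[416,336.5,95],tipL=[416,336.5-14,112],tipR=[416,336.5+14,112],tipLb=[416,336.5-29,112],tipRb=[416,336.5+29,112],holdtop1=[416+35,336.5,95])
for k,v in P.items():
    u=proj(s,np.array(v)/1000)[0]; print(k,np.round(u,1),np.round((u-[290,60])*6.66))
```

```text
cap [321.8  82.3] [212. 148.]
capoff20 [326.   85.6] [240. 171.]
hb [320.1  97.2] [200. 248.]
hbhome [319.7 100. ] [198. 266.]
tipL [316.5  96.7] [176. 244.]
tipR [324.1  93.8] [227. 225.]
tipLb [312.4  98.2] [149. 255.]
tipRb [328.1  92.3] [254. 215.]
holdtop1 [326.9 106. ] [246. 306.]
```

Run:
```python
from h import *
s=load('s2')
for y in (44,61.5):
  for x in (-9,9):
    for z in (169,189):
      print(y,x,z,[np.round((proj(s,np.array([409.3+x,342.7+k*y,z])/1000)[0]-[270,30])*5) for k in(-1,1)])
T=snap('top','t3'); a=cv2.imread('pics/t3.png')[200:280,110:200]; b=cv2.imread('pics/s2.png')[30:110,280:370]
cv2.imwrite('pics/t3c.png',cv2.resize(np.hstack([a,b]),(800,356),interpolation=cv2.INTER_LANCZOS4))
```

```text
44 -9 169 [array([191., 250.]), array([313., 206.])]
44 -9 189 [array([194., 219.]), array([317., 176.])]
44 9 169 [array([210., 265.]), array([333., 220.])]
44 9 189 [array([213., 234.]), array([337., 190.])]
61.5 -9 169 [array([166., 258.]), array([337., 198.])]
61.5 -9 189 [array([169., 228.]), array([341., 168.])]
61.5 9 169 [array([185., 274.]), array([356., 212.])]
61.5 9 189 [array([188., 243.]), array([361., 182.])]
```

View pics/t3c.png

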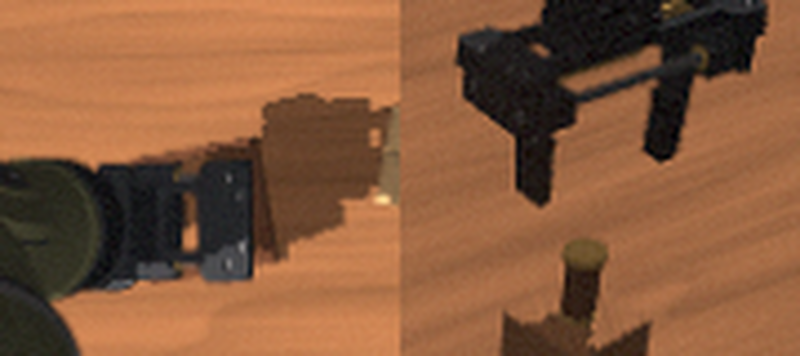

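Run:
```python
from h import *
s=load('t3')
print(get_state()['tool_pos'])
for z in (176,196,220):
  for x in (-37.5,37.5):
      print(x,z,np.round((proj(s,np.array([416.4+x,336.5-93.5,z])/1000)[0]-[110,200])*4.444))
```

```text
[0.41693366 0.33703702 0.12375181]
-37.5 176 [278. 277.]
37.5 176 [277. 153.]
-37.5 196 [270. 280.]
37.5 196 [269. 153.]
-37.5 220 [261. 283.]
37.5 220 [259. 153.]
```

send_rows(motion=[{"x": 0,"y": 0,"z": 0.5,"rx": 0,"ry": 0,"rz": 0,"jaw": 1.5},{"x": 0,"y": 0,"z": 0.4,"rx": 0,"ry": 0,"rz": 0,"jaw": 1.5},{"x": 0,"y": 0,"z": 0,"rx": 0,"ry": 0,"rz": 0,"jaw": 8.8},{"x": 0,"y": 0,"z": 0,"rx": 0,"ry": 0,"rz": 0,"jaw": 8.8},{"x": 0,"y": 0,"z": 0,"rx": 0,"ry": 0,"rz": 0,"jaw": 8.8}])

```text
clock: 5.35
tool_pos: [0.4166, 0.3367, 0.1141]
eef_rot: [-0.0, 1.0, 0.0, 0.0]
contact_force: [0.2, -2.1, 0.4]
opening: 0.571
finger_force: 0.0
```

send_rows(motion=[{"x": 0,"y": 0,"z": 0,"rx": 0,"ry": 0,"rz": 0,"jaw": 8.8},{"x": 0,"y": 0,"z": 0.5,"rx": 0,"ry": 0,"rz": 0,"jaw": 8.8},{"x": 0,"y": 0,"z": 0.5,"rx": 0,"ry": 0,"rz": 0,"jaw": 8.8},{"x": 0,"y": 0,"z": 0,"rx": 0,"ry": 0,"rz": 0,"jaw": 8.8},{"x": 0,"y": 0,"z": 0,"rx": 0,"ry": 0,"rz": 0,"jaw": 8.8}])

```text
clock: 5.85
tool_pos: [0.4165, 0.3365, 0.1037]
eef_rot: [-0.0, 1.0, -0.0, -0.0]
contact_force: [0.7, 0.4, -0.6]
opening: 0.996
finger_force: 0.0
```

```bash
python3 go.py 416 337 93;  python3 -c "
from h import *
snap('scene','s4'); a=cv2.imread('pics/s4.png')[50:150,280:385]
cv2.imwrite('pics/rod4.png',cv2.resize(a,(630,600),interpolation=cv2.INTER_LANCZOS4))"
```

```text
t 5.85 p [416.5 336.5 103.7] rotfix0 [-0. -0.  0.] F [ 0.7  0.4 -0.6] open_mm 87.7 ff 0.0
tool shift cm [0.05 0.06 1.07]
```

View pics/rod4.png

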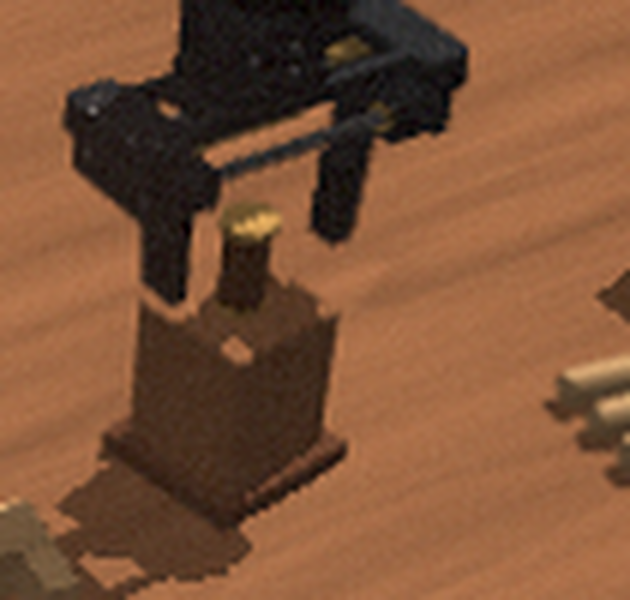

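send_rows(motion=[{"x": 0,"y": 0,"z": 0.5,"rx": 0,"ry": 0,"rz": 0,"jaw": 8.8},{"x": 0,"y": 0,"z": 0.5,"rx": 0,"ry": 0,"rz": 0,"jaw": 8.8},{"x": 0,"y": 0,"z": 0.5,"rx": 0,"ry": 0,"rz": 0,"jaw": 8.8},{"x": 0,"y": 0,"z": 0,"rx": 0,"ry": 0,"rz": 0,"jaw": 3},{"x": 0,"y": 0,"z": 0,"rx": 0,"ry": 0,"rz": 0,"jaw": 3}], grip_force=10)

```text
clock: 6.4
tool_pos: [0.4165, 0.3365, 0.0888]
eef_rot: [-0.0, 1.0, -0.0, -0.0]
contact_force: [-0.0, 0.1, -0.4]
opening: 0.836
finger_force: 0.0
```

send_rows(motion=[{"x": 0,"y": 0,"z": 0,"rx": 0,"ry": 0,"rz": 0,"jaw": 1.5},{"x": 0,"y": 0,"z": 0,"rx": 0,"ry": 0,"rz": 0,"jaw": 1.5},{"x": 0,"y": 0,"z": 0,"rx": 0,"ry": 0,"rz": 0,"jaw": 1.5},{"x": 0,"y": 0,"z": 0,"rx": 0,"ry": 0,"rz": 0,"jaw": 1.5},{"x": 0,"y": 0,"z": 0,"rx": 0,"ry": 0,"rz": 0,"jaw": 1.5}], grip_force=10)

```text
clock: 6.9
tool_pos: [0.4167, 0.3366, 0.0891]
eef_rot: [-0.0, 1.0, 0.0, 0.0]
contact_force: [0.1, -0.2, -0.5]
opening: 0.384
finger_force: 0.0
```

send_rows(motion=[{"x": 0,"y": 0,"z": 0,"rx": 0,"ry": 0,"rz": 0,"jaw": 1.5},{"x": 0,"y": 0,"z": 0,"rx": 0,"ry": 0,"rz": 0,"jaw": 1.5},{"x": 0,"y": 0,"z": 0,"rx": 0,"ry": 0,"rz": 0,"jaw": 1.5},{"x": 0,"y": 0,"z": 0,"rx": 0,"ry": 0,"rz": 0,"jaw": 1.5},{"x": 0,"y": 0,"z": 0,"rx": 0,"ry": 0,"rz": 0,"jaw": 1.5}], grip_force=10)

```text
clock: 7.4
tool_pos: [0.4166, 0.3364, 0.089]
eef_rot: [-0.0, 1.0, -0.0, -0.0]
contact_force: [-1.1, -0.9, 1.2]
opening: 0.324
finger_force: 10.0
```

```bash
python3 go.py 416 337 220
```

```text
t 7.4 p [416.6 336.4  89. ] rotfix0 [-0. -0.  0.] F [-1.1 -0.9  1.2] open_mm 28.5 ff 10.0
tool shift cm [  0.06   0.06 -13.1 ]
```

send_rows(motion=[{"x": 0,"y": 0,"z": 0,"rx": 0,"ry": 0,"rz": 0,"jaw": 4.2},{"x": 0,"y": 0,"z": 0,"rx": 0,"ry": 0,"rz": 0,"jaw": 4.2},{"x": 0,"y": 0,"z": 0.2,"rx": 0,"ry": 0,"rz": 0,"jaw": 4.2},{"x": 0,"y": 0,"z": 0.2,"rx": 0,"ry": 0,"rz": 0,"jaw": 4.2},{"x": 0,"y": 0,"z": 0,"rx": 0,"ry": 0,"rz": 0,"jaw": 4.2}])

```text
clock: 7.9
tool_pos: [0.4164, 0.3365, 0.0847]
eef_rot: [-0.0, 1.0, -0.0, -0.0]
contact_force: [0.3, 0.7, -0.4]
opening: 0.476
finger_force: 0.0
```

```bash
python3 go.py 416 337 80; python3 -c "
from h import *
snap('scene','s5'); a=cv2.imread('pics/s5.png')[50:150,280:385]
cv2.imwrite('pics/rod5.png',cv2.resize(a,(630,600),interpolation=cv2.INTER_LANCZOS4))"
```

```text
t 7.9 p [416.4 336.5  84.7] rotfix0 [-0. -0.  0.] F [ 0.3  0.7 -0.4] open_mm 41.9 ff 0.0
tool shift cm [0.04 0.05 0.47]
```

View pics/rod5.png

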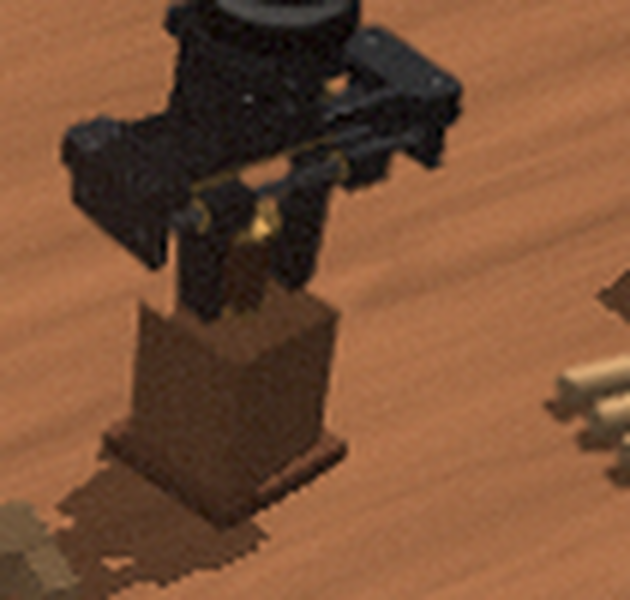

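send_rows(motion=[{"x": 0,"y": 0,"z": 0.2,"rx": 0,"ry": 0,"rz": 0,"jaw": 4.2},{"x": 0,"y": 0,"z": 0.2,"rx": 0,"ry": 0,"rz": 0,"jaw": 4.2},{"x": 0,"y": 0,"z": 0,"rx": 0,"ry": 0,"rz": 0,"jaw": 4.2},{"x": 0,"y": 0,"z": 0,"rx": 0,"ry": 0,"rz": 0,"jaw": 4.2},{"x": 0,"y": 0,"z": 0,"rx": 0,"ry": 0,"rz": 0,"jaw": 4.2}])

```text
clock: 8.45
tool_pos: [0.4167, 0.3366, 0.0811]
eef_rot: [-0.0, 1.0, 0.0, 0.0]
contact_force: [0.2, -0.2, -0.5]
opening: 0.473
finger_force: 0.0
```

```bash
python3 go.py 416 337 80
```

```text
t 8.45 p [416.7 336.6  81.1] rotfix0 [0. 0. 0.] F [ 0.2 -0.2 -0.5] open_mm 41.6 ff 0.0
tool shift cm [0.07 0.04 0.11]
```

send_rows(motion=[{"x": 0,"y": 0,"z": 0,"rx": 0,"ry": 0,"rz": 0,"jaw": 1.5},{"x": 0,"y": 0,"z": 0,"rx": 0,"ry": 0,"rz": 0,"jaw": 1.5},{"x": 0,"y": 0,"z": 0,"rx": 0,"ry": 0,"rz": 0,"jaw": 1.5},{"x": 0,"y": 0,"z": 0,"rx": 0,"ry": 0,"rz": 0,"jaw": 1.5},{"x": 0,"y": 0,"z": 0,"rx": 0,"ry": 0,"rz": 0,"jaw": 1.5}], grip_force=25)

```text
clock: 8.95
tool_pos: [0.4165, 0.3365, 0.0809]
eef_rot: [-0.0, 1.0, -0.0, -0.0]
contact_force: [-0.2, -1.0, -1.4]
opening: 0.253
finger_force: 25.3
```

send_rows(motion=[{"x": 0,"y": 0,"z": 0,"rx": 0,"ry": 0,"rz": 0,"jaw": 1.5},{"x": 0,"y": 0,"z": 0,"rx": 0,"ry": 0,"rz": 0,"jaw": 1.5},{"x": 0,"y": 0,"z": 0,"rx": 0,"ry": 0,"rz": 0,"jaw": 1.5},{"x": 0,"y": 0,"z": 0,"rx": 0,"ry": 0,"rz": 0,"jaw": 1.5},{"x": 0,"y": 0,"z": 0,"rx": 0,"ry": 0,"rz": 0,"jaw": 1.5}], grip_force=25)

```text
clock: 9.45
tool_pos: [0.4166, 0.3366, 0.081]
eef_rot: [-0.0, 1.0, 0.0, 0.0]
contact_force: [0.1, -0.0, -1.9]
opening: 0.256
finger_force: 25.3
```

```bash
python3 go.py 416 337 220; python3 -c "
from h import *
s=get_state(); print(s['moment'])"
```

```text
t 9.45 p [416.6 336.6  81. ] rotfix0 [0. 0. 0.] F [ 0.1 -0.  -1.9] open_mm 22.5 ff 25.3
tool shift cm [  0.06   0.04 -13.9 ]
[0.04159763 0.00203514 0.03605504]
```

send_rows(motion=[{"x": 0,"y": 0,"z": -1.3,"rx": 0,"ry": 0,"rz": 0,"jaw": 1.5},{"x": 0,"y": 0,"z": -2,"rx": 0,"ry": 0,"rz": 0,"jaw": 1.5},{"x": 0,"y": 0,"z": -3,"rx": 0,"ry": 0,"rz": 0,"jaw": 1.5},{"x": 0,"y": 0,"z": -3,"rx": 0,"ry": 0,"rz": 0,"jaw": 1.5},{"x": 0,"y": 0,"z": -2.5,"rx": 0,"ry": 0,"rz": 0,"jaw": 1.5}])

```text
clock: 9.95
tool_pos: [0.4167, 0.3367, 0.2015]
eef_rot: [-0.0, 1.0, 0.001, 0.001]
contact_force: [0.2, -0.2, -1.4]
opening: 0.253
finger_force: 25.3
```

send_rows(motion=[{"x": 0,"y": 0,"z": -1.2,"rx": 0,"ry": 0,"rz": 0,"jaw": 1.5},{"x": 0,"y": 0,"z": 0,"rx": 0,"ry": 0,"rz": 0,"jaw": 1.5},{"x": -0.3,"y": -1.5,"z": 0,"rx": 0,"ry": 0,"rz": 0,"jaw": 1.5},{"x": -0.5,"y": -2.6,"z": 0,"rx": 0,"ry": 0,"rz": 0,"jaw": 1.5},{"x": -0.5,"y": -2.6,"z": 0,"rx": 0,"ry": 0,"rz": 0,"jaw": 1.5}])

```text
clock: 10.45
tool_pos: [0.4289, 0.267, 0.2094]
eef_rot: [-0.0, 1.0, -0.001, -0.001]
contact_force: [0.2, -0.2, -1.9]
opening: 0.254
finger_force: 25.3
```

send_rows(motion=[{"x": -0.5,"y": -2.6,"z": 0,"rx": 0,"ry": 0,"rz": 0,"jaw": 1.5},{"x": -0.5,"y": -2.6,"z": 0,"rx": 0,"ry": 0,"rz": 0,"jaw": 1.5},{"x": -0.5,"y": -2.6,"z": 0,"rx": 0,"ry": 0,"rz": 0,"jaw": 1.5},{"x": -0.5,"y": -2.6,"z": 0,"rx": 0,"ry": 0,"rz": 0,"jaw": 1.5},{"x": -0.5,"y": -2.6,"z": 0,"rx": 0,"ry": 0,"rz": 0,"jaw": 1.5}])

```text
clock: 10.95
tool_pos: [0.4535, 0.1366, 0.2095]
eef_rot: [0.0, 1.0, -0.001, -0.002]
contact_force: [0.4, 1.0, -1.2]
opening: 0.253
finger_force: 25.3
```

send_rows(motion=[{"x": -0.5,"y": -2.6,"z": 0,"rx": 0,"ry": 0,"rz": 0,"jaw": 1.5},{"x": -0.5,"y": -2.6,"z": 0,"rx": 0,"ry": 0,"rz": 0,"jaw": 1.5},{"x": -0.5,"y": -2.6,"z": 0,"rx": 0,"ry": 0,"rz": 0,"jaw": 1.5},{"x": -0.5,"y": -2.6,"z": 0,"rx": 0,"ry": 0,"rz": 0,"jaw": 1.5},{"x": 0,"y": 0,"z": 0,"rx": 0,"ry": 0,"rz": 0,"jaw": 1.5}])

```text
clock: 11.45
tool_pos: [0.4733, 0.0295, 0.2092]
eef_rot: [0.004, 1.0, -0.002, -0.002]
contact_force: [-0.3, -1.7, -1.9]
opening: 0.252
finger_force: 25.4
```

send_rows(motion=[{"x": 0,"y": 0,"z": 0,"rx": 0,"ry": 0,"rz": 0,"jaw": 1.5},{"x": 0,"y": 0,"z": 0,"rx": 0,"ry": 0,"rz": 0,"jaw": 1.5},{"x": 0,"y": 0,"z": 0,"rx": 0,"ry": 0,"rz": 0,"jaw": 1.5},{"x": 0,"y": 0,"z": 0,"rx": 0,"ry": 0,"rz": 0,"jaw": 1.5},{"x": 0,"y": 0,"z": 0,"rx": 0,"ry": 0,"rz": 0,"jaw": 1.5}])

```text
clock: 11.95
tool_pos: [0.4746, 0.0362, 0.211]
eef_rot: [-0.001, 1.0, 0.0, 0.0]
contact_force: [-0.2, 0.5, -2.1]
opening: 0.254
finger_force: 25.4
```

```bash
python3 go.py 479.9 23.6 155
```

```text
t 11.95 p [474.6  36.2 211. ] rotfix0 [0.    0.    0.001] F [-0.2  0.5 -2.1] open_mm 22.4 ff 25.4
tool shift cm [-0.53 -1.26  5.6 ]
```

send_rows(motion=[{"x": -0.5,"y": -1.25,"z": 0,"rx": 0,"ry": 0,"rz": 0,"jaw": 1.5},{"x": 0,"y": 0,"z": 1.5,"rx": 0,"ry": 0,"rz": 0,"jaw": 1.5},{"x": 0,"y": 0,"z": 2,"rx": 0,"ry": 0,"rz": 0,"jaw": 1.5},{"x": 0,"y": 0,"z": 1.5,"rx": 0,"ry": 0,"rz": 0,"jaw": 1.5},{"x": 0,"y": 0,"z": 0,"rx": 0,"ry": 0,"rz": 0,"jaw": 1.5}])

```text
clock: 12.45
tool_pos: [0.4788, 0.0218, 0.1596]
eef_rot: [0.0, 1.0, -0.001, -0.002]
contact_force: [-0.2, -0.2, -1.7]
opening: 0.256
finger_force: 25.4
```

```bash
python3 - <<'E'
from h import *
for n in('scene','top'): snap(n,n+'6')
a=cv2.imread('pics/scene6.png')[95:205,180:280];b=cv2.imread('pics/top6.png')[170:270,220:320]
cv2.imwrite('pics/sock6.png',np.hstack([cv2.resize(a,(500,550),interpolation=cv2.INTER_LANCZOS4),cv2.resize(b,(300,300))[:,:].repeat(1,0) if 0 else cv2.copyMakeBorder(cv2.resize(b,(300,300),interpolation=cv2.INTER_LANCZOS4),0,250,0,0,cv2.BORDER_CONSTANT)]))
E
python3 go.py 479.9 23.6 155
```

```text
t 12.55 p [480.   22.5 161.1] rotfix0 [-0. -0. -0.] F [ 0.4  0.1 -0.3] open_mm 22.2 ff 25.4
tool shift cm [0.01 0.11 0.61]
```

View pics/sock6.png

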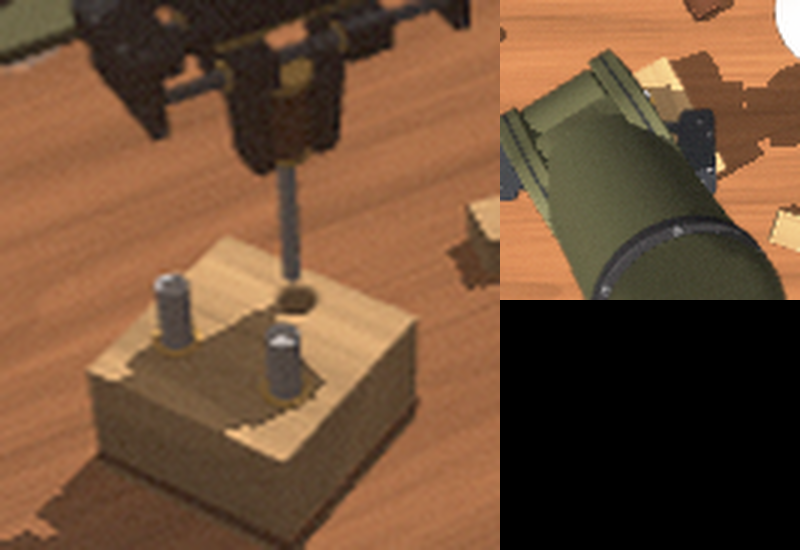

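Run:
```python
from h import *
s=load('scene6'); f=lambda x,y:((x+.5)/5-.5+180,(y+.5)/5-.5+95)
print('tip',at(s,f(291,276),.088)*1000,'sock',at(s,f(297,299),.074)*1000, 'rodtop',at(s,f(287,170),.088+.075)*1000)
print('g',at(s,f(282,335),.114)*1000,at(s,f(171,283),.114)*1000)
```

```text
tip [[474.91381141  22.34863536  88.        ]] sock [[478.80673603  23.21119666  74.        ]] rodtop [[478.20876577  21.68339635 163.        ]]
g [[536.74107252 -16.16813534 114.        ]] [[472.92602793 -46.08800109 114.        ]]
```

send_rows(motion=[{"x": -0.35,"y": 0.1,"z": 0,"rx": 0,"ry": 0,"rz": 0,"jaw": 1.5},{"x": 0,"y": 0,"z": 0.5,"rx": 0,"ry": 0,"rz": 0,"jaw": 1.5},{"x": 0,"y": 0,"z": 1.0,"rx": 0,"ry": 0,"rz": 0,"jaw": 1.5},{"x": 0,"y": 0,"z": 1.0,"rx": 0,"ry": 0,"rz": 0,"jaw": 1.5},{"x": 0,"y": 0,"z": 0.4,"rx": 0,"ry": 0,"rz": 0,"jaw": 1.5}])

```text
clock: 13.05
tool_pos: [0.4824, 0.024, 0.1307]
eef_rot: [-0.0, 1.0, -0.0, -0.001]
contact_force: [0.7, 0.2, -0.7]
opening: 0.253
finger_force: 25.4
```

send_rows(motion=[{"x": 0,"y": 0,"z": 0.2,"rx": 0,"ry": 0,"rz": 0,"jaw": 1.5},{"x": 0,"y": 0,"z": 0.2,"rx": 0,"ry": 0,"rz": 0,"jaw": 1.5},{"x": 0,"y": 0,"z": 0.2,"rx": 0,"ry": 0,"rz": 0,"jaw": 1.5},{"x": 0,"y": 0,"z": 0.2,"rx": 0,"ry": 0,"rz": 0,"jaw": 1.5},{"x": 0,"y": 0,"z": 0,"rx": 0,"ry": 0,"rz": 0,"jaw": 1.5}])

```text
clock: 13.55
tool_pos: [0.4832, 0.0241, 0.1239]
eef_rot: [-0.0, 1.0, 0.0, -0.0]
contact_force: [-0.1, -0.8, -1.7]
opening: 0.252
finger_force: 25.4
```

```bash
python3 go.py 483.5 23.6 108
```

```text
t 13.55 p [483.2  24.1 123.9] rotfix0 [ 0. -0.  0.] F [-0.1 -0.8 -1.7] open_mm 22.2 ff 25.4
tool shift cm [-0.03 -0.05  1.59]
```

send_rows(motion=[{"x": 0,"y": 0,"z": 0.2,"rx": 0,"ry": 0,"rz": 0,"jaw": 1.5},{"x": 0,"y": 0,"z": 0.2,"rx": 0,"ry": 0,"rz": 0,"jaw": 1.5},{"x": 0,"y": 0,"z": 0,"rx": 0,"ry": 0,"rz": 0,"jaw": 1.5},{"x": 0,"y": 0,"z": 0,"rx": 0,"ry": 0,"rz": 0,"jaw": 1.5},{"x": 0,"y": 0,"z": 0,"rx": 0,"ry": 0,"rz": 0,"jaw": 1.5}])

```text
clock: 14.05
tool_pos: [0.4832, 0.0241, 0.1201]
eef_rot: [-0.0, 1.0, 0.0, 0.0]
contact_force: [0.1, -0.0, -1.3]
opening: 0.253
finger_force: 25.4
```

```bash
python3 go.py 483.5 23.6 108
```

```text
t 14.05 p [483.2  24.1 120.1] rotfix0 [0. 0. 0.] F [ 0.1 -0.  -1.3] open_mm 22.3 ff 25.4
tool shift cm [-0.03 -0.05  1.21]
```

send_rows(motion=[{"x": 0,"y": 0,"z": 0.4,"rx": 0,"ry": 0,"rz": 0,"jaw": 1.5},{"x": 0,"y": 0,"z": 0.3,"rx": 0,"ry": 0,"rz": 0,"jaw": 1.5},{"x": 0,"y": 0,"z": 0.2,"rx": 0,"ry": 0,"rz": 0,"jaw": 1.5},{"x": 0,"y": 0,"z": 0.2,"rx": 0,"ry": 0,"rz": 0,"jaw": 1.5},{"x": 0,"y": 0,"z": 0,"rx": 0,"ry": 0,"rz": 0,"jaw": 1.5}])

```text
clock: 14.55
tool_pos: [0.4833, 0.0242, 0.1095]
eef_rot: [-0.0, 1.0, -0.0, 0.0]
contact_force: [-0.8, -0.1, 5.7]
opening: 0.254
finger_force: 25.5
```

```bash
python3 go.py 483.5 23.6 106
```

```text
t 14.55 p [483.3  24.2 109.5] rotfix0 [-0.     0.001  0.   ] F [-0.8 -0.1  5.7] open_mm 22.4 ff 25.5
tool shift cm [-0.02 -0.06  0.35]
```

send_rows(motion=[{"x": 0,"y": 0,"z": 0.1,"rx": 0,"ry": 0,"rz": 0,"jaw": 1.5},{"x": 0,"y": 0,"z": 0.1,"rx": 0,"ry": 0,"rz": 0,"jaw": 1.5},{"x": 0,"y": 0,"z": 0,"rx": 0,"ry": 0,"rz": 0,"jaw": 1.5},{"x": 0,"y": 0,"z": 0,"rx": 0,"ry": 0,"rz": 0,"jaw": 1.5},{"x": 0,"y": 0,"z": 0,"rx": 0,"ry": 0,"rz": 0,"jaw": 1.5}])

```text
clock: 15.05
tool_pos: [0.4844, 0.0242, 0.1091]
eef_rot: [-0.0, 1.0, -0.0, 0.002]
contact_force: [-2.7, -0.1, 22.7]
opening: 0.255
finger_force: 25.0
```

```bash
python3 go.py 483.5 23.6 106
```

```text
t 15.05 p [484.4  24.2 109.1] rotfix0 [-0.     0.004  0.   ] F [-2.7 -0.1 22.7] open_mm 22.5 ff 25.0
tool shift cm [ 0.09 -0.06  0.31]
```

send_rows(motion=[{"x": 0,"y": 0,"z": -1,"rx": 0,"ry": 0,"rz": 0,"jaw": 1.5},{"x": 0,"y": 0,"z": -2,"rx": 0,"ry": 0,"rz": 0,"jaw": 1.5},{"x": 0,"y": 0,"z": -3,"rx": 0,"ry": 0,"rz": 0,"jaw": 1.5},{"x": 0,"y": 0,"z": -3,"rx": 0,"ry": 0,"rz": 0,"jaw": 1.5},{"x": 0,"y": 0,"z": -1.5,"rx": 0,"ry": 0,"rz": 0,"jaw": 1.5}])

```text
clock: 15.55
tool_pos: [0.484, 0.0243, 0.2142]
eef_rot: [-0.0, 1.0, 0.0, 0.001]
contact_force: [0.3, 0.8, -0.8]
opening: 0.257
finger_force: 25.6
```

send_rows(motion=[{"x": 0.2,"y": 1.2,"z": 0,"rx": 0,"ry": 0,"rz": 0,"jaw": 1.5},{"x": 0.5,"y": 2.5,"z": 0,"rx": 0,"ry": 0,"rz": 0,"jaw": 1.5},{"x": 0.6,"y": 2.5,"z": 0,"rx": 0,"ry": 0,"rz": 0,"jaw": 1.5},{"x": 0.5,"y": 2.5,"z": 0,"rx": 0,"ry": 0,"rz": 0,"jaw": 1.5},{"x": 0.5,"y": 2.5,"z": 0,"rx": 0,"ry": 0,"rz": 0,"jaw": 1.5}])

```text
clock: 16.05
tool_pos: [0.4587, 0.1377, 0.2108]
eef_rot: [-0.001, 1.0, -0.0, -0.001]
contact_force: [0.2, -0.6, -1.1]
opening: 0.253
finger_force: 25.6
```

send_rows(motion=[{"x": 0.5,"y": 2.5,"z": 0,"rx": 0,"ry": 0,"rz": 0,"jaw": 1.5},{"x": 0.5,"y": 2.5,"z": 0,"rx": 0,"ry": 0,"rz": 0,"jaw": 1.5},{"x": 0.5,"y": 2.5,"z": 0,"rx": 0,"ry": 0,"rz": 0,"jaw": 1.5},{"x": 0.5,"y": 2.5,"z": 0,"rx": 0,"ry": 0,"rz": 0,"jaw": 1.5},{"x": 0.5,"y": 2.5,"z": 0,"rx": 0,"ry": 0,"rz": 0,"jaw": 1.5}])

```text
clock: 16.55
tool_pos: [0.4335, 0.2625, 0.2107]
eef_rot: [-0.001, 1.0, -0.0, -0.001]
contact_force: [0.4, 0.3, -1.8]
opening: 0.252
finger_force: 25.6
```

send_rows(motion=[{"x": 0.5,"y": 2.5,"z": 0,"rx": 0,"ry": 0,"rz": 0,"jaw": 1.5},{"x": 0.5,"y": 2.5,"z": 0,"rx": 0,"ry": 0,"rz": 0,"jaw": 1.5},{"x": 0.3,"y": 2,"z": 0,"rx": 0,"ry": 0,"rz": 0,"jaw": 1.5},{"x": 0,"y": 0,"z": 0,"rx": 0,"ry": 0,"rz": 0,"jaw": 1.5},{"x": 0,"y": 0,"z": 0,"rx": 0,"ry": 0,"rz": 0,"jaw": 1.5}])

```text
clock: 17.05
tool_pos: [0.421, 0.3307, 0.2109]
eef_rot: [-0.001, 1.0, -0.001, -0.001]
contact_force: [0.4, -1.2, -1.7]
opening: 0.255
finger_force: 25.6
```

send_rows(motion=[{"x": 0,"y": 0,"z": 0,"rx": 0,"ry": 0,"rz": 0,"jaw": 1.5},{"x": 0,"y": 0,"z": 0,"rx": 0,"ry": 0,"rz": 0,"jaw": 1.5},{"x": 0,"y": 0,"z": 0,"rx": 0,"ry": 0,"rz": 0,"jaw": 1.5},{"x": 0,"y": 0,"z": 0,"rx": 0,"ry": 0,"rz": 0,"jaw": 1.5},{"x": 0,"y": 0,"z": 0,"rx": 0,"ry": 0,"rz": 0,"jaw": 1.5}])

```text
clock: 17.55
tool_pos: [0.4223, 0.3308, 0.2121]
eef_rot: [0.0, 1.0, 0.0, 0.0]
contact_force: [-0.4, -0.8, -1.6]
opening: 0.254
finger_force: 25.6
```

```bash
python3 go.py 420.5 336.6 177
```

```text
t 17.55 p [422.3 330.8 212.1] rotfix0 [ 0.  0. -0.] F [-0.4 -0.8 -1.6] open_mm 22.4 ff 25.6
tool shift cm [0.18 0.58 3.51]
```

send_rows(motion=[{"x": 0.2,"y": 0.6,"z": 0,"rx": 0,"ry": 0,"rz": 0,"jaw": 1.5},{"x": 0,"y": 0,"z": 1,"rx": 0,"ry": 0,"rz": 0,"jaw": 1.5},{"x": 0,"y": 0,"z": 1.5,"rx": 0,"ry": 0,"rz": 0,"jaw": 1.5},{"x": 0,"y": 0,"z": 1,"rx": 0,"ry": 0,"rz": 0,"jaw": 1.5},{"x": 0,"y": 0,"z": 0,"rx": 0,"ry": 0,"rz": 0,"jaw": 1.5}])

```text
clock: 18.05
tool_pos: [0.4191, 0.3363, 0.1753]
eef_rot: [-0.0, 1.0, -0.001, -0.001]
contact_force: [-1.0, -0.2, -2.0]
opening: 0.253
finger_force: 25.6
```

```bash
python3 go.py 420 336.6 160
python3 - <<'E'
from h import *
# rod tip finder: difference of present scene picture from first scene picture under the gripper
s=snap('scene','s7'); o=load('scene0')
st=get_state(); p=np.array(st['tool_pos'])
for z in (.02,-.071,-.045): print(z,np.round(proj(s,p+[0,0,z])[0],1))
u,v=proj(s,p+[0,0,-.071])[0].astype(int)
g=s['img'].astype(int); sat=g.max(2)-g.min(2)
for r in range(v-22,v+10): print(r,' '.join('%3d/%2d'%(g[r,c].mean(),sat[r,c]) for c in range(u-7,u+8)))
E
```

```text
t 18.05 p [419.1 336.3 175.3] rotfix0 [-0.002 -0.003  0.001] F [-1.  -0.2 -2. ] open_mm 22.3 ff 25.6
tool shift cm [-0.09  0.03  1.53]
0.02 [324.  71.]
-0.071 [320.9  97.7]
-0.045 [321.7  90.4]
75 120/97 118/97 122/101 120/103 119/100  74/67  44/31  12/ 9  20/ 7  29/13  54/31  58/40  75/55  87/74  87/76
76 119/98 119/96 111/98 115/96 117/97 117/97  94/76  57/49  55/32  52/ 7  64/ 2  66/17  99/75 108/89 109/88
77 116/95 114/94 113/95 114/94 109/93 112/92 110/94 113/94  96/71  71/ 3  61/ 6  66/17  92/72 107/86 108/89
78 110/97 115/93 108/95 110/90 111/89 108/89 107/89 107/89  93/61  61/ 5  66/ 6  66/21  95/79 109/89 101/89
79 109/92 111/89 107/92 107/88 103/90 104/88 104/86  98/88  84/37  64/ 5  62/ 4  70/25 107/90 102/87 100/83
80 105/90 103/90 101/85 103/87 101/87 104/85 105/86 105/82  78/20  66/ 3  63/ 7  74/35 105/84  98/82  99/83
81 103/87 106/84 102/87 103/85 102/86 104/78  97/85 101/81  73/23  65/ 4  62/ 9  74/33 103/89 104/86 100/85
82 103/83 103/85 105/85 101/84 103/81  99/82 102/82 101/82  72/13  64/ 8  63/ 7  79/41 110/94 111/92 106/90
83 101/85 100/83 100/82  98/82 100/84 1
[... 1866 characters left out ...]
9  64/55  81/70 108/93 106/89 102/87 113/95
101 109/93 112/94 118/101  99/82  51/42  41/33  41/34  36/31  45/37  58/45  86/73 109/91 107/89 104/86 114/88
102 118/96  79/74  89/74  78/62  50/39  50/34  42/39  48/41  63/54  74/66 107/88 109/89 107/88 107/88 105/86
103  90/74  60/47  52/48  60/48  58/47  55/47 101/84  97/84  97/83 106/85 115/96 106/88 106/88 107/86 100/86
104  62/53  59/47  58/48  60/54  57/51  56/46 120/101 117/95 110/93 107/90 116/95 108/90 108/89 109/88 102/87
105  64/52  62/50  61/50  65/48  60/50  59/46  84/71 121/101 115/93 110/91 115/94 108/90 110/88 111/88 107/88
106  52/50  58/51  59/50  66/49  58/51  60/47  56/49  85/75  83/71 111/94 113/93 117/93 109/90 109/90  90/74
```

send_rows(motion=[{"x": 0.28,"y": 0,"z": 0,"rx": 0,"ry": 0,"rz": 0,"jaw": 1.5},{"x": 0,"y": 0,"z": 0,"rx": 0,"ry": 0,"rz": 0,"jaw": 1.5},{"x": 0,"y": 0,"z": 0.6,"rx": 0,"ry": 0,"rz": 0,"jaw": 1.5},{"x": 0,"y": 0,"z": 0.6,"rx": 0,"ry": 0,"rz": 0,"jaw": 1.5},{"x": 0,"y": 0,"z": 0.4,"rx": 0,"ry": 0,"rz": 0,"jaw": 1.5}])

```text
clock: 18.6
tool_pos: [0.4172, 0.3368, 0.1604]
eef_rot: [-0.0, 1.0, -0.0, -0.0]
contact_force: [-0.2, -0.8, -0.7]
opening: 0.255
finger_force: 25.6
```

```bash
python3 go.py 416.3 336.6 84
```

```text
t 18.6 p [417.2 336.8 160.4] rotfix0 [-0. -0.  0.] F [-0.2 -0.8 -0.7] open_mm 22.4 ff 25.6
tool shift cm [ 0.09 -0.01  7.64]
```

Tip is in the hole (about 5 mm below the mouth, no force). Lower on.

send_rows(motion=[{"x": 0.05,"y": 0,"z": 0.8,"rx": 0,"ry": 0,"rz": 0,"jaw": 1.5},{"x": 0,"y": 0,"z": 0.8,"rx": 0,"ry": 0,"rz": 0,"jaw": 1.5},{"x": 0,"y": 0,"z": 0.8,"rx": 0,"ry": 0,"rz": 0,"jaw": 1.5},{"x": 0,"y": 0,"z": 0.6,"rx": 0,"ry": 0,"rz": 0,"jaw": 1.5},{"x": 0,"y": 0,"z": 0,"rx": 0,"ry": 0,"rz": 0,"jaw": 1.5}])

```text
clock: 19.1
tool_pos: [0.4164, 0.3366, 0.13]
eef_rot: [-0.0, 1.0, -0.001, -0.001]
contact_force: [-0.1, -0.1, -2.0]
opening: 0.258
finger_force: 25.6
```

send_rows(motion=[{"x": 0,"y": 0,"z": 0.8,"rx": 0,"ry": 0,"rz": 0,"jaw": 1.5},{"x": 0,"y": 0,"z": 1,"rx": 0,"ry": 0,"rz": 0,"jaw": 1.5},{"x": 0,"y": 0,"z": 1,"rx": 0,"ry": 0,"rz": 0,"jaw": 1.5},{"x": 0,"y": 0,"z": 0.8,"rx": 0,"ry": 0,"rz": 0,"jaw": 1.5},{"x": 0,"y": 0,"z": 0,"rx": 0,"ry": 0,"rz": 0,"jaw": 1.5}])

```text
clock: 19.6
tool_pos: [0.4161, 0.3364, 0.0937]
eef_rot: [-0.0, 1.0, -0.001, -0.001]
contact_force: [0.1, -0.8, -2.5]
opening: 0.25
finger_force: 25.6
```

```bash
python3 go.py 416.3 336.6 84
```

```text
t 19.6 p [416.1 336.4  93.7] rotfix0 [-0.002 -0.002  0.   ] F [ 0.1 -0.8 -2.5] open_mm 22.0 ff 25.6
tool shift cm [-0.02  0.02  0.97]
```

send_rows(motion=[{"x": 0,"y": 0,"z": 0.4,"rx": 0,"ry": 0,"rz": 0,"jaw": 1.5},{"x": 0,"y": 0,"z": 0.4,"rx": 0,"ry": 0,"rz": 0,"jaw": 1.5},{"x": 0,"y": 0,"z": 0.3,"rx": 0,"ry": 0,"rz": 0,"jaw": 1.5},{"x": 0,"y": 0,"z": 0,"rx": 0,"ry": 0,"rz": 0,"jaw": 1.5},{"x": 0,"y": 0,"z": 0,"rx": 0,"ry": 0,"rz": 0,"jaw": 1.5}])

```text
clock: 20.1
tool_pos: [0.4169, 0.3371, 0.0841]
eef_rot: [-0.0, 1.0, 0.0, 0.0]
contact_force: [-0.6, -1.4, -0.7]
opening: 0.252
finger_force: 25.6
```

send_rows(motion=[{"x": 0,"y": 0,"z": 0,"rx": 0,"ry": 0,"rz": 0,"jaw": 5},{"x": 0,"y": 0,"z": 0,"rx": 0,"ry": 0,"rz": 0,"jaw": 5},{"x": 0,"y": 0,"z": 0,"rx": 0,"ry": 0,"rz": 0,"jaw": 5},{"x": 0,"y": 0,"z": 0,"rx": 0,"ry": 0,"rz": 0,"jaw": 5},{"x": 0,"y": 0,"z": 0,"rx": 0,"ry": 0,"rz": 0,"jaw": 5}])

```text
clock: 20.6
tool_pos: [0.4169, 0.3377, 0.0842]
eef_rot: [-0.0, 1.0, 0.001, 0.0]
contact_force: [-0.5, 2.2, -1.7]
opening: 0.571
finger_force: 0.7
```

send_rows(motion=[{"x": 0,"y": 0,"z": -1,"rx": 0,"ry": 0,"rz": 0,"jaw": 5},{"x": 0,"y": 0,"z": -2,"rx": 0,"ry": 0,"rz": 0,"jaw": 5},{"x": 0,"y": 0,"z": -3,"rx": 0,"ry": 0,"rz": 0,"jaw": 5},{"x": 0,"y": 0,"z": -2,"rx": 0,"ry": 0,"rz": 0,"jaw": 5},{"x": 0,"y": 0,"z": 0,"rx": 0,"ry": 0,"rz": 0,"jaw": 5}])

```text
clock: 21.1
tool_pos: [0.4182, 0.338, 0.167]
eef_rot: [0.0, 1.0, 0.002, 0.002]
contact_force: [0.7, -0.8, -1.8]
opening: 0.566
finger_force: 0.8
```

```bash
python3 go.py 603 182.5 150
```

```text
t 21.1 p [418.2 338.  167. ] rotfix0 [ 0.003  0.004 -0.   ] F [ 0.7 -0.8 -1.8] open_mm 49.9 ff 0.8
tool shift cm [-18.48 -15.55   1.72]
```

```bash
python3 go.py
python3 - <<'E'
from h import *
a=snap('scene','s8')['img'][40:150,270:400,::-1]
cv2.imwrite('pics/v8.png',cv2.resize(a,(709,600),interpolation=cv2.INTER_LANCZOS4))
E
python3 go.py
```

```text
t 21.1 p [418.2 338.  167. ] rotfix0 [ 0.003  0.004 -0.   ] F [ 0.7 -0.8 -1.8] open_mm 49.9 ff 0.8
t 21.15 p [417.5 337.2 165.4] rotfix0 [ 0.001  0.002 -0.   ] F [ 0.2 -0.6 -1. ] open_mm 49.7 ff 0.2
```

View pics/v8.png

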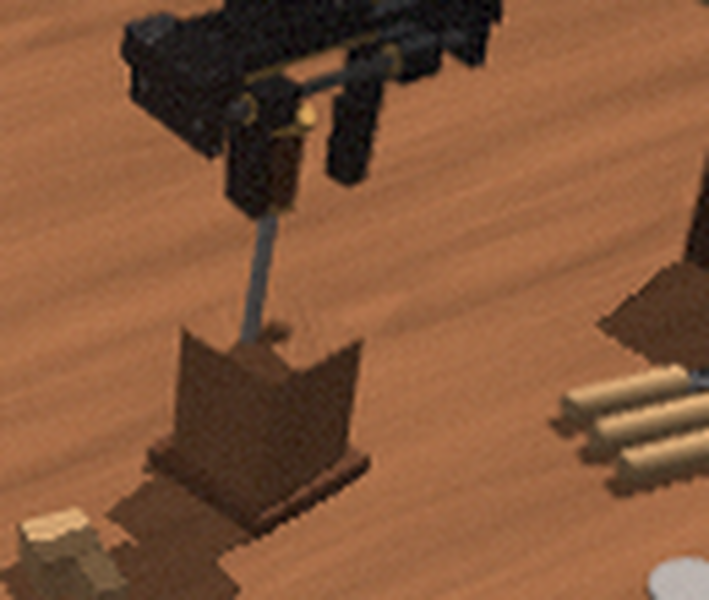

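send_rows(motion=[{"x": 0,"y": 0,"z": 0,"rx": 0,"ry": 0,"rz": 0,"jaw": 4},{"x": 0,"y": 0,"z": 0,"rx": 0,"ry": 0,"rz": 0,"jaw": 3.5},{"x": 0,"y": 0,"z": 0,"rx": 0,"ry": 0,"rz": 0,"jaw": 3},{"x": 0,"y": 0,"z": 0,"rx": 0,"ry": 0,"rz": 0,"jaw": 1.5},{"x": 0,"y": 0,"z": 0,"rx": 0,"ry": 0,"rz": 0,"jaw": 1.5}], grip_force=25)

```text
clock: 21.65
tool_pos: [0.4166, 0.3369, 0.1635]
eef_rot: [-0.0, 1.0, -0.0, -0.0]
contact_force: [0.2, -0.2, -1.1]
opening: 0.255
finger_force: 25.8
```

send_rows(motion=[{"x": 0,"y": 0,"z": 0,"rx": 0,"ry": 0,"rz": 0,"jaw": 1.5},{"x": 0,"y": 0,"z": 0,"rx": 0,"ry": 0,"rz": 0,"jaw": 1.5},{"x": 0,"y": 0,"z": 0,"rx": 0,"ry": 0,"rz": 0,"jaw": 1.5},{"x": 0,"y": 0,"z": -0.7,"rx": 0,"ry": 0,"rz": 0,"jaw": 1.5},{"x": 0,"y": 0,"z": -0.7,"rx": 0,"ry": 0,"rz": 0,"jaw": 1.5}], grip_force=25)

```text
clock: 22.15
tool_pos: [0.4168, 0.3371, 0.1785]
eef_rot: [-0.0, 1.0, -0.0, -0.0]
contact_force: [-0.1, 0.8, -1.4]
opening: 0.257
finger_force: 25.8
```

send_rows(motion=[{"x": 0,"y": 0,"z": 0,"rx": 0,"ry": 0,"rz": 0,"jaw": 1.5},{"x": 0,"y": 0,"z": 0,"rx": 0,"ry": 0,"rz": 0,"jaw": 1.5},{"x": 0,"y": 0,"z": 0,"rx": 0,"ry": 0,"rz": 0,"jaw": 1.5},{"x": 0,"y": 0,"z": 0,"rx": 0,"ry": 0,"rz": 0,"jaw": 1.5},{"x": 0,"y": 0,"z": 0,"rx": 0,"ry": 0,"rz": 0,"jaw": 1.5}])

```text
clock: 22.65
tool_pos: [0.4167, 0.337, 0.1779]
eef_rot: [-0.0, 1.0, -0.0, -0.0]
contact_force: [-0.3, -0.0, -0.7]
opening: 0.257
finger_force: 25.8
```

```bash
cat > rodtip.py <<'E'
from h import *
s=snapshot('scene'); p=np.array(get_state()['tool_pos']); print(np.round(p*1000,1))
for z in (.02,-.02,-.071): print(z,np.round(proj(s,p+[0,0,z])[0],1))
u,v=proj(s,p+[0,0,-.071])[0].astype(int); g=s['img'].astype(int); sat=g.max(2)-g.min(2)
for r in range(v-26,v+12):
    m=np.where((sat[r,u-16:u+17]<35)&(g[r,u-16:u+17].mean(1)<125))[0]+u-16
    print(r,(m.min(),m.max(),round(m.mean(),1)) if len(m) else '', end=' | ')
E
python3 go.py; python3 rodtip.py
```

```text
t 22.65 p [416.7 337.  177.9] rotfix0 [-0. -0.  0.] F [-0.3 -0.  -0.7] open_mm 22.7 ff 25.8
[416.7 337.  177.9]
0.02 [323.5  70. ]
-0.02 [322.1  82.1]
-0.071 [320.4  96.8]
70 (np.int64(315), np.int64(332), np.float64(323.5)) | 71 (np.int64(316), np.int64(330), np.float64(322.0)) | 72 (np.int64(317), np.int64(322), np.float64(319.5)) | 73 (np.int64(318), np.int64(323), np.float64(320.5)) | 74 (np.int64(319), np.int64(323), np.float64(321.0)) | 75 (np.int64(321), np.int64(323), np.float64(322.0)) | 76 (np.int64(321), np.int64(323), np.float64(322.0)) | 77 (np.int64(321), np.int64(323), np.float64(322.0)) | 78 (np.int64(321), np.int64(323), np.float64(322.0)) | 79 (np.int64(321), np.int64(323), np.float64(322.0)) | 80 (np.int64(321), np.int64(323), np.float64(322.0)) | 81 (np.int64(321), np.int64(323), np.float64(322.0)) | 82 (np.int64(321), np.int64(323), np.float64(322.0)) | 83 (np.int64(320), np.int64(323), np.float64(321.5)) | 84 (np.int64(320), np.int64(322), np.float64(321.0)) | 85 (np.int64(320), np.int64(322), np.float64(321.0)) | 86 (np.int64(320), np.int64(322), np.float64(321
[... 224 characters left out ...]
 | 91 (np.int64(320), np.int64(322), np.float64(321.0)) | 92 (np.int64(320), np.int64(322), np.float64(321.0)) | 93 (np.int64(320), np.int64(322), np.float64(321.0)) | 94 (np.int64(319), np.int64(321), np.float64(320.0)) | 95 (np.int64(319), np.int64(321), np.float64(320.0)) | 96 (np.int64(320), np.int64(321), np.float64(320.5)) | 97  | 98  | 99  | 100  | 101 (np.int64(318), np.int64(321), np.float64(319.5)) | 102  | 103 (np.int64(335), np.int64(335), np.float64(335.0)) | 104 (np.int64(308), np.int64(334), np.float64(325.0)) | 105 (np.int64(332), np.int64(334), np.float64(333.0)) | 106 (np.int64(330), np.int64(334), np.float64(332.0)) | 107 (np.int64(328), np.int64(334), np.float64(331.0)) |
```

send_rows(motion=[{"x": 0.05,"y": 0,"z": 1.0,"rx": 0,"ry": 0,"rz": 0,"jaw": 1.5},{"x": 0,"y": 0,"z": 0.8,"rx": 0,"ry": 0,"rz": 0,"jaw": 1.5},{"x": 0,"y": 0,"z": 0.8,"rx": 0,"ry": 0,"rz": 0,"jaw": 1.5},{"x": 0,"y": 0,"z": 0.8,"rx": 0,"ry": 0,"rz": 0,"jaw": 1.5},{"x": 0,"y": 0,"z": 0,"rx": 0,"ry": 0,"rz": 0,"jaw": 1.5}])

```text
clock: 23.2
tool_pos: [0.4156, 0.3364, 0.1426]
eef_rot: [-0.0, 1.0, -0.001, -0.001]
contact_force: [-0.1, -0.3, -0.8]
opening: 0.252
finger_force: 25.8
```

send_rows(motion=[{"x": 0,"y": 0,"z": 1.0,"rx": 0,"ry": 0,"rz": 0,"jaw": 1.5},{"x": 0,"y": 0,"z": 1.2,"rx": 0,"ry": 0,"rz": 0,"jaw": 1.5},{"x": 0,"y": 0,"z": 1.2,"rx": 0,"ry": 0,"rz": 0,"jaw": 1.5},{"x": 0,"y": 0,"z": 1.2,"rx": 0,"ry": 0,"rz": 0,"jaw": 1.5},{"x": 0,"y": 0,"z": 0.8,"rx": 0,"ry": 0,"rz": 0,"jaw": 1.5}])

```text
clock: 23.7
tool_pos: [0.4159, 0.3367, 0.0886]
eef_rot: [-0.0, 1.0, -0.0, -0.001]
contact_force: [0.3, 0.8, -1.4]
opening: 0.254
finger_force: 25.8
```

send_rows(motion=[{"x": 0,"y": 0,"z": 0.3,"rx": 0,"ry": 0,"rz": 0,"jaw": 1.5},{"x": 0,"y": 0,"z": 0.2,"rx": 0,"ry": 0,"rz": 0,"jaw": 1.5},{"x": 0,"y": 0,"z": 0.2,"rx": 0,"ry": 0,"rz": 0,"jaw": 1.5},{"x": 0,"y": 0,"z": 0.1,"rx": 0,"ry": 0,"rz": 0,"jaw": 1.5},{"x": 0,"y": 0,"z": 0,"rx": 0,"ry": 0,"rz": 0,"jaw": 1.5}])

```text
clock: 24.2
tool_pos: [0.4165, 0.3371, 0.0822]
eef_rot: [-0.0, 1.0, 0.0, 0.0]
contact_force: [0.1, 0.2, -2.0]
opening: 0.255
finger_force: 25.8
```

```bash
python3 go.py 416.4 336.6 80
```

```text
t 24.2 p [416.5 337.1  82.2] rotfix0 [0. 0. 0.] F [ 0.1  0.2 -2. ] open_mm 22.5 ff 25.8
tool shift cm [ 0.01 -0.05  0.22]
```

send_rows(motion=[{"x": 0,"y": 0,"z": 0.2,"rx": 0,"ry": 0,"rz": 0,"jaw": 1.5},{"x": 0,"y": 0,"z": 0.1,"rx": 0,"ry": 0,"rz": 0,"jaw": 1.5},{"x": 0,"y": 0,"z": 0,"rx": 0,"ry": 0,"rz": 0,"jaw": 1.5},{"x": 0,"y": 0,"z": 0,"rx": 0,"ry": 0,"rz": 0,"jaw": 1.5},{"x": 0,"y": 0,"z": 0,"rx": 0,"ry": 0,"rz": 0,"jaw": 1.5}])

```text
clock: 24.7
tool_pos: [0.4166, 0.3373, 0.0798]
eef_rot: [-0.0, 1.0, 0.0, 0.0]
contact_force: [-1.3, -0.7, 5.1]
opening: 0.253
finger_force: 26.0
```

```bash
python3 go.py 416.4 336.6 80
```

```text
t 24.7 p [416.6 337.3  79.8] rotfix0 [0.001 0.001 0.   ] F [-1.3 -0.7  5.1] open_mm 22.3 ff 26.0
tool shift cm [ 0.02 -0.07 -0.02]
```

send_rows(motion=[{"x": 0,"y": 0,"z": 0,"rx": 0,"ry": 0,"rz": 0,"jaw": 8.8},{"x": 0,"y": 0,"z": 0,"rx": 0,"ry": 0,"rz": 0,"jaw": 8.8},{"x": 0,"y": 0,"z": 0,"rx": 0,"ry": 0,"rz": 0,"jaw": 8.8},{"x": 0,"y": 0,"z": 0,"rx": 0,"ry": 0,"rz": 0,"jaw": 8.8},{"x": 0,"y": 0,"z": 0,"rx": 0,"ry": 0,"rz": 0,"jaw": 8.8}])

```text
clock: 25.2
tool_pos: [0.4163, 0.3371, 0.0789]
eef_rot: [-0.0, 1.0, 0.0, -0.0]
contact_force: [0.0, -0.6, 0.3]
opening: 0.68
finger_force: 0.0
```

send_rows(motion=[{"x": 0,"y": 0,"z": 0,"rx": 0,"ry": 0,"rz": 0,"jaw": 8.8},{"x": 0,"y": 0,"z": 0,"rx": 0,"ry": 0,"rz": 0,"jaw": 8.8},{"x": 0,"y": 0,"z": 0,"rx": 0,"ry": 0,"rz": 0,"jaw": 8.8},{"x": 0,"y": 0,"z": -1,"rx": 0,"ry": 0,"rz": 0,"jaw": 8.8},{"x": 0,"y": 0,"z": -1,"rx": 0,"ry": 0,"rz": 0,"jaw": 8.8}])

```text
clock: 25.7
tool_pos: [0.4162, 0.337, 0.0997]
eef_rot: [-0.0, 1.0, -0.0, -0.0]
contact_force: [-0.2, 0.7, -0.4]
opening: 0.999
finger_force: 0.0
```

```bash
python3 go.py 416.4 336.6 80
python3 - <<'E'
from h import *
s=snap('scene','s9'); g=s['img'].astype(int)
for z in (.144,.118): print(z,np.round(proj(s,[.4158,.3366,z])[0],1))
# brass = bright yellow: find mask centroid near
u,v=proj(s,[.4158,.3366,.147])[0].astype(int)
w=g[v-20:v+21,u-20:u+21]; m=(w[...,0]-w[...,2]>45)&(w[...,1]>w[...,0]*0.68)
yy,xx=np.where(m); print('brass',len(xx),xx.mean()+u-20 if len(xx) else 0,yy.mean()+v-20 if len(xx) else 0)
o=load('scene0')['img'].astype(int); w=o[v-20:v+21,u-20:u+21]; m=(w[...,0]-w[...,2]>45)&(w[...,1]>w[...,0]*0.68); yy,xx=np.where(m); print('orig',len(xx),xx.mean()+u-20,yy.mean()+v-20)
E
```

```text
t 25.7 p [416.2 337.   99.7] rotfix0 [-0. -0.  0.] F [-0.2  0.7 -0.4] open_mm 88.0 ff 0.0
tool shift cm [-0.02 -0.04  1.97]
0.144 [321.3  86. ]
0.118 [320.5  93.5]
brass 93 320.16129032258067 85.91397849462365
orig 75 319.70666666666665 88.6
```

send_rows(motion=[{"x": 0,"y": 0,"z": -1.5,"rx": 0,"ry": 0,"rz": 0,"jaw": 8.8},{"x": 0,"y": 0,"z": -2,"rx": 0,"ry": 0,"rz": 0,"jaw": 8.8},{"x": 0,"y": 0,"z": -2,"rx": 0,"ry": 0,"rz": 0,"jaw": 8.8},{"x": 0,"y": 0,"z": -1,"rx": 0,"ry": 0,"rz": 0,"jaw": 8.8},{"x": 0,"y": 0,"z": 0,"rx": 0,"ry": 0,"rz": 0,"jaw": 8.8}])

```text
clock: 26.25
tool_pos: [0.4171, 0.3378, 0.1656]
eef_rot: [0.0, 1.0, 0.001, 0.001]
contact_force: [-0.3, 0.1, 0.3]
opening: 0.994
finger_force: 0.0
```

```bash
python3 - <<'E'
from h import *
s=snap('scene','s10'); g=s['img'].astype(int)
u,v=proj(s,[.4158,.3366,.147])[0].astype(int)
w=g[v-12:v+21,u-20:u+21]; m=(w[...,0]-w[...,2]>45)&(w[...,1]>w[...,0]*0.68)
yy,xx=np.where(m); print('brass',len(xx),xx.mean()+u-20 if len(xx) else 0,yy.mean()+v-12 if len(xx) else 0)
E
python3 go.py 603 182.5 160
```

```text
brass 65 320.53846153846155 86.46153846153847
t 26.3 p [416.6 337.2 164.5] rotfix0 [ 0.001  0.001 -0.   ] F [ 0.3  0.3 -0.2] open_mm 87.9 ff 0.0
tool shift cm [-18.64 -15.47   0.46]
```

send_rows(motion=[{"x": -1,"y": -0.8,"z": 0,"rx": 0,"ry": 0,"rz": 0,"jaw": 4},{"x": -2,"y": -1.7,"z": 0,"rx": 0,"ry": 0,"rz": 0,"jaw": 4},{"x": -2,"y": -1.7,"z": 0,"rx": 0,"ry": 0,"rz": 0,"jaw": 4},{"x": -2,"y": -1.7,"z": 0,"rx": 0,"ry": 0,"rz": 0,"jaw": 4},{"x": -2,"y": -1.7,"z": 0,"rx": 0,"ry": 0,"rz": 0,"jaw": 4}])

```text
clock: 26.8
tool_pos: [0.5073, 0.2589, 0.1628]
eef_rot: [0.0, 1.0, -0.001, -0.001]
contact_force: [0.6, 0.2, -0.7]
opening: 0.57
finger_force: 0.0
```

send_rows(motion=[{"x": -2,"y": -1.7,"z": 0,"rx": 0,"ry": 0,"rz": 0,"jaw": 4},{"x": -2,"y": -1.7,"z": 0,"rx": 0,"ry": 0,"rz": 0,"jaw": 4},{"x": -2,"y": -1.7,"z": 0,"rx": 0,"ry": 0,"rz": 0,"jaw": 4},{"x": -2,"y": -1.7,"z": 0,"rx": 0,"ry": 0,"rz": 0,"jaw": 4},{"x": -1.6,"y": -1,"z": 0,"rx": 0,"ry": 0,"rz": 0,"jaw": 4}])

```text
clock: 27.3
tool_pos: [0.6036, 0.1791, 0.1624]
eef_rot: [0.001, 1.0, -0.001, -0.001]
contact_force: [1.0, 0.2, -0.3]
opening: 0.455
finger_force: 0.0
```

send_rows(motion=[{"x": 0,"y": 0,"z": 0,"rx": 0,"ry": 0,"rz": 0,"jaw": 4},{"x": 0,"y": 0,"z": 0,"rx": 0,"ry": 0,"rz": 0,"jaw": 4},{"x": 0,"y": 0,"z": 0,"rx": 0,"ry": 0,"rz": 0,"jaw": 4},{"x": 0,"y": 0,"z": 0,"rx": 0,"ry": 0,"rz": 0,"jaw": 4},{"x": 0,"y": 0,"z": 0,"rx": 0,"ry": 0,"rz": 0,"jaw": 4}])

```text
clock: 27.8
tool_pos: [0.6017, 0.184, 0.1641]
eef_rot: [-0.001, 1.0, 0.0, -0.0]
contact_force: [-0.1, -0.1, 0.3]
opening: 0.453
finger_force: 0.0
```

```bash
python3 go.py 603 182.5 100
```

```text
t 27.8 p [601.7 184.  164.1] rotfix0 [ 0.    -0.     0.002] F [-0.1 -0.1  0.3] open_mm 39.9 ff 0.0
tool shift cm [-0.14 -0.15  6.41]
```

send_rows(motion=[{"x": -0.12,"y": -0.15,"z": 0,"rx": 0,"ry": 0,"rz": 0,"jaw": 4},{"x": 0,"y": 0,"z": 2,"rx": 0,"ry": 0,"rz": 0,"jaw": 4},{"x": 0,"y": 0,"z": 3,"rx": 0,"ry": 0,"rz": 0,"jaw": 4},{"x": 0,"y": 0,"z": 2,"rx": 0,"ry": 0,"rz": 0,"jaw": 4},{"x": 0,"y": 0,"z": 0,"rx": 0,"ry": 0,"rz": 0,"jaw": 4}])

```text
clock: 28.3
tool_pos: [0.6015, 0.1807, 0.0914]
eef_rot: [-0.0, 1.0, -0.001, -0.003]
contact_force: [0.1, -0.6, 0.1]
opening: 0.454
finger_force: 0.0
```

```bash
python3 - <<'E'
from h import *
a=snap('scene','s11')['img'][110:200,280:380,::-1]; b=snap('top','t11')['img'][140:230,150:250,::-1]
cv2.imwrite('pics/v11.png',cv2.resize(np.hstack([a,b]),(800,360),interpolation=cv2.INTER_LANCZOS4))
E
python3 go.py 602.7 182.2 34
```

```text
t 28.4 p [603.7 181.8  94.4] rotfix0 [0. 0. 0.] F [1.1 0.5 1. ] open_mm 39.3 ff 0.0
tool shift cm [0.1  0.04 6.04]
```

View pics/v11.png

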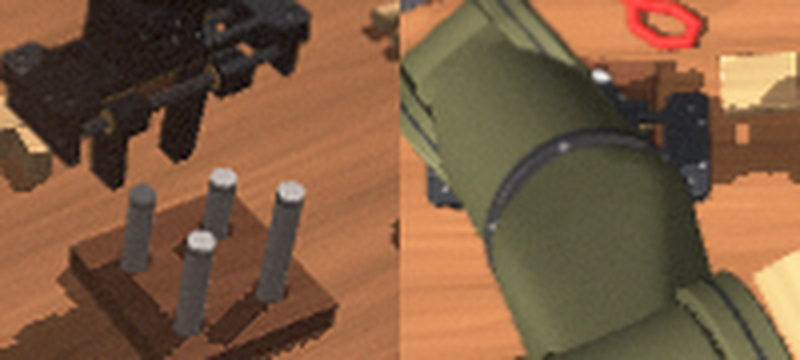

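send_rows(motion=[{"x": 0.1,"y": 0,"z": 1,"rx": 0,"ry": 0,"rz": 0,"jaw": 4},{"x": 0,"y": 0,"z": 1.2,"rx": 0,"ry": 0,"rz": 0,"jaw": 4},{"x": 0,"y": 0,"z": 1.2,"rx": 0,"ry": 0,"rz": 0,"jaw": 4},{"x": 0,"y": 0,"z": 0.6,"rx": 0,"ry": 0,"rz": 0,"jaw": 4},{"x": 0,"y": 0,"z": 0,"rx": 0,"ry": 0,"rz": 0,"jaw": 4}])

```text
clock: 28.9
tool_pos: [0.6017, 0.1813, 0.0527]
eef_rot: [-0.0, 1.0, -0.0, -0.001]
contact_force: [0.2, -0.1, 0.3]
opening: 0.455
finger_force: 0.0
```

send_rows(motion=[{"x": 0,"y": 0,"z": 0.8,"rx": 0,"ry": 0,"rz": 0,"jaw": 4},{"x": 0,"y": 0,"z": 0.8,"rx": 0,"ry": 0,"rz": 0,"jaw": 4},{"x": 0,"y": 0,"z": 0.4,"rx": 0,"ry": 0,"rz": 0,"jaw": 4},{"x": 0,"y": 0,"z": 0,"rx": 0,"ry": 0,"rz": 0,"jaw": 4},{"x": 0,"y": 0,"z": 0,"rx": 0,"ry": 0,"rz": 0,"jaw": 4}])

```text
clock: 29.4
tool_pos: [0.6026, 0.1816, 0.034]
eef_rot: [-0.0, 1.0, 0.0, 0.0]
contact_force: [0.2, 0.8, -0.2]
opening: 0.456
finger_force: 0.0
```

```bash
python3 go.py 602.7 182.2 34
```

```text
t 29.4 p [602.6 181.6  34. ] rotfix0 [0. 0. 0.] F [ 0.2  0.8 -0.2] open_mm 40.2 ff 0.0
tool shift cm [-0.01  0.06 -0.  ]
```

Close with good force and lift a little to verify.

send_rows(motion=[{"x": 0,"y": 0,"z": 0,"rx": 0,"ry": 0,"rz": 0,"jaw": 1},{"x": 0,"y": 0,"z": 0,"rx": 0,"ry": 0,"rz": 0,"jaw": 1},{"x": 0,"y": 0,"z": 0,"rx": 0,"ry": 0,"rz": 0,"jaw": 1},{"x": 0,"y": 0,"z": 0,"rx": 0,"ry": 0,"rz": 0,"jaw": 1},{"x": 0,"y": 0,"z": 0,"rx": 0,"ry": 0,"rz": 0,"jaw": 1}], grip_force=35)

```text
clock: 29.9
tool_pos: [0.6028, 0.1817, 0.0343]
eef_rot: [-0.0, 1.0, 0.0, 0.0]
contact_force: [-0.9, -0.3, 1.3]
opening: 0.192
finger_force: 34.7
```

send_rows(motion=[{"x": 0,"y": 0,"z": 0,"rx": 0,"ry": 0,"rz": 0,"jaw": 1},{"x": 0,"y": 0,"z": 0,"rx": 0,"ry": 0,"rz": 0,"jaw": 1},{"x": 0,"y": 0,"z": 0,"rx": 0,"ry": 0,"rz": 0,"jaw": 1},{"x": 0,"y": 0,"z": -0.5,"rx": 0,"ry": 0,"rz": 0,"jaw": 1},{"x": 0,"y": 0,"z": -0.5,"rx": 0,"ry": 0,"rz": 0,"jaw": 1}], grip_force=35)

```text
clock: 30.4
tool_pos: [0.602, 0.1813, 0.0438]
eef_rot: [-0.0, 1.0, -0.0, -0.001]
contact_force: [-0.1, -0.5, -1.8]
opening: 0.197
finger_force: 34.7
```

```bash
python3 go.py 602.7 182.2 130
```

```text
t 30.4 p [602.  181.3  43.8] rotfix0 [-0.001 -0.001  0.   ] F [-0.1 -0.5 -1.8] open_mm 17.3 ff 34.7
tool shift cm [-0.06  0.08 -8.62]
```

send_rows(motion=[{"x": 0,"y": 0,"z": -1.5,"rx": 0,"ry": 0,"rz": 0,"jaw": 1},{"x": 0,"y": 0,"z": -2.5,"rx": 0,"ry": 0,"rz": 0,"jaw": 1},{"x": 0,"y": 0,"z": -2.5,"rx": 0,"ry": 0,"rz": 0,"jaw": 1},{"x": 0,"y": 0,"z": -2,"rx": 0,"ry": 0,"rz": 0,"jaw": 1},{"x": 0,"y": 0,"z": -0.6,"rx": 0,"ry": 0,"rz": 0,"jaw": 1}])

```text
clock: 30.9
tool_pos: [0.604, 0.1823, 0.1382]
eef_rot: [0.0, 1.0, 0.001, 0.002]
contact_force: [0.7, -0.4, -2.3]
opening: 0.192
finger_force: 34.7
```

send_rows(motion=[{"x": 0.8,"y": -1,"z": 0,"rx": 0,"ry": 0,"rz": 0,"jaw": 1},{"x": 1.5,"y": -2,"z": 0,"rx": 0,"ry": 0,"rz": 0,"jaw": 1},{"x": 1.5,"y": -2,"z": 0,"rx": 0,"ry": 0,"rz": 0,"jaw": 1},{"x": 1.5,"y": -2,"z": 0,"rx": 0,"ry": 0,"rz": 0,"jaw": 1},{"x": 1.5,"y": -2,"z": 0,"rx": 0,"ry": 0,"rz": 0,"jaw": 1}])

```text
clock: 31.4
tool_pos: [0.5335, 0.0907, 0.1349]
eef_rot: [-0.0, 1.0, -0.0, -0.0]
contact_force: [0.2, 0.3, -0.9]
opening: 0.195
finger_force: 34.7
```

send_rows(motion=[{"x": 1.5,"y": -2,"z": 0,"rx": 0,"ry": 0,"rz": 0,"jaw": 1},{"x": 1.5,"y": -2,"z": 0,"rx": 0,"ry": 0,"rz": 0,"jaw": 1},{"x": 1.5,"y": -2,"z": 0,"rx": 0,"ry": 0,"rz": 0,"jaw": 1},{"x": 1,"y": -0.8,"z": 0,"rx": 0,"ry": 0,"rz": 0,"jaw": 1},{"x": 0,"y": 0,"z": 0,"rx": 0,"ry": 0,"rz": 0,"jaw": 1}])

```text
clock: 31.9
tool_pos: [0.4779, 0.0223, 0.1349]
eef_rot: [0.001, 1.0, -0.001, -0.001]
contact_force: [0.7, 0.2, -1.9]
opening: 0.192
finger_force: 34.7
```

send_rows(motion=[{"x": 0,"y": 0,"z": 0,"rx": 0,"ry": 0,"rz": 0,"jaw": 1},{"x": 0,"y": 0,"z": 0,"rx": 0,"ry": 0,"rz": 0,"jaw": 1},{"x": 0,"y": 0,"z": 0,"rx": 0,"ry": 0,"rz": 0,"jaw": 1},{"x": 0,"y": 0,"z": 0,"rx": 0,"ry": 0,"rz": 0,"jaw": 1},{"x": 0,"y": 0,"z": 0,"rx": 0,"ry": 0,"rz": 0,"jaw": 1}])

```text
clock: 32.4
tool_pos: [0.4798, 0.024, 0.135]
eef_rot: [-0.0, 1.0, 0.0, 0.0]
contact_force: [0.5, -0.7, -2.5]
opening: 0.195
finger_force: 34.7
```

```bash
python3 go.py 479 23.1 115
```

```text
t 32.4 p [479.8  24.  135. ] rotfix0 [0.    0.    0.001] F [ 0.5 -0.7 -2.5] open_mm 17.2 ff 34.7
tool shift cm [ 0.08 -0.09  2.  ]
```

send_rows(motion=[{"x": 0.08,"y": -0.08,"z": 0.5,"rx": 0,"ry": 0,"rz": 0,"jaw": 1},{"x": 0,"y": 0,"z": 1,"rx": 0,"ry": 0,"rz": 0,"jaw": 1},{"x": 0,"y": 0,"z": 0.6,"rx": 0,"ry": 0,"rz": 0,"jaw": 1},{"x": 0,"y": 0,"z": 0,"rx": 0,"ry": 0,"rz": 0,"jaw": 1},{"x": 0,"y": 0,"z": 0,"rx": 0,"ry": 0,"rz": 0,"jaw": 1}])

```text
clock: 32.9
tool_pos: [0.4786, 0.0228, 0.1137]
eef_rot: [-0.0, 1.0, -0.0, -0.0]
contact_force: [-0.3, 0.8, -2.7]
opening: 0.191
finger_force: 34.7
```

```bash
python3 go.py 479 23.1 105
python3 - <<'E'
from h import *
s=snap('scene','s12'); p=np.array(get_state()['tool_pos']); print(np.round(p*1000,1))
for z in (.0,.01,-.026): print(z,np.round(proj(s,p+[0,0,z])[0],1))
print('sock',np.round(proj(s,[[.4791,.0236,.074],[.4791,.0236,.086]]),1))
u,v=proj(s,p+[0,0,-.026])[0].astype(int); g=s['img'].astype(int); sat=g.max(2)-g.min(2)
for r in range(v-14,v+12): print(r,' '.join('%3d/%2d'%(g[r,c].mean(),sat[r,c]) for c in range(u-9,u+10)))
E
```

```text
t 32.9 p [478.6  22.8 113.7] rotfix0 [-0.    -0.001  0.   ] F [-0.3  0.8 -2.7] open_mm 16.8 ff 34.7
tool shift cm [-0.04  0.03  0.87]
[478.8  22.9 113.9]
0.0 [238.3 143.2]
0.01 [238.1 140.3]
-0.026 [238.7 150.6]
sock [[239.2 154.4]
 [239.  151.1]]
136  49/33  34/19  32/21  37/21  37/21  32/18  35/21  43/18  67/12  74/16  70/12  69/16  51/12  35/20  35/20  37/23  41/17  31/18  55/42
137  54/31  40/17  36/18  35/23  41/21  36/19  41/22  40/19  66/17  74/12  72/14  66/15  58/17  41/16  34/22  30/23  31/18  30/17  75/57
138  77/64  36/15  35/21  42/17  37/22  38/20  34/24  30/22  64/15  75/14  73/17  67/13  60/13  39/16  31/15  36/20  26/20  48/35 100/74
139  95/72  48/29  30/20  37/19  28/24  40/18  32/23  36/19  64/10  69/16  72/13  65/16  75/25  67/42  41/28  55/36  72/59  99/84 109/90
140 123/99  92/68  49/29  28/20  37/18  39/19  39/21  32/21  61/13  75/15  68/14  68/13  63/10  99/73 105/88 106/91 116/94 118/98 121/94
141 120/96 119/97  90/70  46/30  28/22  36/21  36/20  26/30  58/14  74/12  67/16  68/13  65/ 8 103/79 121/97 119/100 118/98 116/93 113/93
142 112/96 113/94 112/94  75/
[... 2044 characters left out ...]
8 158/94 162/94
157 116/70  81/51  85/51  90/50  88/53  93/55  87/55  74/46  61/38  55/41  57/37  63/37  74/43  89/52  90/56  89/53  85/52 147/88 162/97
158  83/52  84/53  86/54  84/50  88/50  90/51  88/55  84/57  90/56  93/57  97/56  91/55  95/56  92/54  94/56  93/55  86/54  88/52 148/89
159  89/52  85/53  90/53  88/53  85/55  86/54  83/41  85/32  99/42  93/52  87/57  88/55  91/59  93/58  94/55  95/57  93/59  88/59  92/52
160  80/52  87/52  84/52  81/55  85/40  88/18 157/14 181/14 178/15 177/12 134/29  92/52  86/53  91/54  94/57  90/56  93/56  93/56  90/56
161  81/47  83/47  82/51  80/54 164/20 177/13 174/13 175/16 180/18 178/15 168/22 109/40  86/53  88/53  86/55  93/55  94/56  92/54  98/52
```

send_rows(motion=[{"x": 0,"y": 0,"z": 0.4,"rx": 0,"ry": 0,"rz": 0,"jaw": 1},{"x": 0,"y": 0,"z": 0.4,"rx": 0,"ry": 0,"rz": 0,"jaw": 1},{"x": 0,"y": 0,"z": 0.4,"rx": 0,"ry": 0,"rz": 0,"jaw": 1},{"x": 0,"y": 0,"z": 0.3,"rx": 0,"ry": 0,"rz": 0,"jaw": 1},{"x": 0,"y": 0,"z": 0,"rx": 0,"ry": 0,"rz": 0,"jaw": 1}])

```text
clock: 33.45
tool_pos: [0.4785, 0.0228, 0.0985]
eef_rot: [-0.0, 1.0, -0.0, -0.0]
contact_force: [0.4, 0.7, -2.5]
opening: 0.188
finger_force: 34.7
```

```bash
python3 go.py 479 23.1 66
```

```text
t 33.45 p [478.5  22.8  98.5] rotfix0 [-0.    -0.001  0.   ] F [ 0.4  0.7 -2.5] open_mm 16.6 ff 34.7
tool shift cm [-0.05  0.03  3.25]
```

send_rows(motion=[{"x": 0,"y": 0,"z": 0.4,"rx": 0,"ry": 0,"rz": 0,"jaw": 1},{"x": 0,"y": 0,"z": 0.5,"rx": 0,"ry": 0,"rz": 0,"jaw": 1},{"x": 0,"y": 0,"z": 0.5,"rx": 0,"ry": 0,"rz": 0,"jaw": 1},{"x": 0,"y": 0,"z": 0.5,"rx": 0,"ry": 0,"rz": 0,"jaw": 1},{"x": 0,"y": 0,"z": 0,"rx": 0,"ry": 0,"rz": 0,"jaw": 1}])

```text
clock: 33.95
tool_pos: [0.4783, 0.0228, 0.0793]
eef_rot: [-0.0, 1.0, -0.0, -0.001]
contact_force: [0.8, 0.3, -2.2]
opening: 0.19
finger_force: 34.7
```

send_rows(motion=[{"x": 0,"y": 0,"z": 0.4,"rx": 0,"ry": 0,"rz": 0,"jaw": 1},{"x": 0,"y": 0,"z": 0.4,"rx": 0,"ry": 0,"rz": 0,"jaw": 1},{"x": 0,"y": 0,"z": 0.2,"rx": 0,"ry": 0,"rz": 0,"jaw": 1},{"x": 0,"y": 0,"z": 0,"rx": 0,"ry": 0,"rz": 0,"jaw": 1},{"x": 0,"y": 0,"z": 0,"rx": 0,"ry": 0,"rz": 0,"jaw": 1}])

```text
clock: 34.45
tool_pos: [0.4788, 0.0228, 0.07]
eef_rot: [-0.0, 1.0, 0.0, -0.0]
contact_force: [-0.9, -0.0, -1.5]
opening: 0.192
finger_force: 34.7
```

```bash
python3 go.py 479 23.1 66
```

```text
t 34.45 p [478.8  22.8  70. ] rotfix0 [ 0. -0.  0.] F [-0.9 -0.  -1.5] open_mm 16.9 ff 34.7
tool shift cm [-0.02  0.03  0.4 ]
```

send_rows(motion=[{"x": 0,"y": 0,"z": 0.2,"rx": 0,"ry": 0,"rz": 0,"jaw": 1},{"x": 0,"y": 0,"z": 0.2,"rx": 0,"ry": 0,"rz": 0,"jaw": 1},{"x": 0,"y": 0,"z": 0.1,"rx": 0,"ry": 0,"rz": 0,"jaw": 1},{"x": 0,"y": 0,"z": 0,"rx": 0,"ry": 0,"rz": 0,"jaw": 1},{"x": 0,"y": 0,"z": 0,"rx": 0,"ry": 0,"rz": 0,"jaw": 1}])

```text
clock: 34.95
tool_pos: [0.4794, 0.0228, 0.066]
eef_rot: [-0.0, 1.0, -0.0, 0.001]
contact_force: [-1.2, -0.2, 10.6]
opening: 0.19
finger_force: 34.7
```

```bash
python3 go.py 479 23.1 66
```

```text
t 34.95 p [479.4  22.8  66. ] rotfix0 [-0.     0.002  0.   ] F [-1.2 -0.2 10.6] open_mm 16.8 ff 34.7
tool shift cm [0.04 0.03 0.  ]
```

send_rows(motion=[{"x": 0,"y": 0,"z": -0.1,"rx": 0,"ry": 0,"rz": 0,"jaw": 5},{"x": 0,"y": 0,"z": 0,"rx": 0,"ry": 0,"rz": 0,"jaw": 5},{"x": 0,"y": 0,"z": 0,"rx": 0,"ry": 0,"rz": 0,"jaw": 5},{"x": 0,"y": 0,"z": 0,"rx": 0,"ry": 0,"rz": 0,"jaw": 5},{"x": 0,"y": 0,"z": 0,"rx": 0,"ry": 0,"rz": 0,"jaw": 5}])

```text
clock: 35.45
tool_pos: [0.4788, 0.0228, 0.0659]
eef_rot: [-0.0, 1.0, 0.0, -0.0]
contact_force: [0.3, -0.7, 0.6]
opening: 0.565
finger_force: 0.0
```

send_rows(motion=[{"x": 0,"y": 0,"z": 0,"rx": 0,"ry": 0,"rz": 0,"jaw": 5},{"x": 0,"y": 0,"z": -0.5,"rx": 0,"ry": 0,"rz": 0,"jaw": 5},{"x": 0,"y": 0,"z": -1,"rx": 0,"ry": 0,"rz": 0,"jaw": 5},{"x": 0,"y": 0,"z": -1.5,"rx": 0,"ry": 0,"rz": 0,"jaw": 5},{"x": 0,"y": 0,"z": -2,"rx": 0,"ry": 0,"rz": 0,"jaw": 5}])

```text
clock: 35.95
tool_pos: [0.4784, 0.0227, 0.1168]
eef_rot: [-0.0, 1.0, -0.0, -0.0]
contact_force: [0.6, -0.2, 0.2]
opening: 0.567
finger_force: 0.0
```

send_rows(motion=[{"x": 0,"y": 0,"z": -2,"rx": 0,"ry": 0,"rz": 0,"jaw": 5},{"x": 0,"y": 0,"z": -2,"rx": 0,"ry": 0,"rz": 0,"jaw": 5},{"x": 0,"y": 0,"z": -1,"rx": 0,"ry": 0,"rz": 0,"jaw": 5},{"x": 0,"y": 0,"z": 0,"rx": 0,"ry": 0,"rz": 0,"jaw": 5},{"x": 0,"y": 0,"z": 0,"rx": 0,"ry": 0,"rz": 0,"jaw": 5}])

```text
clock: 36.45
tool_pos: [0.4786, 0.0226, 0.1659]
eef_rot: [-0.0, 1.0, -0.0, -0.0]
contact_force: [-0.1, -0.5, 0.8]
opening: 0.567
finger_force: 0.0
```

```bash
python3 go.py 632.2 -224.5 165
python3 - <<'E'
from h import *
s=snap('scene','s13'); g=s['img'].astype(int)
# post top patches: brightest disc near predicted tops
for n,P in dict(sock=[.4791,.0236,.114],g1=[.537,-.0148,.114],g2=[.4761,-.0469,.115]).items():
    u,v=proj(s,P)[0]; w=g[int(v)-9:int(v)+10,int(u)-9:int(u)+10]; m=(w.max(2)-w.min(2)<30)&(w.mean(2)>60)
    yy,xx=np.where(m); r=[k for k in range(19) if m[k].sum()>=3]
    print(n,np.round([u,v],1),'grey top row',(r[0]+int(v)-9) if r else None,'cols at +2',[(int(x)+int(u)-9) for x in np.where(m[r[0]+3])[0]] if r else None)
E
```

```text
t 36.45 p [478.6  22.6 165.9] rotfix0 [-0. -0.  0.] F [-0.1 -0.5  0.8] open_mm 49.9 ff 0.0
tool shift cm [-15.36 -24.71   0.08]
sock [238.6 143.1] grey top row 141 cols at +2 [236, 237, 238, 239, 240, 241]
g1 [236.5 161.5] grey top row 152 cols at +2 [236, 237, 238, 239, 240, 241, 242]
g2 [214.  151.7] grey top row 150 cols at +2 [211, 212, 213, 214, 215, 216, 217]
```

send_rows(motion=[{"x": -0.7,"y": -1.2,"z": 0,"rx": 0,"ry": 0,"rz": 0,"jaw": 6},{"x": -1.4,"y": -2.2,"z": 0,"rx": 0,"ry": 0,"rz": 0,"jaw": 6},{"x": -1.4,"y": -2.2,"z": 0,"rx": 0,"ry": 0,"rz": 0,"jaw": 6},{"x": -1.4,"y": -2.2,"z": 0,"rx": 0,"ry": 0,"rz": 0,"jaw": 6},{"x": -1.4,"y": -2.2,"z": 0,"rx": 0,"ry": 0,"rz": 0,"jaw": 6}])

```text
clock: 37.0
tool_pos: [0.5421, -0.0794, 0.1651]
eef_rot: [0.0, 1.0, -0.0, -0.001]
contact_force: [0.1, 0.0, -0.2]
opening: 0.683
finger_force: 0.0
```

send_rows(motion=[{"x": -1.4,"y": -2.2,"z": 0,"rx": 0,"ry": 0,"rz": 0,"jaw": 6},{"x": -1.4,"y": -2.2,"z": 0,"rx": 0,"ry": 0,"rz": 0,"jaw": 6},{"x": -1.4,"y": -2.2,"z": 0,"rx": 0,"ry": 0,"rz": 0,"jaw": 6},{"x": -1.4,"y": -2.2,"z": 0,"rx": 0,"ry": 0,"rz": 0,"jaw": 6},{"x": -1.4,"y": -2.2,"z": 0,"rx": 0,"ry": 0,"rz": 0,"jaw": 6}])

```text
clock: 37.5
tool_pos: [0.6117, -0.1896, 0.1647]
eef_rot: [0.0, 1.0, -0.0, -0.001]
contact_force: [0.1, 1.0, 0.1]
opening: 0.681
finger_force: 0.0
```

send_rows(motion=[{"x": -1.4,"y": -2.2,"z": 0,"rx": 0,"ry": 0,"rz": 0,"jaw": 6},{"x": -0.7,"y": -1.5,"z": 0,"rx": 0,"ry": 0,"rz": 0,"jaw": 6},{"x": 0,"y": 0,"z": 0,"rx": 0,"ry": 0,"rz": 0,"jaw": 6},{"x": 0,"y": 0,"z": 0,"rx": 0,"ry": 0,"rz": 0,"jaw": 6},{"x": 0,"y": 0,"z": 0,"rx": 0,"ry": 0,"rz": 0,"jaw": 6}])

```text
clock: 38.0
tool_pos: [0.6322, -0.2228, 0.1655]
eef_rot: [-0.001, 1.0, 0.001, -0.001]
contact_force: [-0.4, 0.9, 0.5]
opening: 0.679
finger_force: 0.0
```

send_rows(motion=[{"x": 0,"y": 0,"z": 0,"rx": 0,"ry": 0,"rz": 0,"jaw": 6},{"x": 0,"y": 0,"z": 0,"rx": 0,"ry": 0,"rz": 0,"jaw": 6},{"x": 0,"y": 0,"z": 0,"rx": 0,"ry": 0,"rz": 0,"jaw": 6},{"x": 0,"y": 0,"z": 0,"rx": 0,"ry": 0,"rz": 0,"jaw": 6},{"x": 0,"y": 0,"z": 0,"rx": 0,"ry": 0,"rz": 0,"jaw": 6}])

```text
clock: 38.5
tool_pos: [0.6328, -0.2241, 0.166]
eef_rot: [-0.0, 1.0, 0.0, -0.0]
contact_force: [0.3, -0.0, -0.4]
opening: 0.68
finger_force: 0.0
```

```bash
python3 go.py 632.2 -225.3 65
```

```text
t 38.5 p [ 632.8 -224.1  166. ] rotfix0 [ 0. -0.  0.] F [ 0.3 -0.  -0.4] open_mm 59.9 ff 0.0
tool shift cm [ 0.06 -0.12 10.1 ]
```

send_rows(motion=[{"x": 0.05,"y": -0.12,"z": 1,"rx": 0,"ry": 0,"rz": 0,"jaw": 6},{"x": 0,"y": 0,"z": 2,"rx": 0,"ry": 0,"rz": 0,"jaw": 6},{"x": 0,"y": 0,"z": 2,"rx": 0,"ry": 0,"rz": 0,"jaw": 6},{"x": 0,"y": 0,"z": 1.5,"rx": 0,"ry": 0,"rz": 0,"jaw": 6},{"x": 0,"y": 0,"z": 0,"rx": 0,"ry": 0,"rz": 0,"jaw": 6}])

```text
clock: 39.0
tool_pos: [0.6304, -0.2251, 0.0981]
eef_rot: [-0.0, 1.0, 0.001, -0.002]
contact_force: [0.1, 0.2, -0.0]
opening: 0.68
finger_force: 0.0
```

send_rows(motion=[{"x": 0,"y": 0,"z": 1,"rx": 0,"ry": 0,"rz": 0,"jaw": 6},{"x": 0,"y": 0,"z": 1,"rx": 0,"ry": 0,"rz": 0,"jaw": 6},{"x": 0,"y": 0,"z": 1,"rx": 0,"ry": 0,"rz": 0,"jaw": 6},{"x": 0,"y": 0,"z": 0.4,"rx": 0,"ry": 0,"rz": 0,"jaw": 6},{"x": 0,"y": 0,"z": 0,"rx": 0,"ry": 0,"rz": 0,"jaw": 6}])

```text
clock: 39.5
tool_pos: [0.6319, -0.2253, 0.0662]
eef_rot: [-0.0, 1.0, 0.0, -0.001]
contact_force: [0.7, -0.2, 0.3]
opening: 0.678
finger_force: 0.0
```

send_rows(motion=[{"x": 0,"y": 0,"z": 0,"rx": 0,"ry": 0,"rz": 0,"jaw": 4.5},{"x": 0,"y": 0,"z": 0,"rx": 0,"ry": 0,"rz": 0,"jaw": 4},{"x": 0,"y": 0,"z": 0,"rx": 0,"ry": 0,"rz": 0,"jaw": 3.6},{"x": 0,"y": 0,"z": 0,"rx": 0,"ry": 0,"rz": 0,"jaw": 3.6},{"x": 0,"y": 0,"z": 0,"rx": 0,"ry": 0,"rz": 0,"jaw": 3.6}], grip_force=25)

```text
clock: 40.0
tool_pos: [0.6325, -0.2254, 0.0672]
eef_rot: [-0.0, 1.0, -0.0, 0.0]
contact_force: [-0.6, -0.6, 0.8]
opening: 0.409
finger_force: 0.0
```

```bash
python3 go.py 632.2 -225.3 65
python3 - <<'E'
from h import *
a=snap('scene','s14')['img'][160:290,130:240,::-1]; b=snap('top','t14')['img'][130:240,290:400,::-1]
cv2.imwrite('pics/v14.png',np.hstack([cv2.resize(a,(500,591),interpolation=cv2.INTER_LANCZOS4),cv2.copyMakeBorder(cv2.resize(b,(300,300)),0,291,0,0,cv2.BORDER_CONSTANT)]))
E
```

```text
t 40.0 p [ 632.5 -225.4   67.2] rotfix0 [-0.  0.  0.] F [-0.6 -0.6  0.8] open_mm 36.0 ff 0.0
tool shift cm [0.03 0.01 0.22]
```

View pics/v14.png

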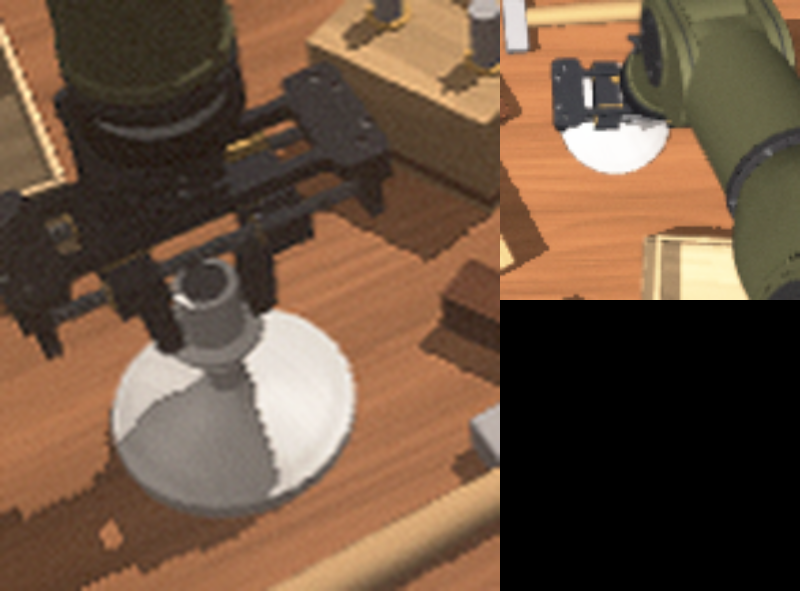

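send_rows(motion=[{"x": 0,"y": 0,"z": 0,"rx": 0,"ry": 0,"rz": 0,"jaw": 3.2},{"x": 0,"y": 0,"z": 0,"rx": 0,"ry": 0,"rz": 0,"jaw": 2.5},{"x": 0,"y": 0,"z": 0,"rx": 0,"ry": 0,"rz": 0,"jaw": 2.5},{"x": 0,"y": 0,"z": 0,"rx": 0,"ry": 0,"rz": 0,"jaw": 2.5},{"x": 0,"y": 0,"z": 0,"rx": 0,"ry": 0,"rz": 0,"jaw": 2.5}], grip_force=30)

```text
clock: 40.6
tool_pos: [0.6324, -0.225, 0.067]
eef_rot: [-0.0, 1.0, 0.0, -0.0]
contact_force: [-0.6, 1.8, 2.1]
opening: 0.352
finger_force: 30.0
```

send_rows(motion=[{"x": 0,"y": 0,"z": 0,"rx": 0,"ry": 0,"rz": 0,"jaw": 2.5},{"x": 0,"y": 0,"z": 0,"rx": 0,"ry": 0,"rz": 0,"jaw": 2.5},{"x": 0,"y": 0,"z": 0,"rx": 0,"ry": 0,"rz": 0,"jaw": 2.5},{"x": 0,"y": 0,"z": -0.3,"rx": 0,"ry": 0,"rz": 0,"jaw": 2.5},{"x": 0,"y": 0,"z": -0.3,"rx": 0,"ry": 0,"rz": 0,"jaw": 2.5}], grip_force=30)

```text
clock: 41.1
tool_pos: [0.6312, -0.2261, 0.0721]
eef_rot: [0.0, 1.0, -0.0, -0.001]
contact_force: [1.0, 0.3, -4.6]
opening: 0.354
finger_force: 30.0
```

send_rows(motion=[{"x": 0,"y": 0,"z": -0.4,"rx": 0,"ry": 0,"rz": 0,"jaw": 2.5},{"x": 0,"y": 0,"z": 0,"rx": 0,"ry": 0,"rz": 0,"jaw": 2.5},{"x": 0,"y": 0,"z": 0,"rx": 0,"ry": 0,"rz": 0,"jaw": 2.5},{"x": 0,"y": 0,"z": 0,"rx": 0,"ry": 0,"rz": 0,"jaw": 2.5},{"x": 0,"y": 0,"z": 0,"rx": 0,"ry": 0,"rz": 0,"jaw": 2.5}])

```text
clock: 41.6
tool_pos: [0.6322, -0.2254, 0.0768]
eef_rot: [-0.0, 1.0, 0.0, -0.0]
contact_force: [-0.5, 0.1, -4.0]
opening: 0.356
finger_force: 30.0
```

```bash
python3 go.py 497.4 -13.3 203; python3 -c "
from h import *
print(np.round(get_state()['moment'],3))"
```

```text
t 41.6 p [ 632.2 -225.4   76.8] rotfix0 [ 0. -0.  0.] F [-0.5  0.1 -4. ] open_mm 31.4 ff 30.0
tool shift cm [ 13.48  21.21 -12.61]
[0.049 0.056 0.001]
```

send_rows(motion=[{"x": 0,"y": 0,"z": -1.5,"rx": 0,"ry": 0,"rz": 0,"jaw": 2.5},{"x": 0,"y": 0,"z": -3,"rx": 0,"ry": 0,"rz": 0,"jaw": 2.5},{"x": 0,"y": 0,"z": -3,"rx": 0,"ry": 0,"rz": 0,"jaw": 2.5},{"x": 0,"y": 0,"z": -3,"rx": 0,"ry": 0,"rz": 0,"jaw": 2.5},{"x": 0,"y": 0,"z": -1.5,"rx": 0,"ry": 0,"rz": 0,"jaw": 2.5}])

```text
clock: 42.1
tool_pos: [0.6341, -0.2255, 0.2011]
eef_rot: [-0.0, 1.0, -0.001, 0.003]
contact_force: [1.6, -0.2, -5.4]
opening: 0.355
finger_force: 30.0
```

send_rows(motion=[{"x": 0,"y": 0,"z": -0.8,"rx": 0,"ry": 0,"rz": 0,"jaw": 2.5},{"x": 0.6,"y": 1,"z": 0,"rx": 0,"ry": 0,"rz": 0,"jaw": 2.5},{"x": 1.2,"y": 1.9,"z": 0,"rx": 0,"ry": 0,"rz": 0,"jaw": 2.5},{"x": 1.2,"y": 1.9,"z": 0,"rx": 0,"ry": 0,"rz": 0,"jaw": 2.5},{"x": 1.2,"y": 1.9,"z": 0,"rx": 0,"ry": 0,"rz": 0,"jaw": 2.5}])

```text
clock: 42.6
tool_pos: [0.5888, -0.1576, 0.2039]
eef_rot: [-0.0, 1.0, 0.0, -0.001]
contact_force: [0.2, 0.3, -5.4]
opening: 0.357
finger_force: 30.0
```

send_rows(motion=[{"x": 1.2,"y": 1.9,"z": 0,"rx": 0,"ry": 0,"rz": 0,"jaw": 2.5},{"x": 1.2,"y": 1.9,"z": 0,"rx": 0,"ry": 0,"rz": 0,"jaw": 2.5},{"x": 1.2,"y": 1.9,"z": 0,"rx": 0,"ry": 0,"rz": 0,"jaw": 2.5},{"x": 1.2,"y": 1.9,"z": 0,"rx": 0,"ry": 0,"rz": 0,"jaw": 2.5},{"x": 1.2,"y": 1.9,"z": 0,"rx": 0,"ry": 0,"rz": 0,"jaw": 2.5}])

```text
clock: 43.1
tool_pos: [0.529, -0.0627, 0.2043]
eef_rot: [-0.0, 1.0, 0.0, -0.001]
contact_force: [0.2, 0.3, -5.9]
opening: 0.352
finger_force: 30.0
```

send_rows(motion=[{"x": 1.2,"y": 1.9,"z": 0,"rx": 0,"ry": 0,"rz": 0,"jaw": 2.5},{"x": 1.2,"y": 1.9,"z": 0,"rx": 0,"ry": 0,"rz": 0,"jaw": 2.5},{"x": 0.8,"y": 1.2,"z": 0,"rx": 0,"ry": 0,"rz": 0,"jaw": 2.5},{"x": 0,"y": 0,"z": 0,"rx": 0,"ry": 0,"rz": 0,"jaw": 2.5},{"x": 0,"y": 0,"z": 0,"rx": 0,"ry": 0,"rz": 0,"jaw": 2.5}])

```text
clock: 43.6
tool_pos: [0.4988, -0.0142, 0.2049]
eef_rot: [-0.0, 1.0, -0.0, 0.0]
contact_force: [0.4, -0.4, -5.3]
opening: 0.358
finger_force: 30.0
```

send_rows(motion=[{"x": 0,"y": 0,"z": 0,"rx": 0,"ry": 0,"rz": 0,"jaw": 2.5},{"x": 0,"y": 0,"z": 0,"rx": 0,"ry": 0,"rz": 0,"jaw": 2.5},{"x": 0,"y": 0,"z": 0,"rx": 0,"ry": 0,"rz": 0,"jaw": 2.5},{"x": 0,"y": 0,"z": 0,"rx": 0,"ry": 0,"rz": 0,"jaw": 2.5},{"x": 0,"y": 0,"z": 0,"rx": 0,"ry": 0,"rz": 0,"jaw": 2.5}])

```text
clock: 44.1
tool_pos: [0.4984, -0.0136, 0.205]
eef_rot: [0.0, 1.0, 0.0, 0.0]
contact_force: [-0.3, 0.9, -4.7]
opening: 0.351
finger_force: 30.0
```

```bash
python3 go.py 497.4 -13.3 190
```

```text
t 44.1 p [498.4 -13.6 205. ] rotfix0 [ 0.  0. -0.] F [-0.3  0.9 -4.7] open_mm 30.9 ff 30.0
tool shift cm [0.1  0.03 1.5 ]
```

send_rows(motion=[{"x": 0.08,"y": 0.03,"z": 0,"rx": 0,"ry": 0,"rz": 0,"jaw": 2.5},{"x": 0,"y": 0,"z": 0.5,"rx": 0,"ry": 0,"rz": 0,"jaw": 2.5},{"x": 0,"y": 0,"z": 0.5,"rx": 0,"ry": 0,"rz": 0,"jaw": 2.5},{"x": 0,"y": 0,"z": 0,"rx": 0,"ry": 0,"rz": 0,"jaw": 2.5},{"x": 0,"y": 0,"z": 0,"rx": 0,"ry": 0,"rz": 0,"jaw": 2.5}])

```text
clock: 44.6
tool_pos: [0.4974, -0.0131, 0.1947]
eef_rot: [-0.0, 1.0, 0.0, -0.0]
contact_force: [0.2, 0.9, -6.0]
opening: 0.356
finger_force: 30.0
```

```bash
cat > foot.py <<'E'
from h import *
from scipy.optimize import least_squares
def foot(s,c0,z0,thr=32,verbose=1):
    g=s['img'].astype(int); sat=g.max(2)-g.min(2); m=((sat<thr)&(g.mean(2)>75)).astype(np.uint8)
    m=cv2.morphologyEx(m,cv2.MORPH_OPEN,np.ones((3,3),np.uint8))
    n,l,st,ce=cv2.connectedComponentsWithStats(m); u,v=proj(s,[c0[0]+.035,c0[1]-.0,z0+.012])[0].astype(int)
    k=l[v,u]; mm=(l==k).astype(np.uint8)
    pts=cv2.findContours(mm,cv2.RETR_EXTERNAL,cv2.CHAIN_APPROX_NONE)[0][0][:,0].astype(float)
    th=np.linspace(0,2*np.pi,181)
    def sil(c):
        P=np.vstack([np.c_[c[0]+.064*np.cos(th),c[1]+.064*np.sin(th),0*th+c[2]+h] for h in (0,.010)])
        return cv2.convexHull(proj(s,P).astype(np.float32))
    vv=pts[:,1]; keep=pts
    for it in range(4):
        H=sil([*c0,z0]) if it==0 else sil([*r.x,z0])
        d=np.array([cv2.pointPolygonTest(H,(float(a),float(b)),True) for a,b in pts]); keep=pts[np.abs(d)<(5,4,2.5,2)[it]]
        f=lambda x:[cv2.pointPolygonTest(sil([x[0],x[1],z0]),(float(a),float(b)),True)-0.4 for a,b in keep]
        r=least_squares(f,c0 if it==0 else r.x,loss='soft_l1',x_scale=.005,diff_step=1e-3)
    return r.x*1000,len(keep),np.sqrt(np.mean(np.square(f(r.x)))),st[k]
E
python3 go.py 497.4 -13.3 190
python3 - <<'E'
from foot import *
print('initial:',foot(load('scene0'),[.632,-.225],0.0))
print('initial top:',foot(load('top0'),[.632,-.225],0.0))
s=snap('scene','s15'); p=get_state()['tool_pos']
print('now z',p[2]-.067,foot(s,[.4974,-.0127],p[2]-.067))
E
```

```text
t 44.6 p [497.4 -13.1 194.7] rotfix0 [ 0.    -0.001  0.   ] F [ 0.2  0.9 -6. ] open_mm 31.4 ff 30.0
tool shift cm [-0.   -0.02  0.47]
initial: (array([ 631.41296875, -226.3608376 ]), 126, np.float64(0.61944952382277), array([ 154,  217,   54,   57, 2071], dtype=int32))
initial top: (array([ 632.51510024, -225.30577266]), 111, np.float64(0.4465128586972202), array([ 312,  154,   40,   39, 1252], dtype=int32))
now z 0.12789022902938424 (array([497.66893776, -13.97328312]), 115, np.float64(0.699928274063724), array([ 205,  115,   49,   52, 1613], dtype=int32))
```

send_rows(motion=[{"x": 0.05,"y": 0.08,"z": 0,"rx": 0,"ry": 0,"rz": 0,"jaw": 2.5},{"x": 0,"y": 0,"z": 0.3,"rx": 0,"ry": 0,"rz": 0,"jaw": 2.5},{"x": 0,"y": 0,"z": 0.3,"rx": 0,"ry": 0,"rz": 0,"jaw": 2.5},{"x": 0,"y": 0,"z": 0.2,"rx": 0,"ry": 0,"rz": 0,"jaw": 2.5},{"x": 0,"y": 0,"z": 0,"rx": 0,"ry": 0,"rz": 0,"jaw": 2.5}])

```text
clock: 45.15
tool_pos: [0.4967, -0.0124, 0.1866]
eef_rot: [-0.0, 1.0, -0.0, -0.0]
contact_force: [0.4, -0.0, -4.7]
opening: 0.352
finger_force: 30.0
```

send_rows(motion=[{"x": 0,"y": 0,"z": 0.1,"rx": 0,"ry": 0,"rz": 0,"jaw": 2.5},{"x": 0,"y": 0,"z": 0.1,"rx": 0,"ry": 0,"rz": 0,"jaw": 2.5},{"x": 0,"y": 0,"z": 0,"rx": 0,"ry": 0,"rz": 0,"jaw": 2.5},{"x": 0,"y": 0,"z": 0,"rx": 0,"ry": 0,"rz": 0,"jaw": 2.5},{"x": 0,"y": 0,"z": 0,"rx": 0,"ry": 0,"rz": 0,"jaw": 2.5}])

```text
clock: 45.65
tool_pos: [0.4971, -0.0123, 0.1851]
eef_rot: [-0.0, 1.0, 0.0, 0.0]
contact_force: [-0.3, 0.1, -5.6]
opening: 0.349
finger_force: 30.0
```

```bash
python3 go.py 497 -12.3 183
```

```text
t 45.65 p [497.1 -12.3 185.1] rotfix0 [0. 0. 0.] F [-0.3  0.1 -5.6] open_mm 30.8 ff 30.0
tool shift cm [0.01 0.   0.21]
```

send_rows(motion=[{"x": 0,"y": 0,"z": 0.1,"rx": 0,"ry": 0,"rz": 0,"jaw": 2.5},{"x": 0,"y": 0,"z": 0.1,"rx": 0,"ry": 0,"rz": 0,"jaw": 2.5},{"x": 0,"y": 0,"z": 0.05,"rx": 0,"ry": 0,"rz": 0,"jaw": 2.5},{"x": 0,"y": 0,"z": 0,"rx": 0,"ry": 0,"rz": 0,"jaw": 2.5},{"x": 0,"y": 0,"z": 0,"rx": 0,"ry": 0,"rz": 0,"jaw": 2.5}])

```text
clock: 46.15
tool_pos: [0.4971, -0.0123, 0.1829]
eef_rot: [-0.0, 1.0, -0.0, 0.0]
contact_force: [-2.3, -0.5, 2.6]
opening: 0.352
finger_force: 30.0
```

```bash
python3 go.py 497 -12.3 183
```

```text
t 46.15 p [497.1 -12.3 182.9] rotfix0 [-0.  0.  0.] F [-2.3 -0.5  2.6] open_mm 31.0 ff 30.0
tool shift cm [ 0.01  0.   -0.01]
```

send_rows(motion=[{"x": 0,"y": 0,"z": 0,"rx": 0,"ry": 0,"rz": 0,"jaw": 3.4},{"x": 0,"y": 0,"z": 0,"rx": 0,"ry": 0,"rz": 0,"jaw": 4},{"x": 0,"y": 0,"z": 0,"rx": 0,"ry": 0,"rz": 0,"jaw": 5},{"x": 0,"y": 0,"z": 0,"rx": 0,"ry": 0,"rz": 0,"jaw": 6},{"x": 0,"y": 0,"z": 0,"rx": 0,"ry": 0,"rz": 0,"jaw": 6}])

```text
clock: 46.65
tool_pos: [0.4971, -0.0123, 0.1825]
eef_rot: [-0.0, 1.0, 0.0, 0.0]
contact_force: [0.1, -0.6, 0.9]
opening: 0.673
finger_force: 0.0
```

send_rows(motion=[{"x": 0,"y": 0,"z": 0,"rx": 0,"ry": 0,"rz": 0,"jaw": 6},{"x": 0,"y": 0,"z": -0.5,"rx": 0,"ry": 0,"rz": 0,"jaw": 6},{"x": 0,"y": 0,"z": -1,"rx": 0,"ry": 0,"rz": 0,"jaw": 6},{"x": 0,"y": 0,"z": -2,"rx": 0,"ry": 0,"rz": 0,"jaw": 6},{"x": 0,"y": 0,"z": -2,"rx": 0,"ry": 0,"rz": 0,"jaw": 6}])

```text
clock: 47.15
tool_pos: [0.4969, -0.0122, 0.2387]
eef_rot: [-0.0, 1.0, 0.0, -0.0]
contact_force: [-0.1, 0.3, -0.0]
opening: 0.68
finger_force: 0.0
```

```bash
python3 go.py 661 -76 285
python3 - <<'E'
from foot import *
s=snap('scene','s16'); print(foot(s,[.4974,-.0127],.116)); t=snap('top','t16')
E
```

```text
t 47.15 p [496.9 -12.2 238.7] rotfix0 [ 0. -0.  0.] F [-0.1  0.3 -0. ] open_mm 59.9 ff 0.0
tool shift cm [-16.4   -6.39  -4.63]
(array([497.06814549, -13.17615972]), 118, np.float64(0.7134437025772175), array([ 205,  119,   49,   51, 1633], dtype=int32))
```

send_rows(motion=[{"x": 0,"y": 0,"z": -1.5,"rx": 0,"ry": 0,"rz": 0,"jaw": 6},{"x": 0,"y": 0,"z": -1.5,"rx": 0,"ry": 0,"rz": 0,"jaw": 6},{"x": 0,"y": -1,"z": 0,"rx": 0,"ry": 0,"rz": 0,"jaw": 6},{"x": 1,"y": -2,"z": 0,"rx": 0,"ry": 0,"rz": 0,"jaw": 6},{"x": 1,"y": -2,"z": 0,"rx": 0,"ry": 0,"rz": 0,"jaw": 6}])

```text
clock: 47.75
tool_pos: [0.4763, -0.0635, 0.2666]
eef_rot: [-0.0, 1.0, -0.0, -0.001]
contact_force: [-0.2, -1.7, -0.6]
opening: 0.682
finger_force: 0.0
```

send_rows(motion=[{"x": 1.2,"y": -2,"z": 0,"rx": 0,"ry": 0,"rz": 0,"jaw": 8},{"x": 1.2,"y": -2,"z": 0,"rx": 0,"ry": 0,"rz": 0,"jaw": 8},{"x": 1.2,"y": -2,"z": 0,"rx": 0,"ry": 0,"rz": 0,"jaw": 8},{"x": 1.2,"y": -2,"z": 0,"rx": 0,"ry": 0,"rz": 0,"jaw": 8},{"x": 1,"y": -2,"z": 0,"rx": 0,"ry": 0,"rz": 0,"jaw": 8}])

```text
clock: 48.25
tool_pos: [0.4173, -0.1639, 0.2665]
eef_rot: [0.0, 1.0, 0.0, -0.001]
contact_force: [0.3, 0.5, 0.0]
opening: 0.907
finger_force: 0.0
```

```bash
python3 go.py 407 -168 180
cat > diff.py <<'E'
from h import *
import sys
def run(tag):
    n={k:snap(k,k+tag) for k in('scene','top')}
    for k in n: 
        o=load(k+'0')
        for nm,P in dict(a=[.402,-.182,.015],b=[.679,.063,.015],c=[.450,.185,.015],d=[.662,-.076,.015]).items():
            u,v=proj(o,P)[0].astype(int); w=lambda s:cv2.GaussianBlur(s['img'][v-16:v+17,u-16:u+17].astype(np.float32),(3,3),0)
            A,B=w(o),w(n[k]); print(k,nm,(u,v),'meandiff',round(float(np.abs(A-B).mean()),1),'corr',round(float(np.corrcoef(A.ravel(),B.ravel())[0,1]),2))
run(sys.argv[1])
E
python3 diff.py 17; python3 -c "
from h import *
print(np.round(get_state()['q'],3))"
```

```text
t 48.25 p [ 417.3 -163.9  266.5] rotfix0 [ 0.    -0.002 -0.001] F [0.3 0.5 0. ] open_mm 79.9 ff 0.0
tool shift cm [ 1.02 -0.41  8.65]
scene a (np.int64(160), np.int64(180)) meandiff 8.9 corr 0.89
scene b (np.int64(292), np.int64(211)) meandiff 1.1 corr 1.0
scene c (np.int64(282), np.int64(144)) meandiff 1.8 corr 0.99
scene d (np.int64(241), np.int64(229)) meandiff 2.5 corr 1.0
top a (np.int64(321), np.int64(246)) meandiff 48.7 corr 0.42
top b (np.int64(240), np.int64(160)) meandiff 4.5 corr 1.0
top c (np.int64(202), np.int64(234)) meandiff 5.0 corr 1.0
top d (np.int64(284), np.int64(164)) meandiff 4.0 corr 1.0
[ 0.62   0.428 -0.501  2.002  0.289  0.784  1.514]
```

send_rows(motion=[{"x": 0,"y": 0,"z": 0,"rx": 0,"ry": 0,"rz": 0.135,"jaw": 8},{"x": 0,"y": 0,"z": 0,"rx": 0,"ry": 0,"rz": 0.135,"jaw": 8},{"x": 0,"y": 0,"z": 0,"rx": 0,"ry": 0,"rz": 0.135,"jaw": 8},{"x": 0,"y": 0,"z": 0,"rx": 0,"ry": 0,"rz": 0.135,"jaw": 8},{"x": 0,"y": 0,"z": 0,"rx": 0,"ry": 0,"rz": 0.135,"jaw": 8}])

```text
clock: 48.85
tool_pos: [0.4192, -0.1616, 0.2669]
eef_rot: [0.333, 0.943, 0.0, -0.0]
contact_force: [-0.1, -0.5, 0.8]
opening: 0.908
finger_force: 0.0
```

send_rows(motion=[{"x": 0,"y": 0,"z": 0,"rx": 0,"ry": 0,"rz": 0.135,"jaw": 8},{"x": 0,"y": 0,"z": 0,"rx": 0,"ry": 0,"rz": 0.135,"jaw": 8},{"x": 0,"y": 0,"z": 0,"rx": 0,"ry": 0,"rz": 0.135,"jaw": 8},{"x": 0,"y": 0,"z": 0,"rx": 0,"ry": 0,"rz": 0.135,"jaw": 8},{"x": 0,"y": 0,"z": 0,"rx": 0,"ry": 0,"rz": 0.135,"jaw": 8}])

```text
clock: 49.35
tool_pos: [0.4192, -0.1617, 0.2669]
eef_rot: [0.627, 0.779, -0.0, -0.0]
contact_force: [-0.5, -0.0, 1.2]
opening: 0.907
finger_force: 0.0
```

send_rows(motion=[{"x": 0,"y": 0,"z": 0,"rx": 0,"ry": 0,"rz": 0.135,"jaw": 8},{"x": 0,"y": 0,"z": 0,"rx": 0,"ry": 0,"rz": 0.135,"jaw": 8},{"x": 0,"y": 0,"z": 0,"rx": 0,"ry": 0,"rz": 0.135,"jaw": 8},{"x": 0,"y": 0,"z": 0,"rx": 0,"ry": 0,"rz": 0.135,"jaw": 8},{"x": 0,"y": 0,"z": 0,"rx": 0,"ry": 0,"rz": 0,"jaw": 8}])

```text
clock: 49.85
tool_pos: [0.4192, -0.1617, 0.2669]
eef_rot: [0.81, 0.586, -0.0, -0.0]
contact_force: [-0.3, 0.2, 0.0]
opening: 0.907
finger_force: 0.0
```

```bash
python3 go.py 407 -168 180
python3 - <<'E'
from h import *
M=R.from_quat(get_state()['eef_rot']).as_matrix(); print('tool y',np.round(M[:,1],3),'q7',get_state()['q'][6])
for k,f in (('scene','s16'),('top','t16')):
    o,n=load(k+'0'),load(f); u,v=proj(o,[.402,-.182,.015])[0].astype(int); w=lambda s:s['img'][v-13:v+14,u-16:u+17].astype(int)
    A,B=w(o),w(n); print(k,np.abs(A-B).mean(),np.corrcoef(A.ravel(),B.ravel())[0,1])
    print('\n'.join(''.join('#' if x>40 else '.' for x in r) for r in np.abs(A-B).mean(2)))
E
```

```text
t 49.85 p [ 419.2 -161.7  266.9] rotfix0 [-1.000e-03 -0.000e+00 -1.889e+00] F [-0.3  0.2  0. ] open_mm 79.9 ff 0.0
tool shift cm [-0.98 -0.95  8.69]
tool y [ 0.95  -0.313 -0.001] q7 -0.0270638370751718
scene 10.281331836887393 0.9225846493075966
######################...........
###################..............
#################................
###############..................
#############....................
##########.......................
#####............................
.................................
.................................
.................................
.................................
.................................
.................................
.................................
.................................
.................................
.................................
.................................
.................................
.................................
.................................
.................................
.................................
.................................
.................................
....
[... 323 characters left out ...]
....................
##########.#.....................
###############..................
#################................
######.############..............
######.#############.............
####################.............
#####.###############............
#####.###############............
######################...........
######################...........
#######################..........
######.#################.........
########################.........
#########################........
##########################.......
##########################.......
##########################.......
###########################......
.###########################.....
.#..#########################....
```

send_rows(motion=[{"x": -0.95,"y": -0.95,"z": 0,"rx": 0,"ry": 0,"rz": 0,"jaw": 8},{"x": 0,"y": 0,"z": 2.5,"rx": 0,"ry": 0,"rz": 0,"jaw": 8},{"x": 0,"y": 0,"z": 3.5,"rx": 0,"ry": 0,"rz": 0,"jaw": 8},{"x": 0,"y": 0,"z": 3.5,"rx": 0,"ry": 0,"rz": 0,"jaw": 8},{"x": 0,"y": 0,"z": 3.5,"rx": 0,"ry": 0,"rz": 0,"jaw": 8}])

```text
clock: 50.35
tool_pos: [0.4064, -0.1688, 0.1365]
eef_rot: [0.81, 0.587, 0.0, 0.0]
contact_force: [-0.1, -0.1, -0.1]
opening: 0.905
finger_force: 0.0
```

send_rows(motion=[{"x": 0,"y": 0,"z": 3.5,"rx": 0,"ry": 0,"rz": 0,"jaw": 8},{"x": 0,"y": 0,"z": 3.5,"rx": 0,"ry": 0,"rz": 0,"jaw": 8},{"x": 0,"y": 0,"z": 2.5,"rx": 0,"ry": 0,"rz": 0,"jaw": 8},{"x": 0,"y": 0,"z": 1,"rx": 0,"ry": 0,"rz": 0,"jaw": 8},{"x": 0,"y": 0,"z": 0,"rx": 0,"ry": 0,"rz": 0,"jaw": 8}])

```text
clock: 50.85
tool_pos: [0.406, -0.1683, 0.0317]
eef_rot: [0.81, 0.586, -0.001, -0.001]
contact_force: [0.0, 0.0, 0.2]
opening: 0.911
finger_force: 0.0
```

```bash
python3 go.py 407 -168 -8
```

```text
t 50.85 p [ 406.  -168.3   31.7] rotfix0 [-1.000e-03 -3.000e-03 -1.889e+00] F [0.  0.  0.2] open_mm 80.2 ff 0.0
tool shift cm [0.06 0.1  3.97]
```

send_rows(motion=[{"x": 0,"y": 0.1,"z": 1,"rx": 0,"ry": 0,"rz": 0,"jaw": 8},{"x": 0,"y": 0,"z": 1,"rx": 0,"ry": 0,"rz": 0,"jaw": 8},{"x": 0,"y": 0,"z": 1,"rx": 0,"ry": 0,"rz": 0,"jaw": 8},{"x": 0,"y": 0,"z": 0.7,"rx": 0,"ry": 0,"rz": 0,"jaw": 8},{"x": 0,"y": 0,"z": 0,"rx": 0,"ry": 0,"rz": 0,"jaw": 8}])

```text
clock: 51.35
tool_pos: [0.4175, -0.1726, 0.0039]
eef_rot: [0.81, 0.586, -0.004, -0.007]
contact_force: [-0.8, 0.2, 0.4]
opening: 0.905
finger_force: 0.0
```

send_rows(motion=[{"x": 0,"y": 0,"z": 0,"rx": 0,"ry": 0,"rz": 0,"jaw": 2},{"x": 0,"y": 0,"z": 0,"rx": 0,"ry": 0,"rz": 0,"jaw": 2},{"x": 0,"y": 0,"z": 0,"rx": 0,"ry": 0,"rz": 0,"jaw": 2},{"x": 0,"y": 0,"z": 0,"rx": 0,"ry": 0,"rz": 0,"jaw": 2},{"x": 0,"y": 0,"z": 0,"rx": 0,"ry": 0,"rz": 0,"jaw": 2}], grip_force=25)

```text
clock: 51.85
tool_pos: [0.416, -0.172, 0.0036]
eef_rot: [0.81, 0.586, -0.005, -0.008]
contact_force: [0.4, -1.0, 0.2]
opening: 0.475
finger_force: 0.3
```

send_rows(motion=[{"x": 0,"y": 0,"z": 0,"rx": 0,"ry": 0,"rz": 0,"jaw": 2},{"x": 0,"y": 0,"z": 0,"rx": 0,"ry": 0,"rz": 0,"jaw": 2},{"x": 0,"y": 0,"z": 0,"rx": 0,"ry": 0,"rz": 0,"jaw": 2},{"x": 0,"y": 0,"z": -0.5,"rx": 0,"ry": 0,"rz": 0,"jaw": 2},{"x": 0,"y": 0,"z": -0.5,"rx": 0,"ry": 0,"rz": 0,"jaw": 2}])

```text
clock: 52.35
tool_pos: [0.4166, -0.1722, 0.0136]
eef_rot: [0.81, 0.586, -0.005, -0.008]
contact_force: [0.5, -1.2, 0.0]
opening: 0.386
finger_force: 24.0
```

```bash
python3 go.py 445 -290 120
```

```text
t 52.35 p [ 416.6 -172.2   13.6] rotfix0 [-0.011 -0.018 -1.89 ] F [ 0.5 -1.2  0. ] open_mm 34.0 ff 24.0
tool shift cm [-10.28   6.2  -10.76]
```

send_rows(motion=[{"x": 0,"y": 0,"z": -1,"rx": 0,"ry": 0,"rz": 0,"jaw": 2},{"x": 0,"y": 0,"z": -2,"rx": 0,"ry": 0,"rz": 0,"jaw": 2},{"x": 0,"y": 0,"z": -3,"rx": 0,"ry": 0,"rz": 0,"jaw": 2},{"x": 0,"y": 0,"z": -3,"rx": 0,"ry": 0,"rz": 0,"jaw": 2},{"x": 0,"y": 0,"z": -1.5,"rx": 0,"ry": 0,"rz": 0,"jaw": 2}])

```text
clock: 52.85
tool_pos: [0.4189, -0.1733, 0.1212]
eef_rot: [0.81, 0.586, -0.004, -0.006]
contact_force: [-0.1, -0.8, 0.1]
opening: 0.387
finger_force: 24.0
```

```bash
python3 go.py 449 -304 120
```

```text
t 52.85 p [ 418.9 -173.3  121.2] rotfix0 [-0.009 -0.015 -1.89 ] F [-0.1 -0.8  0.1] open_mm 34.1 ff 24.0
tool shift cm [-11.46   6.96   0.  ]
```

send_rows(motion=[{"x": -1.5,"y": 0.9,"z": 0,"rx": -0.009,"ry": -0.015,"rz": 0,"jaw": 2},{"x": -2,"y": 1.2,"z": 0,"rx": 0,"ry": 0,"rz": 0,"jaw": 2},{"x": -2,"y": 1.2,"z": 0,"rx": 0,"ry": 0,"rz": 0,"jaw": 2},{"x": -2,"y": 1.2,"z": 0,"rx": 0,"ry": 0,"rz": 0,"jaw": 2},{"x": -2,"y": 1.2,"z": 0,"rx": 0,"ry": 0,"rz": 0,"jaw": 2}])

```text
clock: 53.35
tool_pos: [0.442, -0.2831, 0.1181]
eef_rot: [0.811, 0.586, -0.009, 0.0]
contact_force: [-0.8, 0.7, 0.0]
opening: 0.389
finger_force: 24.0
```

send_rows(motion=[{"x": -1.5,"y": 0.9,"z": 0,"rx": 0,"ry": 0,"rz": 0,"jaw": 2},{"x": -0.5,"y": 0.4,"z": 0,"rx": 0,"ry": 0,"rz": 0,"jaw": 2},{"x": 0,"y": 0,"z": 0,"rx": 0,"ry": 0,"rz": 0,"jaw": 2},{"x": 0,"y": 0,"z": 0,"rx": 0,"ry": 0,"rz": 0,"jaw": 2},{"x": 0,"y": 0,"z": 0,"rx": 0,"ry": 0,"rz": 0,"jaw": 2}])

```text
clock: 53.85
tool_pos: [0.4484, -0.3028, 0.1188]
eef_rot: [0.81, 0.587, -0.008, -0.0]
contact_force: [-0.4, -0.2, -0.1]
opening: 0.392
finger_force: 24.0
```

```bash
python3 go.py 449 -304 40
```

```text
t 53.85 p [ 448.4 -302.8  118.8] rotfix0 [-0.019 -0.    -1.888] F [-0.4 -0.2 -0.1] open_mm 34.5 ff 24.0
tool shift cm [0.   0.17 7.88]
```

send_rows(motion=[{"x": -0.4,"y": -1.2,"z": 0,"rx": -0.015,"ry": 0,"rz": 0,"jaw": 2},{"x": 0,"y": 0,"z": 2,"rx": 0,"ry": 0,"rz": 0,"jaw": 2},{"x": 0,"y": 0,"z": 3,"rx": 0,"ry": 0,"rz": 0,"jaw": 2},{"x": 0,"y": 0,"z": 2.5,"rx": 0,"ry": 0,"rz": 0,"jaw": 2},{"x": 0,"y": 0,"z": 0,"rx": 0,"ry": 0,"rz": 0,"jaw": 2}])

```text
clock: 54.35
tool_pos: [0.4344, -0.3031, 0.0419]
eef_rot: [0.81, 0.587, -0.005, 0.004]
contact_force: [-0.4, -0.2, -0.1]
opening: 0.388
finger_force: 24.0
```

send_rows(motion=[{"x": 0,"y": 0,"z": 0,"rx": 0,"ry": 0,"rz": 0,"jaw": 2},{"x": 0,"y": 0,"z": 0,"rx": 0,"ry": 0,"rz": 0,"jaw": 5},{"x": 0,"y": 0,"z": 0,"rx": 0,"ry": 0,"rz": 0,"jaw": 5},{"x": 0,"y": 0,"z": 0,"rx": 0,"ry": 0,"rz": 0,"jaw": 5},{"x": 0,"y": 0,"z": 0,"rx": 0,"ry": 0,"rz": 0,"jaw": 5}])

```text
clock: 54.85
tool_pos: [0.4364, -0.3055, 0.0449]
eef_rot: [0.81, 0.586, -0.003, 0.007]
contact_force: [1.1, -0.2, -1.0]
opening: 0.569
finger_force: 0.0
```

send_rows(motion=[{"x": 0,"y": 0,"z": -1,"rx": 0,"ry": 0,"rz": 0,"jaw": 5},{"x": 0,"y": 0,"z": -2.5,"rx": 0,"ry": 0,"rz": 0,"jaw": 5},{"x": 0,"y": 0,"z": -3,"rx": 0,"ry": 0,"rz": 0,"jaw": 5},{"x": 0,"y": 0,"z": -3,"rx": 0,"ry": 0,"rz": 0,"jaw": 5},{"x": 0,"y": 0,"z": -1,"rx": 0,"ry": 0,"rz": 0,"jaw": 5}])

```text
clock: 55.35
tool_pos: [0.4372, -0.3045, 0.1525]
eef_rot: [0.81, 0.586, -0.003, 0.009]
contact_force: [0.5, -0.4, -0.7]
opening: 0.571
finger_force: 0.0
```

```bash
python3 go.py 660 -77 140; python3 -c "
from h import *
print(np.round(get_state()['q'],2))"; python3 diff.py 18
```

```text
t 55.35 p [ 437.2 -304.5  152.5] rotfix0 [-0.006  0.02  -1.89 ] F [ 0.5 -0.4 -0.7] open_mm 50.3 ff 0.0
tool shift cm [28.6  14.01  0.98]
[ 0.62  0.67 -0.18  1.93  0.24  0.55 -0.04]
scene a (np.int64(160), np.int64(180)) meandiff 25.9 corr 0.66
scene b (np.int64(292), np.int64(211)) meandiff 0.9 corr 1.0
scene c (np.int64(282), np.int64(144)) meandiff 2.4 corr 0.99
scene d (np.int64(241), np.int64(229)) meandiff 1.9 corr 1.0
top a (np.int64(321), np.int64(246)) meandiff 16.9 corr 0.88
top b (np.int64(240), np.int64(160)) meandiff 7.0 corr 1.0
top c (np.int64(202), np.int64(234)) meandiff 7.3 corr 1.0
top d (np.int64(284), np.int64(164)) meandiff 6.3 corr 1.0
```

send_rows(motion=[{"x": 0,"y": 0,"z": 0,"rx": 0,"ry": 0,"rz": 0.14,"jaw": 7},{"x": 0,"y": 0,"z": 0,"rx": 0,"ry": 0,"rz": 0.145,"jaw": 7},{"x": 0,"y": 0,"z": 0,"rx": 0,"ry": 0,"rz": 0.145,"jaw": 7},{"x": 0,"y": 0,"z": 0,"rx": 0,"ry": 0,"rz": 0.145,"jaw": 7},{"x": 0,"y": 0,"z": 0,"rx": 0,"ry": 0,"rz": 0.145,"jaw": 7}])

```text
clock: 55.95
tool_pos: [0.4349, -0.3032, 0.1478]
eef_rot: [0.966, 0.26, -0.002, 0.007]
contact_force: [0.0, 0.3, -0.5]
opening: 0.795
finger_force: 0.0
```

```bash
cat > go2.py <<'E'
# usage: go2.py yaw_deg(tool y angle) x y z [x y z ...]
import sys
from h import *
s=get_state(); p=np.array(s['tool_pos']); r=R.from_quat(s['eef_rot']); a=np.radians(float(sys.argv[1]))
y=np.array([np.cos(a),np.sin(a),0]); z=np.array([0,0,-1.]); T=R.from_matrix(np.c_[np.cross(y,z),y,z])
print('t',round(s['clock'],2),'p',np.round(p*1000,1),'F',np.round(s['contact_force'],1),'open',round(s['opening']*88.1,1),'ff',round(s['finger_force'],1),'q7',round(s['q'][6],2),'rotfix',np.round((r.inv()*T).as_rotvec(),3))
w=[float(x)/1000 for x in sys.argv[2:]]; c=p
for i in range(0,len(w),3):
    d=np.array(w[i:i+3])-c; print('tool shift cm',np.round(r.as_matrix().T@d*100,2)); c=c+d
E
python3 go2.py -60 620 -250 150 660 -77 150 660 -77 -9
```

```text
t 55.95 p [ 434.9 -303.2  147.8] F [ 0.   0.3 -0.5] open 70.1 ff 0.0 q7 -0.52 rotfix [0.011 0.008 0.002]
tool shift cm [18.68  4.69 -0.32]
tool shift cm [ 12.14 -12.95  -0.24]
tool shift cm [ 0.12 -0.18 15.9 ]
```

send_rows(motion=[{"x": 1,"y": 0.3,"z": 0,"rx": 0.011,"ry": 0.008,"rz": 0,"jaw": 7},{"x": 2.7,"y": 0.7,"z": 0,"rx": 0,"ry": 0,"rz": 0,"jaw": 7},{"x": 3,"y": 0.8,"z": 0,"rx": 0,"ry": 0,"rz": 0,"jaw": 7},{"x": 3,"y": 0.8,"z": 0,"rx": 0,"ry": 0,"rz": 0,"jaw": 7},{"x": 3,"y": 0.8,"z": 0,"rx": 0,"ry": 0,"rz": 0,"jaw": 7}])

```text
clock: 56.45
tool_pos: [0.5639, -0.2677, 0.1484]
eef_rot: [0.964, 0.265, 0.001, 0.0]
contact_force: [0.9, -1.2, 0.8]
opening: 0.796
finger_force: 0.0
```

send_rows(motion=[{"x": 3,"y": 0.7,"z": 0,"rx": 0,"ry": 0,"rz": 0,"jaw": 7},{"x": 3,"y": 0.6,"z": 0,"rx": 0,"ry": 0,"rz": 0,"jaw": 7},{"x": 2,"y": -2,"z": 0,"rx": 0,"ry": 0,"rz": 0,"jaw": 7},{"x": 2.2,"y": -2.4,"z": 0,"rx": 0,"ry": 0,"rz": 0,"jaw": 7},{"x": 2.2,"y": -2.4,"z": 0,"rx": 0,"ry": 0,"rz": 0,"jaw": 7}])

```text
clock: 56.95
tool_pos: [0.6418, -0.1568, 0.1481]
eef_rot: [0.964, 0.265, 0.0, 0.0]
contact_force: [1.1, 0.2, 0.1]
opening: 0.798
finger_force: 0.0
```

send_rows(motion=[{"x": 2.2,"y": -2.4,"z": 0,"rx": 0,"ry": 0,"rz": 0,"jaw": 7},{"x": 2.2,"y": -2.4,"z": 0,"rx": 0,"ry": 0,"rz": 0,"jaw": 7},{"x": 1.2,"y": -1.3,"z": 0,"rx": 0,"ry": 0,"rz": 0,"jaw": 7},{"x": 0,"y": 0,"z": 0,"rx": 0,"ry": 0,"rz": 0,"jaw": 7},{"x": 0,"y": 0,"z": 0,"rx": 0,"ry": 0,"rz": 0,"jaw": 7}])

```text
clock: 57.45
tool_pos: [0.6585, -0.0791, 0.149]
eef_rot: [0.965, 0.263, 0.0, 0.002]
contact_force: [-0.2, -0.7, 0.7]
opening: 0.796
finger_force: 0.0
```

```bash
python3 go2.py -60 661 -77 150 661 -77 40; python3 diff.py 19 | grep -v ' a'
```

```text
t 57.45 p [658.5 -79.1 149. ] F [-0.2 -0.7  0.7] open 70.1 ff 0.0 q7 -0.92 rotfix [ 0.004 -0.     0.009]
tool shift cm [ 0.32 -0.05 -0.1 ]
tool shift cm [-0.   -0.04 11.  ]
scene b (np.int64(292), np.int64(211)) meandiff 10.4 corr 1.0
scene c (np.int64(282), np.int64(144)) meandiff 13.2 corr 0.9
scene d (np.int64(241), np.int64(229)) meandiff 5.9 corr 1.0
top b (np.int64(240), np.int64(160)) meandiff 12.1 corr 0.99
top c (np.int64(202), np.int64(234)) meandiff 11.9 corr 1.0
top d (np.int64(284), np.int64(164)) meandiff 43.8 corr 0.34
```

send_rows(motion=[{"x": 0.3,"y": 0,"z": 1.5,"rx": 0,"ry": 0,"rz": 0.01,"jaw": 7},{"x": 0,"y": 0,"z": 3,"rx": 0,"ry": 0,"rz": 0,"jaw": 7},{"x": 0,"y": 0,"z": 3,"rx": 0,"ry": 0,"rz": 0,"jaw": 7},{"x": 0,"y": 0,"z": 3,"rx": 0,"ry": 0,"rz": 0,"jaw": 7},{"x": 0,"y": 0,"z": 1.5,"rx": 0,"ry": 0,"rz": 0,"jaw": 7}])

```text
clock: 58.05
tool_pos: [0.6594, -0.0768, 0.0259]
eef_rot: [0.966, 0.257, -0.001, 0.0]
contact_force: [-0.4, -0.2, 0.4]
opening: 0.796
finger_force: 0.0
```

send_rows(motion=[{"x": 0,"y": 0,"z": 1,"rx": 0,"ry": 0,"rz": 0,"jaw": 7},{"x": 0,"y": 0,"z": 1,"rx": 0,"ry": 0,"rz": 0,"jaw": 7},{"x": 0,"y": 0,"z": 0.7,"rx": 0,"ry": 0,"rz": 0,"jaw": 7},{"x": 0,"y": 0,"z": 0.5,"rx": 0,"ry": 0,"rz": 0,"jaw": 7},{"x": 0,"y": 0,"z": 0,"rx": 0,"ry": 0,"rz": 0,"jaw": 7}])

```text
clock: 58.55
tool_pos: [0.6618, -0.0759, -0.0026]
eef_rot: [0.966, 0.258, 0.001, 0.001]
contact_force: [-0.8, 0.1, 0.1]
opening: 0.797
finger_force: 0.0
```

```bash
python3 go2.py -60 661 -77 -9
```

```text
t 58.55 p [661.8 -75.9  -2.6] F [-0.8  0.1  0.1] open 70.2 ff 0.0 q7 -0.93 rotfix [ 0.002 -0.002 -0.001]
tool shift cm [-0.13  0.06  0.64]
```

Tips now about 14 mm up; go 6 mm lower and close.

send_rows(motion=[{"x": -0.1,"y": 0,"z": 0.3,"rx": 0,"ry": 0,"rz": 0,"jaw": 7},{"x": 0,"y": 0,"z": 0.3,"rx": 0,"ry": 0,"rz": 0,"jaw": 7},{"x": 0,"y": 0,"z": 0,"rx": 0,"ry": 0,"rz": 0,"jaw": 1.5},{"x": 0,"y": 0,"z": 0,"rx": 0,"ry": 0,"rz": 0,"jaw": 1.5},{"x": 0,"y": 0,"z": 0,"rx": 0,"ry": 0,"rz": 0,"jaw": 1.5}], grip_force=25)

```text
clock: 59.05
tool_pos: [0.6612, -0.0764, -0.0083]
eef_rot: [0.966, 0.258, 0.001, 0.001]
contact_force: [0.9, 0.4, 0.1]
opening: 0.549
finger_force: 0.0
```

send_rows(motion=[{"x": 0,"y": 0,"z": 0,"rx": 0,"ry": 0,"rz": 0,"jaw": 1.5},{"x": 0,"y": 0,"z": 0,"rx": 0,"ry": 0,"rz": 0,"jaw": 1.5},{"x": 0,"y": 0,"z": 0,"rx": 0,"ry": 0,"rz": 0,"jaw": 1.5},{"x": 0,"y": 0,"z": 0,"rx": 0,"ry": 0,"rz": 0,"jaw": 1.5},{"x": 0,"y": 0,"z": 0,"rx": 0,"ry": 0,"rz": 0,"jaw": 1.5}])

```text
clock: 59.55
tool_pos: [0.661, -0.0763, -0.0084]
eef_rot: [0.966, 0.258, 0.001, 0.001]
contact_force: [-0.9, 0.0, 0.8]
opening: 0.343
finger_force: 25.0
```

send_rows(motion=[{"x": 0,"y": 0,"z": -1,"rx": 0,"ry": 0,"rz": 0,"jaw": 1.5},{"x": 0,"y": 0,"z": -3,"rx": 0,"ry": 0,"rz": 0,"jaw": 1.5},{"x": 0,"y": 0,"z": -3.5,"rx": 0,"ry": 0,"rz": 0,"jaw": 1.5},{"x": 0,"y": 0,"z": -3.5,"rx": 0,"ry": 0,"rz": 0,"jaw": 1.5},{"x": 0,"y": 0,"z": -2,"rx": 0,"ry": 0,"rz": 0,"jaw": 1.5}])

```text
clock: 60.05
tool_pos: [0.6622, -0.0767, 0.1252]
eef_rot: [0.966, 0.258, 0.003, 0.002]
contact_force: [0.7, -0.3, -0.6]
opening: 0.342
finger_force: 25.0
```

```bash
python3 go2.py -60 630 -250 125 395 -330 125
```

```text
t 60.05 p [662.2 -76.7 125.2] F [ 0.7 -0.3 -0.6] open 30.1 ff 25.0 q7 -0.93 rotfix [ 0.005 -0.006 -0.002]
tool shift cm [-11.43  13.42   0.03]
tool shift cm [-24.36  -4.78  -0.16]
```

send_rows(motion=[{"x": -1,"y": 1.2,"z": 0,"rx": 0,"ry": 0,"rz": 0,"jaw": 1.5},{"x": -2.1,"y": 2.5,"z": 0,"rx": 0,"ry": 0,"rz": 0,"jaw": 1.5},{"x": -2.1,"y": 2.5,"z": 0,"rx": 0,"ry": 0,"rz": 0,"jaw": 1.5},{"x": -2.1,"y": 2.5,"z": 0,"rx": 0,"ry": 0,"rz": 0,"jaw": 1.5},{"x": -2.1,"y": 2.5,"z": 0,"rx": 0,"ry": 0,"rz": 0,"jaw": 1.5}])

```text
clock: 60.55
tool_pos: [0.6331, -0.2228, 0.1203]
eef_rot: [0.966, 0.258, -0.0, 0.001]
contact_force: [0.1, -0.2, -0.3]
opening: 0.339
finger_force: 25.0
```

send_rows(motion=[{"x": -2.1,"y": 2.2,"z": 0,"rx": 0,"ry": 0,"rz": 0,"jaw": 1.5},{"x": -2.5,"y": -0.5,"z": 0,"rx": 0,"ry": 0,"rz": 0,"jaw": 1.5},{"x": -3,"y": -0.6,"z": 0,"rx": 0,"ry": 0,"rz": 0,"jaw": 1.5},{"x": -3,"y": -0.6,"z": 0,"rx": 0,"ry": 0,"rz": 0,"jaw": 1.5},{"x": -3,"y": -0.6,"z": 0,"rx": 0,"ry": 0,"rz": 0,"jaw": 1.5}])

```text
clock: 61.05
tool_pos: [0.5138, -0.2884, 0.1202]
eef_rot: [0.966, 0.258, 0.0, 0.001]
contact_force: [-0.0, -1.3, -1.0]
opening: 0.336
finger_force: 25.0
```

send_rows(motion=[{"x": -3,"y": -0.6,"z": 0,"rx": 0,"ry": 0,"rz": 0,"jaw": 1.5},{"x": -3,"y": -0.6,"z": 0,"rx": 0,"ry": 0,"rz": 0,"jaw": 1.5},{"x": -3,"y": -0.6,"z": 0,"rx": 0,"ry": 0,"rz": 0,"jaw": 1.5},{"x": -2,"y": -0.4,"z": 0,"rx": 0,"ry": 0,"rz": 0,"jaw": 1.5},{"x": 0,"y": 0,"z": 0,"rx": 0,"ry": 0,"rz": 0,"jaw": 1.5}])

```text
clock: 61.55
tool_pos: [0.4049, -0.325, 0.1203]
eef_rot: [0.967, 0.255, -0.001, 0.0]
contact_force: [0.6, -0.3, -1.2]
opening: 0.342
finger_force: 25.0
```

```bash
python3 go2.py -60 388 -335 125 388 -335 32
```

```text
t 61.55 p [ 404.9 -325.   120.3] F [ 0.6 -0.3 -1.2] open 30.1 ff 25.0 q7 -0.48 rotfix [-0.001  0.003 -0.008]
tool shift cm [-1.97  0.04 -0.46]
tool shift cm [0.03 0.   9.3 ]
```

send_rows(motion=[{"x": -1.8,"y": 0,"z": 0,"rx": 0,"ry": 0,"rz": 0,"jaw": 1.5},{"x": 0,"y": 0,"z": 2,"rx": 0,"ry": 0,"rz": 0,"jaw": 1.5},{"x": 0,"y": 0,"z": 3,"rx": 0,"ry": 0,"rz": 0,"jaw": 1.5},{"x": 0,"y": 0,"z": 2.5,"rx": 0,"ry": 0,"rz": 0,"jaw": 1.5},{"x": 0,"y": 0,"z": 0.8,"rx": 0,"ry": 0,"rz": 0,"jaw": 1.5}])

```text
clock: 62.05
tool_pos: [0.3945, -0.331, 0.0356]
eef_rot: [0.966, 0.258, 0.0, -0.001]
contact_force: [0.1, 0.5, -0.3]
opening: 0.334
finger_force: 25.0
```

send_rows(motion=[{"x": 0,"y": 0,"z": 0,"rx": 0,"ry": 0,"rz": 0,"jaw": 1.5},{"x": 0,"y": 0,"z": 0,"rx": 0,"ry": 0,"rz": 0,"jaw": 4.5},{"x": 0,"y": 0,"z": 0,"rx": 0,"ry": 0,"rz": 0,"jaw": 4.5},{"x": 0,"y": 0,"z": 0,"rx": 0,"ry": 0,"rz": 0,"jaw": 4.5},{"x": 0,"y": 0,"z": 0,"rx": 0,"ry": 0,"rz": 0,"jaw": 4.5}])

```text
clock: 62.55
tool_pos: [0.3954, -0.3324, 0.0388]
eef_rot: [0.966, 0.258, 0.002, 0.002]
contact_force: [-0.3, 0.4, 0.1]
opening: 0.512
finger_force: 0.0
```

send_rows(motion=[{"x": 0,"y": 0,"z": -1,"rx": 0,"ry": 0,"rz": 0,"jaw": 4.5},{"x": 0,"y": 0,"z": -2.5,"rx": 0,"ry": 0,"rz": 0,"jaw": 4.5},{"x": 0,"y": 0,"z": -3.5,"rx": 0,"ry": 0,"rz": 0,"jaw": 4.5},{"x": 0,"y": 0,"z": -3.5,"rx": 0,"ry": 0,"rz": 0,"jaw": 4.5},{"x": 0,"y": 0,"z": -1,"rx": 0,"ry": 0,"rz": 0,"jaw": 4.5}])

```text
clock: 63.05
tool_pos: [0.3961, -0.3332, 0.157]
eef_rot: [0.966, 0.258, 0.003, 0.004]
contact_force: [0.5, -0.8, 0.2]
opening: 0.508
finger_force: 0.0
```

```bash
python3 go2.py -90 630 -250 150 680 -100 150; python3 diff.py 20 | grep -v ' a'
```

```text
t 63.05 p [ 396.1 -333.2  157. ] F [ 0.5 -0.8  0.2] open 44.8 ff 0.0 q7 -0.45 rotfix [ 0.007 -0.006  0.522]
tool shift cm [24.42  4.44  0.84]
tool shift cm [ 11.81 -10.51  -0.04]
scene b (np.int64(292), np.int64(211)) meandiff 1.4 corr 1.0
scene c (np.int64(282), np.int64(144)) meandiff 1.8 corr 0.99
scene d (np.int64(241), np.int64(229)) meandiff 29.1 corr 0.7
top b (np.int64(240), np.int64(160)) meandiff 4.9 corr 1.0
top c (np.int64(202), np.int64(234)) meandiff 5.4 corr 1.0
top d (np.int64(284), np.int64(164)) meandiff 24.2 corr 0.82
```

send_rows(motion=[{"x": 0,"y": 0,"z": 0,"rx": 0.007,"ry": -0.006,"rz": -0.136,"jaw": 8},{"x": 0,"y": 0,"z": 0,"rx": 0,"ry": 0,"rz": -0.136,"jaw": 8},{"x": 0,"y": 0,"z": 0,"rx": 0,"ry": 0,"rz": -0.136,"jaw": 8},{"x": 0,"y": 0,"z": 0,"rx": 0,"ry": 0,"rz": -0.136,"jaw": 8},{"x": 0,"y": 0,"z": 0,"rx": 0,"ry": 0,"rz": -0.136,"jaw": 8}])

```text
clock: 63.65
tool_pos: [0.3938, -0.3311, 0.1516]
eef_rot: [0.823, 0.568, -0.002, -0.004]
contact_force: [-0.0, 0.1, -0.4]
opening: 0.905
finger_force: 0.0
```

send_rows(motion=[{"x": 0,"y": 0,"z": 0,"rx": 0,"ry": 0,"rz": -0.136,"jaw": 8},{"x": 0,"y": 0,"z": 0,"rx": 0,"ry": 0,"rz": -0.136,"jaw": 8},{"x": 0,"y": 0,"z": 0,"rx": 0,"ry": 0,"rz": -0.136,"jaw": 8},{"x": 0,"y": 0,"z": 0,"rx": 0,"ry": 0,"rz": 0,"jaw": 8},{"x": 0,"y": 0,"z": 0,"rx": 0,"ry": 0,"rz": 0,"jaw": 8}])

```text
clock: 64.15
tool_pos: [0.3941, -0.3315, 0.1521]
eef_rot: [0.694, 0.72, -0.002, -0.004]
contact_force: [0.4, -0.0, -0.5]
opening: 0.909
finger_force: 0.0
```

```bash
python3 go2.py 2.5 640 -250 157 680 63 157 680 63 -9
```

```text
t 64.15 p [ 394.1 -331.5  152.1] F [ 0.4 -0.  -0.5] open 80.1 ff 0.0 q7 0.28 rotfix [-0.007 -0.003 -0.008]
tool shift cm [ 7.25 24.87 -0.65]
tool shift cm [31.14  5.13  0.06]
tool shift cm [-0.05  0.12 16.6 ]
```

send_rows(motion=[{"x": 0.4,"y": 1.5,"z": 0,"rx": -0.007,"ry": -0.003,"rz": -0.008,"jaw": 7},{"x": 0.7,"y": 2.8,"z": 0,"rx": 0,"ry": 0,"rz": 0,"jaw": 7},{"x": 0.8,"y": 3,"z": 0,"rx": 0,"ry": 0,"rz": 0,"jaw": 7},{"x": 0.8,"y": 3,"z": 0,"rx": 0,"ry": 0,"rz": 0,"jaw": 7},{"x": 0.8,"y": 3,"z": 0,"rx": 0,"ry": 0,"rz": 0,"jaw": 7}])

```text
clock: 64.65
tool_pos: [0.5283, -0.2892, 0.153]
eef_rot: [0.69, 0.724, 0.0, 0.001]
contact_force: [-0.3, 0.0, -0.1]
opening: 0.796
finger_force: 0.0
```

send_rows(motion=[{"x": 0.8,"y": 3,"z": 0,"rx": 0,"ry": 0,"rz": 0,"jaw": 7},{"x": 0.8,"y": 3,"z": 0,"rx": 0,"ry": 0,"rz": 0,"jaw": 7},{"x": 0.8,"y": 3,"z": 0,"rx": 0,"ry": 0,"rz": 0,"jaw": 7},{"x": 0.8,"y": 3,"z": 0,"rx": 0,"ry": 0,"rz": 0,"jaw": 7},{"x": 0.8,"y": 2.5,"z": 0,"rx": 0,"ry": 0,"rz": 0,"jaw": 7}])

```text
clock: 65.15
tool_pos: [0.6714, -0.2415, 0.1528]
eef_rot: [0.69, 0.724, 0.001, 0.001]
contact_force: [-0.1, 0.2, -0.7]
opening: 0.796
finger_force: 0.0
```

send_rows(motion=[{"x": 2.5,"y": 0.1,"z": 0,"rx": 0,"ry": 0,"rz": 0,"jaw": 7},{"x": 3,"y": 0.1,"z": 0,"rx": 0,"ry": 0,"rz": 0,"jaw": 7},{"x": 3,"y": 0.1,"z": 0,"rx": 0,"ry": 0,"rz": 0,"jaw": 7},{"x": 3,"y": 0.1,"z": 0,"rx": 0,"ry": 0,"rz": 0,"jaw": 7},{"x": 3,"y": 0.1,"z": 0,"rx": 0,"ry": 0,"rz": 0,"jaw": 7}])

```text
clock: 65.65
tool_pos: [0.6675, -0.0959, 0.1526]
eef_rot: [0.69, 0.724, 0.0, 0.001]
contact_force: [0.7, 0.0, 0.0]
opening: 0.795
finger_force: 0.0
```

send_rows(motion=[{"x": 3,"y": 0.1,"z": 0,"rx": 0,"ry": 0,"rz": 0,"jaw": 7},{"x": 3,"y": 0.1,"z": 0,"rx": 0,"ry": 0,"rz": 0,"jaw": 7},{"x": 3,"y": 0.1,"z": 0,"rx": 0,"ry": 0,"rz": 0,"jaw": 7},{"x": 3,"y": 0.1,"z": 0,"rx": 0,"ry": 0,"rz": 0,"jaw": 7},{"x": 2,"y": 0.1,"z": 0,"rx": 0,"ry": 0,"rz": 0,"jaw": 7}])

```text
clock: 66.15
tool_pos: [0.6654, 0.0465, 0.1526]
eef_rot: [0.689, 0.725, 0.001, 0.0]
contact_force: [-0.4, -0.2, 1.2]
opening: 0.795
finger_force: 0.0
```

send_rows(motion=[{"x": 0,"y": 0,"z": 0,"rx": 0,"ry": 0,"rz": 0,"jaw": 7},{"x": 0,"y": 0,"z": 0,"rx": 0,"ry": 0,"rz": 0,"jaw": 7},{"x": 0,"y": 0,"z": 0,"rx": 0,"ry": 0,"rz": 0,"jaw": 7},{"x": 0,"y": 0,"z": 0,"rx": 0,"ry": 0,"rz": 0,"jaw": 7},{"x": 0,"y": 0,"z": 0,"rx": 0,"ry": 0,"rz": 0,"jaw": 7}])

```text
clock: 66.65
tool_pos: [0.6654, 0.0397, 0.1526]
eef_rot: [0.691, 0.723, -0.0, 0.001]
contact_force: [0.3, -0.1, -0.5]
opening: 0.795
finger_force: 0.0
```

```bash
python3 go2.py 2.5 680 63 150 680 63 -9; python3 diff.py 21 | grep -v ' [ad]'
```

```text
t 66.65 p [665.4  39.7 152.6] F [ 0.3 -0.1 -0.5] open 70.0 ff 0.0 q7 -0.3 rotfix [0.001 0.002 0.002]
tool shift cm [2.27 1.56 0.26]
tool shift cm [ 0.03 -0.02 15.9 ]
scene b (np.int64(292), np.int64(211)) meandiff 10.1 corr 1.0
scene c (np.int64(282), np.int64(144)) meandiff 49.6 corr 0.29
top b (np.int64(240), np.int64(160)) meandiff 41.1 corr 0.54
top c (np.int64(202), np.int64(234)) meandiff 18.3 corr 1.0
```

send_rows(motion=[{"x": 1.1,"y": 0.8,"z": 0,"rx": 0,"ry": 0,"rz": 0,"jaw": 7.2},{"x": 1.1,"y": 0.8,"z": 1.5,"rx": 0,"ry": 0,"rz": 0,"jaw": 7.2},{"x": 0,"y": 0,"z": 3,"rx": 0,"ry": 0,"rz": 0,"jaw": 7.2},{"x": 0,"y": 0,"z": 3,"rx": 0,"ry": 0,"rz": 0,"jaw": 7.2},{"x": 0,"y": 0,"z": 2.5,"rx": 0,"ry": 0,"rz": 0,"jaw": 7.2}])

```text
clock: 67.25
tool_pos: [0.6799, 0.0658, 0.0498]
eef_rot: [0.69, 0.724, -0.0, 0.0]
contact_force: [-0.2, -0.1, 0.4]
opening: 0.819
finger_force: 0.0
```

send_rows(motion=[{"x": 0,"y": 0,"z": 1.5,"rx": 0,"ry": 0,"rz": 0,"jaw": 7.2},{"x": 0,"y": 0,"z": 1,"rx": 0,"ry": 0,"rz": 0,"jaw": 7.2},{"x": 0,"y": 0,"z": 0,"rx": 0,"ry": 0,"rz": 0,"jaw": 7.2},{"x": 0,"y": 0,"z": 0,"rx": 0,"ry": 0,"rz": 0,"jaw": 7.2},{"x": 0,"y": 0,"z": 0,"rx": 0,"ry": 0,"rz": 0,"jaw": 7.2}])

```text
clock: 67.75
tool_pos: [0.6815, 0.064, 0.029]
eef_rot: [0.69, 0.724, 0.001, 0.002]
contact_force: [-0.4, -0.9, 0.2]
opening: 0.814
finger_force: 0.0
```

```bash
python3 go2.py 2.5 680 63 -10
```

```text
t 67.75 p [681.5  64.   29. ] F [-0.4 -0.9  0.2] open 71.7 ff 0.0 q7 -0.37 rotfix [0.004 0.001 0.004]
tool shift cm [-0.09 -0.17  3.9 ]
```

send_rows(motion=[{"x": -0.1,"y": -0.15,"z": 1,"rx": 0,"ry": 0,"rz": 0,"jaw": 7.2},{"x": 0,"y": 0,"z": 1.2,"rx": 0,"ry": 0,"rz": 0,"jaw": 7.2},{"x": 0,"y": 0,"z": 1,"rx": 0,"ry": 0,"rz": 0,"jaw": 7.2},{"x": 0,"y": 0,"z": 0.6,"rx": 0,"ry": 0,"rz": 0,"jaw": 7.2},{"x": 0,"y": 0,"z": 0,"rx": 0,"ry": 0,"rz": 0,"jaw": 7.2}])

```text
clock: 68.25
tool_pos: [0.6779, 0.0625, -0.0119]
eef_rot: [0.69, 0.724, -0.001, 0.0]
contact_force: [0.3, 0.6, 0.8]
opening: 0.818
finger_force: 0.0
```

send_rows(motion=[{"x": 0,"y": 0,"z": 0,"rx": 0,"ry": 0,"rz": 0,"jaw": 2.5},{"x": 0,"y": 0,"z": 0,"rx": 0,"ry": 0,"rz": 0,"jaw": 2.5},{"x": 0,"y": 0,"z": 0,"rx": 0,"ry": 0,"rz": 0,"jaw": 2.5},{"x": 0,"y": 0,"z": 0,"rx": 0,"ry": 0,"rz": 0,"jaw": 2.5},{"x": 0,"y": 0,"z": 0,"rx": 0,"ry": 0,"rz": 0,"jaw": 2.5}], grip_force=25)

```text
clock: 68.75
tool_pos: [0.6794, 0.0626, -0.0099]
eef_rot: [0.69, 0.724, 0.0, 0.001]
contact_force: [-0.3, 0.1, 2.0]
opening: 0.496
finger_force: 25.0
```

send_rows(motion=[{"x": 0,"y": 0,"z": 0,"rx": 0,"ry": 0,"rz": 0,"jaw": 2.5},{"x": 0,"y": 0,"z": 0,"rx": 0,"ry": 0,"rz": 0,"jaw": 2.5},{"x": 0,"y": 0,"z": -1,"rx": 0,"ry": 0,"rz": 0,"jaw": 2.5},{"x": 0,"y": 0,"z": -2.5,"rx": 0,"ry": 0,"rz": 0,"jaw": 2.5},{"x": 0,"y": 0,"z": -3,"rx": 0,"ry": 0,"rz": 0,"jaw": 2.5}])

```text
clock: 69.25
tool_pos: [0.6777, 0.0626, 0.0545]
eef_rot: [0.69, 0.724, -0.001, -0.0]
contact_force: [0.2, 0.3, -0.3]
opening: 0.496
finger_force: 25.0
```

```bash
python3 go2.py 2.5 680 63 155 680 -220 155 445 -335 155
```

```text
t 69.25 p [677.7  62.6  54.5] F [ 0.2  0.3 -0.3] open 43.7 ff 25.0 q7 -0.36 rotfix [-0.002  0.002  0.004]
tool shift cm [ 1.000e-02  2.200e-01 -1.005e+01]
tool shift cm [-28.27  -1.34   0.06]
tool shift cm [-10.37 -24.02   0.07]
```

send_rows(motion=[{"x": 0,"y": 0,"z": -3,"rx": 0,"ry": 0,"rz": 0,"jaw": 2.5},{"x": 0,"y": 0,"z": -4,"rx": 0,"ry": 0,"rz": 0,"jaw": 2.5},{"x": 0,"y": 0,"z": -3,"rx": 0,"ry": 0,"rz": 0,"jaw": 2.5},{"x": -1.3,"y": 0,"z": 0,"rx": 0,"ry": 0,"rz": 0,"jaw": 2.5},{"x": -2.7,"y": -0.1,"z": 0,"rx": 0,"ry": 0,"rz": 0,"jaw": 2.5}])

```text
clock: 69.75
tool_pos: [0.6799, 0.0258, 0.1559]
eef_rot: [0.688, 0.725, 0.001, 0.001]
contact_force: [-0.6, 0.3, -0.7]
opening: 0.496
finger_force: 25.0
```

send_rows(motion=[{"x": -2.8,"y": -0.1,"z": 0,"rx": 0,"ry": 0,"rz": 0,"jaw": 2.5},{"x": -2.8,"y": -0.1,"z": 0,"rx": 0,"ry": 0,"rz": 0,"jaw": 2.5},{"x": -2.8,"y": -0.1,"z": 0,"rx": 0,"ry": 0,"rz": 0,"jaw": 2.5},{"x": -2.8,"y": -0.1,"z": 0,"rx": 0,"ry": 0,"rz": 0,"jaw": 2.5},{"x": -2.8,"y": -0.1,"z": 0,"rx": 0,"ry": 0,"rz": 0,"jaw": 2.5}])

```text
clock: 70.25
tool_pos: [0.6801, -0.1192, 0.1539]
eef_rot: [0.69, 0.723, -0.001, 0.0]
contact_force: [-0.4, -0.2, 0.1]
opening: 0.496
finger_force: 25.0
```

send_rows(motion=[{"x": -2.8,"y": -0.1,"z": 0,"rx": 0,"ry": 0,"rz": 0,"jaw": 2.5},{"x": -2.8,"y": -0.1,"z": 0,"rx": 0,"ry": 0,"rz": 0,"jaw": 2.5},{"x": -2.8,"y": -0.3,"z": 0,"rx": 0,"ry": 0,"rz": 0,"jaw": 2.5},{"x": -1.5,"y": -2,"z": 0,"rx": 0,"ry": 0,"rz": 0,"jaw": 2.5},{"x": -1,"y": -2.7,"z": 0,"rx": 0,"ry": 0,"rz": 0,"jaw": 2.5}])

```text
clock: 70.75
tool_pos: [0.6334, -0.231, 0.1536]
eef_rot: [0.691, 0.723, -0.001, 0.001]
contact_force: [-0.3, 0.0, 0.1]
opening: 0.495
finger_force: 25.0
```

send_rows(motion=[{"x": -1,"y": -2.8,"z": 0,"rx": 0,"ry": 0,"rz": 0,"jaw": 2.5},{"x": -1,"y": -2.8,"z": 0,"rx": 0,"ry": 0,"rz": 0,"jaw": 2.5},{"x": -1,"y": -2.8,"z": 0,"rx": 0,"ry": 0,"rz": 0,"jaw": 2.5},{"x": -1,"y": -2.8,"z": 0,"rx": 0,"ry": 0,"rz": 0,"jaw": 2.5},{"x": -1,"y": -2.8,"z": 0,"rx": 0,"ry": 0,"rz": 0,"jaw": 2.5}])

```text
clock: 71.25
tool_pos: [0.4947, -0.2858, 0.1543]
eef_rot: [0.69, 0.723, -0.001, 0.0]
contact_force: [0.3, -0.9, -0.8]
opening: 0.495
finger_force: 25.0
```

```bash
python3 go2.py 2.5 425 -317 155 425 -317 48
```

```text
t 71.25 p [ 494.7 -285.8  154.3] F [ 0.3 -0.9 -0.8] open 43.6 ff 25.0 q7 0.17 rotfix [-0.001  0.001  0.003]
tool shift cm [-2.79 -7.11 -0.06]
tool shift cm [1.00e-02 1.00e-02 1.07e+01]
```

send_rows(motion=[{"x": -1,"y": -2.5,"z": 0,"rx": 0,"ry": 0,"rz": 0,"jaw": 2.5},{"x": -1,"y": -2.5,"z": 0,"rx": 0,"ry": 0,"rz": 0,"jaw": 2.5},{"x": -0.6,"y": -1.6,"z": 0,"rx": 0,"ry": 0,"rz": 0,"jaw": 2.5},{"x": 0,"y": 0,"z": 0,"rx": 0,"ry": 0,"rz": 0,"jaw": 2.5},{"x": 0,"y": 0,"z": 0,"rx": 0,"ry": 0,"rz": 0,"jaw": 2.5}])

```text
clock: 71.75
tool_pos: [0.4333, -0.3139, 0.1549]
eef_rot: [0.69, 0.724, 0.0, 0.001]
contact_force: [0.7, 1.2, -0.9]
opening: 0.497
finger_force: 25.0
```

send_rows(motion=[{"x": 0,"y": 0,"z": 2,"rx": 0,"ry": 0,"rz": 0,"jaw": 2.5},{"x": 0,"y": 0,"z": 3,"rx": 0,"ry": 0,"rz": 0,"jaw": 2.5},{"x": 0,"y": 0,"z": 3,"rx": 0,"ry": 0,"rz": 0,"jaw": 2.5},{"x": 0,"y": 0,"z": 2,"rx": 0,"ry": 0,"rz": 0,"jaw": 2.5},{"x": 0,"y": 0,"z": 0,"rx": 0,"ry": 0,"rz": 0,"jaw": 2.5}])

```text
clock: 72.25
tool_pos: [0.4343, -0.3126, 0.0532]
eef_rot: [0.689, 0.725, 0.0, 0.0]
contact_force: [0.0, 0.8, 1.5]
opening: 0.495
finger_force: 25.0
```

```bash
python3 go2.py 2.5 425 -317 48
```

```text
t 72.25 p [ 434.3 -312.6   53.2] F [0.  0.8 1.5] open 43.6 ff 25.0 q7 0.16 rotfix [ 0.001 -0.     0.007]
tool shift cm [-0.39 -0.95  0.52]
```

send_rows(motion=[{"x": -0.4,"y": -0.9,"z": 0,"rx": 0,"ry": 0,"rz": 0,"jaw": 2.5},{"x": 0,"y": 0,"z": 0,"rx": 0,"ry": 0,"rz": 0,"jaw": 2.5},{"x": 0,"y": 0,"z": 0,"rx": 0,"ry": 0,"rz": 0,"jaw": 5.6},{"x": 0,"y": 0,"z": 0,"rx": 0,"ry": 0,"rz": 0,"jaw": 5.6},{"x": 0,"y": 0,"z": 0,"rx": 0,"ry": 0,"rz": 0,"jaw": 5.6}])

```text
clock: 72.75
tool_pos: [0.4241, -0.3188, 0.0554]
eef_rot: [0.69, 0.724, 0.0, 0.001]
contact_force: [0.1, -0.5, 0.0]
opening: 0.64
finger_force: 0.2
```

send_rows(motion=[{"x": 0,"y": 0,"z": -0.5,"rx": 0,"ry": 0,"rz": 0,"jaw": 5.6},{"x": 0,"y": 0,"z": -2,"rx": 0,"ry": 0,"rz": 0,"jaw": 5.6},{"x": 0,"y": 0,"z": -4,"rx": 0,"ry": 0,"rz": 0,"jaw": 5.6},{"x": 0,"y": 0,"z": -4,"rx": 0,"ry": 0,"rz": 0,"jaw": 5.6},{"x": 0,"y": 0,"z": -4,"rx": 0,"ry": 0,"rz": 0,"jaw": 5.6}])

```text
clock: 73.25
tool_pos: [0.423, -0.3183, 0.2018]
eef_rot: [0.69, 0.724, -0.0, 0.001]
contact_force: [0.2, 0.3, -0.5]
opening: 0.635
finger_force: 0.0
```

```bash
python3 go2.py 80 425 -310 270; python3 diff.py 22
python3 - <<'E'
from h import *
# box contents in scene: compare with start
o,n=load('scene0'),load('scene22')
for x,y in ((.431,-.317),(.39,-.333),(.425,-.317),(.45,-.35),(.38,-.29)):
    u,v=proj(o,[x,y,.02])[0].astype(int); print((x,y),(u,v),o['img'][v,u],n['img'][v,u])
E
```

```text
t 73.25 p [ 423.  -318.3  201.8] F [ 0.2  0.3 -0.5] open 56.0 ff 0.0 q7 0.28 rotfix [-0.000e+00  1.000e-03 -1.349e+00]
tool shift cm [ 0.81  0.24 -6.82]
scene a (np.int64(160), np.int64(180)) meandiff 25.4 corr 0.66
scene b (np.int64(292), np.int64(211)) meandiff 21.5 corr 0.74
scene c (np.int64(282), np.int64(144)) meandiff 1.9 corr 0.99
scene d (np.int64(241), np.int64(229)) meandiff 28.9 corr 0.7
top a (np.int64(321), np.int64(246)) meandiff 16.0 corr 0.88
top b (np.int64(240), np.int64(160)) meandiff 17.8 corr 0.86
top c (np.int64(202), np.int64(234)) meandiff 5.9 corr 1.0
top d (np.int64(284), np.int64(164)) meandiff 24.9 corr 0.82
(0.431, -0.317) (np.int64(116), np.int64(205)) [219 180 131] [162 126  85]
(0.39, -0.333) (np.int64(105), np.int64(198)) [201 164 119] [57 37 27]
(0.425, -0.317) (np.int64(115), np.int64(204)) [209 170 125] [172 134  97]
(0.45, -0.35) (np.int64(106), np.int64(215)) [88 71 54] [86 68 50]
(0.38, -0.29) (np.int64(120), np.int64(189)) [234 193 142] [231 188 138]
```

send_rows(motion=[{"x": 0,"y": 0,"z": -1.5,"rx": 0,"ry": 0,"rz": -0.135,"jaw": 8},{"x": 0,"y": 0,"z": -1.5,"rx": 0,"ry": 0,"rz": -0.135,"jaw": 8},{"x": 0,"y": 0,"z": -1.5,"rx": 0,"ry": 0,"rz": -0.135,"jaw": 8},{"x": 0,"y": 0,"z": -1.5,"rx": 0,"ry": 0,"rz": -0.135,"jaw": 8},{"x": 0,"y": 0,"z": -1,"rx": 0,"ry": 0,"rz": -0.135,"jaw": 8}])

```text
clock: 73.85
tool_pos: [0.4232, -0.3184, 0.2705]
eef_rot: [0.409, 0.912, -0.001, 0.001]
contact_force: [0.1, -0.2, -0.5]
opening: 0.911
finger_force: 0.0
```

send_rows(motion=[{"x": 0,"y": 0,"z": 0,"rx": 0,"ry": 0,"rz": -0.135,"jaw": 8},{"x": 0,"y": 0,"z": 0,"rx": 0,"ry": 0,"rz": -0.135,"jaw": 8},{"x": 0,"y": 0,"z": 0,"rx": 0,"ry": 0,"rz": -0.135,"jaw": 8},{"x": 0,"y": 0,"z": 0,"rx": 0,"ry": 0,"rz": -0.135,"jaw": 8},{"x": 0,"y": 0,"z": 0,"rx": 0,"ry": 0,"rz": -0.135,"jaw": 8}])

```text
clock: 74.35
tool_pos: [0.4228, -0.3183, 0.2694]
eef_rot: [0.084, 0.996, -0.001, -0.0]
contact_force: [-0.1, -0.2, -0.2]
opening: 0.911
finger_force: 0.0
```

```bash
python3 go2.py 79.5 446 184 270 446 184 -8
```

```text
t 74.35 p [ 422.8 -318.3  269.4] F [-0.1 -0.2 -0.2] open 80.2 ff 0.0 q7 1.44 rotfix [-0.001  0.     0.015]
tool shift cm [ 6.11 49.91 -0.11]
tool shift cm [ 0.    0.03 27.8 ]
```

send_rows(motion=[{"x": 0.2,"y": 1.5,"z": 0,"rx": 0,"ry": 0,"rz": 0.015,"jaw": 8},{"x": 0.4,"y": 2.8,"z": 0,"rx": 0,"ry": 0,"rz": 0,"jaw": 8},{"x": 0.4,"y": 3,"z": 0,"rx": 0,"ry": 0,"rz": 0,"jaw": 8},{"x": 0.4,"y": 3,"z": 0,"rx": 0,"ry": 0,"rz": 0,"jaw": 8},{"x": 0.4,"y": 3,"z": 0,"rx": 0,"ry": 0,"rz": 0,"jaw": 8}])

```text
clock: 74.85
tool_pos: [0.4298, -0.1833, 0.2693]
eef_rot: [0.094, 0.996, -0.001, 0.0]
contact_force: [0.2, -0.3, -0.3]
opening: 0.908
finger_force: 0.0
```

send_rows(motion=[{"x": 0.4,"y": 3,"z": 0,"rx": 0,"ry": 0,"rz": 0,"jaw": 8},{"x": 0.4,"y": 3,"z": 0,"rx": 0,"ry": 0,"rz": 0,"jaw": 8},{"x": 0.4,"y": 3,"z": 0,"rx": 0,"ry": 0,"rz": 0,"jaw": 8},{"x": 0.4,"y": 3,"z": 0,"rx": 0,"ry": 0,"rz": 0,"jaw": 8},{"x": 0.4,"y": 3,"z": 0,"rx": 0,"ry": 0,"rz": 0,"jaw": 8}])

```text
clock: 75.35
tool_pos: [0.4383, -0.0324, 0.2692]
eef_rot: [0.094, 0.996, -0.001, 0.0]
contact_force: [-0.1, 0.0, -0.4]
opening: 0.91
finger_force: 0.0
```

send_rows(motion=[{"x": 0.4,"y": 3,"z": 0,"rx": 0,"ry": 0,"rz": 0,"jaw": 8},{"x": 0.4,"y": 3,"z": 0,"rx": 0,"ry": 0,"rz": 0,"jaw": 8},{"x": 0.4,"y": 3,"z": 0,"rx": 0,"ry": 0,"rz": 0,"jaw": 8},{"x": 0.4,"y": 3,"z": 0,"rx": 0,"ry": 0,"rz": 0,"jaw": 8},{"x": 0.4,"y": 3,"z": 0,"rx": 0,"ry": 0,"rz": 0,"jaw": 8}])

```text
clock: 75.85
tool_pos: [0.4468, 0.1186, 0.2689]
eef_rot: [0.094, 0.996, -0.001, 0.0]
contact_force: [0.8, -0.6, 0.4]
opening: 0.91
finger_force: 0.0
```

send_rows(motion=[{"x": 0.3,"y": 3,"z": 0,"rx": 0,"ry": 0,"rz": 0,"jaw": 8},{"x": 0.1,"y": 1.5,"z": 0,"rx": 0,"ry": 0,"rz": 0,"jaw": 8},{"x": 0,"y": 0,"z": 0,"rx": 0,"ry": 0,"rz": 0,"jaw": 8},{"x": 0,"y": 0,"z": 0,"rx": 0,"ry": 0,"rz": 0,"jaw": 8},{"x": 0,"y": 0,"z": 0,"rx": 0,"ry": 0,"rz": 0,"jaw": 8}])

```text
clock: 76.35
tool_pos: [0.4517, 0.1609, 0.2689]
eef_rot: [0.095, 0.995, -0.002, 0.0]
contact_force: [-0.4, -0.1, -0.5]
opening: 0.909
finger_force: 0.0
```

```bash
python3 go2.py 79.5 446 184 150 446 184 -8; python3 diff.py 23 | grep ' c'
```

```text
t 76.35 p [451.7 160.9 268.9] F [-0.4 -0.1 -0.5] open 80.1 ff 0.0 q7 0.43 rotfix [-0.003  0.001 -0.007]
tool shift cm [ 1.    2.19 11.88]
tool shift cm [1.00e-02 5.00e-02 1.58e+01]
scene a (np.int64(160), np.int64(180)) meandiff 26.0 corr 0.66
scene b (np.int64(292), np.int64(211)) meandiff 21.3 corr 0.74
scene c (np.int64(282), np.int64(144)) meandiff 2.4 corr 0.99
scene d (np.int64(241), np.int64(229)) meandiff 30.4 corr 0.7
top a (np.int64(321), np.int64(246)) meandiff 21.2 corr 0.88
top b (np.int64(240), np.int64(160)) meandiff 22.1 corr 0.86
top c (np.int64(202), np.int64(234)) meandiff 73.2 corr 0.19
top d (np.int64(284), np.int64(164)) meandiff 33.8 corr 0.83
```

send_rows(motion=[{"x": 1,"y": 2,"z": 0,"rx": -0.003,"ry": 0,"rz": -0.007,"jaw": 8},{"x": 0,"y": 0,"z": 2.5,"rx": 0,"ry": 0,"rz": 0,"jaw": 8},{"x": 0,"y": 0,"z": 3.5,"rx": 0,"ry": 0,"rz": 0,"jaw": 7.5},{"x": 0,"y": 0,"z": 3.5,"rx": 0,"ry": 0,"rz": 0,"jaw": 7.5},{"x": 0,"y": 0,"z": 3.5,"rx": 0,"ry": 0,"rz": 0,"jaw": 7.5}])

```text
clock: 76.95
tool_pos: [0.4463, 0.1835, 0.1382]
eef_rot: [0.091, 0.996, 0.001, 0.001]
contact_force: [0.8, -0.9, -0.3]
opening: 0.855
finger_force: 0.0
```

send_rows(motion=[{"x": 0,"y": 0,"z": 3.5,"rx": 0,"ry": 0,"rz": 0,"jaw": 7.5},{"x": 0,"y": 0,"z": 3.5,"rx": 0,"ry": 0,"rz": 0,"jaw": 7.5},{"x": 0,"y": 0,"z": 2.5,"rx": 0,"ry": 0,"rz": 0,"jaw": 7.5},{"x": 0,"y": 0,"z": 1,"rx": 0,"ry": 0,"rz": 0,"jaw": 7.5},{"x": 0,"y": 0,"z": 0,"rx": 0,"ry": 0,"rz": 0,"jaw": 7.5}])

```text
clock: 77.45
tool_pos: [0.4456, 0.1836, 0.033]
eef_rot: [0.091, 0.996, -0.0, -0.0]
contact_force: [0.3, -0.2, 0.4]
opening: 0.847
finger_force: 0.0
```

```bash
python3 go2.py 79.5 446 183 -8; python3 -c "
from h import *
print(np.round(get_state()['q'],2))"
```

```text
t 77.45 p [445.6 183.6  33. ] F [ 0.3 -0.2  0.4] open 74.7 ff 0.0 q7 -0.07 rotfix [-0.    -0.     0.001]
tool shift cm [-0.05 -0.05  4.1 ]
[-0.27  0.87 -0.35  2.12  0.98  0.32 -0.07]
```

send_rows(motion=[{"x": 0,"y": 0,"z": 1,"rx": 0,"ry": 0,"rz": 0,"jaw": 7.5},{"x": 0,"y": 0,"z": 1,"rx": 0,"ry": 0,"rz": 0,"jaw": 7.5},{"x": 0,"y": 0,"z": 1,"rx": 0,"ry": 0,"rz": 0,"jaw": 7.5},{"x": 0,"y": 0,"z": 0.8,"rx": 0,"ry": 0,"rz": 0,"jaw": 7.5},{"x": 0,"y": 0,"z": 0,"rx": 0,"ry": 0,"rz": 0,"jaw": 7.5}])

```text
clock: 77.95
tool_pos: [0.4466, 0.1844, -0.0036]
eef_rot: [0.091, 0.996, 0.001, 0.001]
contact_force: [-0.8, 0.6, -0.5]
opening: 0.85
finger_force: 0.0
```

```bash
python3 go2.py 79.5 446 183 -8
```

```text
t 77.95 p [446.6 184.4  -3.6] F [-0.8  0.6 -0.5] open 74.9 ff 0.0 q7 -0.17 rotfix [0.002 0.002 0.001]
tool shift cm [ 0.03 -0.15  0.44]
```

send_rows(motion=[{"x": 0,"y": 0,"z": 0.4,"rx": 0,"ry": 0,"rz": 0,"jaw": 7.5},{"x": 0,"y": 0,"z": 0,"rx": 0,"ry": 0,"rz": 0,"jaw": 2},{"x": 0,"y": 0,"z": 0,"rx": 0,"ry": 0,"rz": 0,"jaw": 2},{"x": 0,"y": 0,"z": 0,"rx": 0,"ry": 0,"rz": 0,"jaw": 2},{"x": 0,"y": 0,"z": 0,"rx": 0,"ry": 0,"rz": 0,"jaw": 2}], grip_force=25)

```text
clock: 78.45
tool_pos: [0.4464, 0.1847, -0.0075]
eef_rot: [0.091, 0.996, 0.001, 0.001]
contact_force: [0.8, 0.3, 0.9]
opening: 0.506
finger_force: 0.0
```

send_rows(motion=[{"x": 0,"y": 0,"z": 0,"rx": 0,"ry": 0,"rz": 0,"jaw": 2},{"x": 0,"y": 0,"z": 0,"rx": 0,"ry": 0,"rz": 0,"jaw": 2},{"x": 0,"y": 0,"z": 0,"rx": 0,"ry": 0,"rz": 0,"jaw": 2},{"x": 0,"y": 0,"z": 0,"rx": 0,"ry": 0,"rz": 0,"jaw": 2},{"x": 0,"y": 0,"z": 0,"rx": 0,"ry": 0,"rz": 0,"jaw": 2}])

```text
clock: 78.95
tool_pos: [0.4463, 0.1848, -0.0076]
eef_rot: [0.091, 0.996, 0.001, 0.001]
contact_force: [-0.0, 0.3, 3.7]
opening: 0.401
finger_force: 25.0
```

send_rows(motion=[{"x": 0,"y": 0,"z": -1,"rx": 0,"ry": 0,"rz": 0,"jaw": 2},{"x": 0,"y": 0,"z": -2.5,"rx": 0,"ry": 0,"rz": 0,"jaw": 2},{"x": 0,"y": 0,"z": -3,"rx": 0,"ry": 0,"rz": 0,"jaw": 2},{"x": 0,"y": 0,"z": -3,"rx": 0,"ry": 0,"rz": 0,"jaw": 2},{"x": 0,"y": 0,"z": -3,"rx": 0,"ry": 0,"rz": 0,"jaw": 2}])

```text
clock: 79.45
tool_pos: [0.4455, 0.1839, 0.1182]
eef_rot: [0.091, 0.996, 0.0, 0.0]
contact_force: [0.5, 0.2, -0.9]
opening: 0.405
finger_force: 25.0
```

```bash
python3 go2.py 79.5 446 183 285 425 -312 285; python3 diff.py 24|grep c' ('
```

```text
t 79.45 p [445.5 183.9 118.2] F [ 0.5  0.2 -0.9] open 35.7 ff 25.0 q7 0.12 rotfix [0.001 0.    0.002]
tool shift cm [ -0.07  -0.06 -16.68]
tool shift cm [-6.880e+00 -4.906e+01 -4.000e-02]
scene c (np.int64(282), np.int64(144)) meandiff 20.1 corr 0.76
top c (np.int64(202), np.int64(234)) meandiff 61.6 corr 0.3
```

send_rows(motion=[{"x": 0,"y": 0,"z": -2.7,"rx": 0,"ry": 0,"rz": 0,"jaw": 2},{"x": 0,"y": 0,"z": -4,"rx": 0,"ry": 0,"rz": 0,"jaw": 2},{"x": 0,"y": 0,"z": -4,"rx": 0,"ry": 0,"rz": 0,"jaw": 2},{"x": 0,"y": 0,"z": -4,"rx": 0,"ry": 0,"rz": 0,"jaw": 2},{"x": 0,"y": 0,"z": -2,"rx": 0,"ry": 0,"rz": 0,"jaw": 2}])

```text
clock: 80.05
tool_pos: [0.4465, 0.1846, 0.2861]
eef_rot: [0.091, 0.996, 0.001, 0.002]
contact_force: [-0.1, 0.4, -1.6]
opening: 0.407
finger_force: 25.0
```

send_rows(motion=[{"x": -0.2,"y": -1.5,"z": 0,"rx": 0,"ry": 0,"rz": 0,"jaw": 2},{"x": -0.4,"y": -2.9,"z": 0,"rx": 0,"ry": 0,"rz": 0,"jaw": 2},{"x": -0.4,"y": -2.9,"z": 0,"rx": 0,"ry": 0,"rz": 0,"jaw": 2},{"x": -0.4,"y": -2.9,"z": 0,"rx": 0,"ry": 0,"rz": 0,"jaw": 2},{"x": -0.4,"y": -2.9,"z": 0,"rx": 0,"ry": 0,"rz": 0,"jaw": 2}])

```text
clock: 80.55
tool_pos: [0.4392, 0.0504, 0.2828]
eef_rot: [0.091, 0.996, 0.0, -0.0]
contact_force: [1.4, -0.6, -1.3]
opening: 0.405
finger_force: 25.0
```

```bash
python3 go2.py 79.5 425 -312 285
```

```text
t 80.55 p [439.2  50.4 282.8] F [ 1.4 -0.6 -1.3] open 35.7 ff 25.0 q7 0.66 rotfix [ 0.    -0.     0.002]
tool shift cm [ -5.15 -35.9   -0.23]
```

send_rows(motion=[{"x": -0.4,"y": -2.9,"z": 0,"rx": 0,"ry": 0,"rz": 0,"jaw": 2},{"x": -0.4,"y": -2.9,"z": 0,"rx": 0,"ry": 0,"rz": 0,"jaw": 2},{"x": -0.4,"y": -2.9,"z": 0,"rx": 0,"ry": 0,"rz": 0,"jaw": 2},{"x": -0.4,"y": -2.9,"z": 0,"rx": 0,"ry": 0,"rz": 0,"jaw": 2},{"x": -0.4,"y": -2.9,"z": 0,"rx": 0,"ry": 0,"rz": 0,"jaw": 2}])

```text
clock: 81.05
tool_pos: [0.4326, -0.0957, 0.2827]
eef_rot: [0.091, 0.996, 0.001, -0.0]
contact_force: [0.8, -0.1, -0.2]
opening: 0.406
finger_force: 25.0
```

send_rows(motion=[{"x": -0.4,"y": -2.9,"z": 0,"rx": 0,"ry": 0,"rz": 0,"jaw": 2},{"x": -0.4,"y": -2.9,"z": 0,"rx": 0,"ry": 0,"rz": 0,"jaw": 2},{"x": -0.4,"y": -2.9,"z": 0,"rx": 0,"ry": 0,"rz": 0,"jaw": 2},{"x": -0.4,"y": -2.9,"z": 0,"rx": 0,"ry": 0,"rz": 0,"jaw": 2},{"x": -0.4,"y": -2.9,"z": 0,"rx": 0,"ry": 0,"rz": 0,"jaw": 2}])

```text
clock: 81.55
tool_pos: [0.4259, -0.2418, 0.2822]
eef_rot: [0.091, 0.996, 0.001, -0.0]
contact_force: [0.5, 0.1, -0.2]
opening: 0.402
finger_force: 25.0
```

send_rows(motion=[{"x": -0.4,"y": -2.9,"z": 0,"rx": 0,"ry": 0,"rz": 0,"jaw": 2},{"x": -0.4,"y": -2.5,"z": 0,"rx": 0,"ry": 0,"rz": 0,"jaw": 2},{"x": 0,"y": -1,"z": 0,"rx": 0,"ry": 0,"rz": 0,"jaw": 2},{"x": 0,"y": 0,"z": 0,"rx": 0,"ry": 0,"rz": 0,"jaw": 2},{"x": 0,"y": 0,"z": 0,"rx": 0,"ry": 0,"rz": 0,"jaw": 2}])

```text
clock: 82.05
tool_pos: [0.4231, -0.3032, 0.2831]
eef_rot: [0.09, 0.996, 0.001, 0.0]
contact_force: [0.3, 0.8, -0.3]
opening: 0.405
finger_force: 25.0
```

```bash
python3 go2.py 79.5 425 -317 150 425 -317 65
python3 - <<'E'
from h import *
s=snap('top','t25'); o=load('top0'); g=s['img'].astype(int)
# interior of box rim: sample grid classes at z=.04
for x in np.arange(.355,.485,.012):
    row=''
    for y in np.arange(-.255,-.385,-.010):
        u,v=proj(s,[x,y,.03])[0].astype(int); a=g[v,u]; d=np.abs(a-o['img'][v,u].astype(int)).mean(); row+='%4d'%d
    print(round(x,3),row)
E
```

```text
t 82.05 p [ 423.1 -303.2  283.1] F [ 0.3  0.8 -0.3] open 35.7 ff 25.0 q7 1.41 rotfix [0.003 0.    0.003]
tool shift cm [-0.42 -1.36 13.3 ]
tool shift cm [ 0.   -0.02  8.5 ]
0.355    3   7   1   3   3   8  40  46  61  24   3   1   5
0.367    6   2   5   5   3   2 133 120 118  99  21   4   3
0.379    5   5   3   2   3   3 127 120 139  93 147 141 140
0.391    2   2   5   8   2 153 141 151 136 136 132 131 128
0.403    3   7   4   3   4 159 128 129 130 134 118 166 138
0.415    8   4   5   9   5 133 130 146 148 143 148 170 142
0.427    3   3  26  48  37 117 146 143 147 147 129 189 145
0.439    1   9   3  21  35  62 146 146 156 152 155 193 155
0.451    3   6   4  28  70  86 176 158 157 155 155 150 162
0.463    1   5   6   5  30  91 157 155 115 154 155  95 174
0.475    2   3   3   8   4  28 122 142 142 150  93  56  86
```

send_rows(motion=[{"x": 0.4,"y": 1.7,"z": 0,"rx": 0,"ry": 0,"rz": 0,"jaw": 2},{"x": 0,"y": 0,"z": 3,"rx": 0,"ry": 0,"rz": 0,"jaw": 2},{"x": 0,"y": 0,"z": 4,"rx": 0,"ry": 0,"rz": 0,"jaw": 2},{"x": 0,"y": 0,"z": 4,"rx": 0,"ry": 0,"rz": 0,"jaw": 2},{"x": 0,"y": 0,"z": 4,"rx": 0,"ry": 0,"rz": 0,"jaw": 2}])

```text
clock: 82.6
tool_pos: [0.4231, -0.2855, 0.1327]
eef_rot: [0.089, 0.996, 0.001, 0.001]
contact_force: [0.2, -1.1, 0.3]
opening: 0.407
finger_force: 25.0
```

send_rows(motion=[{"x": 0,"y": 0,"z": 3,"rx": 0,"ry": 0,"rz": 0,"jaw": 2},{"x": 0,"y": 0,"z": 2,"rx": 0,"ry": 0,"rz": 0,"jaw": 2},{"x": 0,"y": 0,"z": 1,"rx": 0,"ry": 0,"rz": 0,"jaw": 2},{"x": 0,"y": 0,"z": 0,"rx": 0,"ry": 0,"rz": 0,"jaw": 2},{"x": 0,"y": 0,"z": 0,"rx": 0,"ry": 0,"rz": 0,"jaw": 2}])

```text
clock: 83.1
tool_pos: [0.4235, -0.2866, 0.0744]
eef_rot: [0.09, 0.996, 0.001, 0.001]
contact_force: [0.6, 0.8, 0.0]
opening: 0.407
finger_force: 25.0
```

```bash
python3 go2.py 79.5 415 -286 54
```

```text
t 83.1 p [ 423.5 -286.6   74.4] F [0.6 0.8 0. ] open 35.9 ff 25.0 q7 1.05 rotfix [0.002 0.003 0.003]
tool shift cm [ 0.85 -0.1   2.04]
```

send_rows(motion=[{"x": 0.8,"y": 0,"z": 0,"rx": 0,"ry": 0,"rz": 0,"jaw": 2},{"x": 0,"y": 0,"z": 0.8,"rx": 0,"ry": 0,"rz": 0,"jaw": 2},{"x": 0,"y": 0,"z": 0.7,"rx": 0,"ry": 0,"rz": 0,"jaw": 2},{"x": 0,"y": 0,"z": 0.4,"rx": 0,"ry": 0,"rz": 0,"jaw": 2},{"x": 0,"y": 0,"z": 0,"rx": 0,"ry": 0,"rz": 0,"jaw": 2}])

```text
clock: 83.6
tool_pos: [0.4145, -0.2853, 0.0539]
eef_rot: [0.091, 0.996, 0.001, 0.0]
contact_force: [0.7, 0.2, -1.3]
opening: 0.407
finger_force: 25.0
```

```bash
python3 go2.py 79.5 415 -286 54
```

```text
t 83.6 p [ 414.5 -285.3   53.9] F [ 0.7  0.2 -1.3] open 35.8 ff 25.0 q7 1.0 rotfix [0.002 0.    0.002]
tool shift cm [-0.06 -0.06 -0.01]
```

send_rows(motion=[{"x": 0,"y": 0,"z": 0,"rx": 0,"ry": 0,"rz": 0,"jaw": 5},{"x": 0,"y": 0,"z": 0,"rx": 0,"ry": 0,"rz": 0,"jaw": 5},{"x": 0,"y": 0,"z": 0,"rx": 0,"ry": 0,"rz": 0,"jaw": 5},{"x": 0,"y": 0,"z": 0,"rx": 0,"ry": 0,"rz": 0,"jaw": 5},{"x": 0,"y": 0,"z": 0,"rx": 0,"ry": 0,"rz": 0,"jaw": 5}])

```text
clock: 84.1
tool_pos: [0.4149, -0.2855, 0.0546]
eef_rot: [0.091, 0.996, 0.001, 0.001]
contact_force: [1.0, 0.4, 0.3]
opening: 0.566
finger_force: 0.1
```

send_rows(motion=[{"x": 0,"y": 0,"z": -1,"rx": 0,"ry": 0,"rz": 0,"jaw": 5},{"x": 0,"y": 0,"z": -3,"rx": 0,"ry": 0,"rz": 0,"jaw": 5},{"x": 0,"y": 0,"z": -4,"rx": 0,"ry": 0,"rz": 0,"jaw": 5},{"x": 0,"y": 0,"z": -4,"rx": 0,"ry": 0,"rz": 0,"jaw": 5},{"x": 0,"y": 0,"z": -4,"rx": 0,"ry": 0,"rz": 0,"jaw": 5}])

```text
clock: 84.6
tool_pos: [0.4141, -0.2854, 0.2168]
eef_rot: [0.09, 0.996, 0.001, 0.001]
contact_force: [0.4, -0.1, 0.3]
opening: 0.567
finger_force: 0.0
```

```bash
python3 go2.py 79.5 500 -250 230
```

```text
t 84.6 p [ 414.1 -285.4  216.8] F [ 0.4 -0.1  0.3] open 49.9 ff 0.0 q7 1.29 rotfix [0.002 0.001 0.002]
tool shift cm [-7.82  5.03 -1.31]
```

send_rows(motion=[{"x": -0.2,"y": -1.5,"z": 0,"rx": 0,"ry": 0,"rz": 0,"jaw": 5},{"x": -0.3,"y": -2.7,"z": 0,"rx": 0,"ry": 0,"rz": 0,"jaw": 5},{"x": -0.3,"y": -2.7,"z": 0,"rx": 0,"ry": 0,"rz": 0,"jaw": 5},{"x": -0.3,"y": -2.7,"z": 0,"rx": 0,"ry": 0,"rz": 0,"jaw": 5},{"x": -0.3,"y": -2.7,"z": 0,"rx": 0,"ry": 0,"rz": 0,"jaw": 5}])

```text
clock: 85.1
tool_pos: [0.4056, -0.4102, 0.2152]
eef_rot: [0.091, 0.996, 0.001, 0.001]
contact_force: [0.4, -0.1, -0.6]
opening: 0.565
finger_force: 0.0
```

send_rows(motion=[{"x": -0.3,"y": -2.7,"z": 0,"rx": 0,"ry": 0,"rz": 0,"jaw": 5},{"x": -0.3,"y": -2.7,"z": 0,"rx": 0,"ry": 0,"rz": 0,"jaw": 5},{"x": -0.3,"y": -2.7,"z": 0,"rx": 0,"ry": 0,"rz": 0,"jaw": 5},{"x": -0.2,"y": -1.5,"z": 0,"rx": 0,"ry": 0,"rz": 0,"jaw": 5},{"x": 0,"y": 0,"z": 0,"rx": 0,"ry": 0,"rz": 0,"jaw": 5}])

```text
clock: 85.6
tool_pos: [0.3982, -0.508, 0.2143]
eef_rot: [0.093, 0.996, 0.0, 0.001]
contact_force: [-0.2, -0.1, 0.0]
opening: 0.564
finger_force: 0.0
```

```bash
python3 diff.py 26; python3 go2.py 79.5
python3 - <<'E'
from foot import *
n={k:load(k+'26') for k in('scene','top')}; o={k:load(k+'0') for k in n}
print('cand',foot(n['scene'],[.4974,-.0127],.116)[:3]); print('cand top',foot(n['top'],[.4974,-.0127],.116)[:3])
for nm,P in dict(hammer=[.74,-.18,.01],hhead=[.74,-.09,.02],scis=[.74,.15,.005],dap=[.785,.02,.05],spool=[.66,.37,.05],glass=[.63,-.44,.04],rack=[.638,.214,.022],pa=[.607,.25,.07],pb=[.603,.182,.022],pc=[.67,.179,.098],pd=[.673,.245,.11],cap=[.416,.3366,.147]).items():
    for k in n:
        u,v=proj(o[k],P)[0].astype(int)
        if not(14<=u<498 and 14<=v<370): continue
        w=lambda s:cv2.GaussianBlur(s['img'][v-10:v+11,u-10:u+11].astype(np.float32),(3,3),0); A,B=w(o[k]),w(n[k]); print(nm,k,round(float(np.abs(A-B).mean()),1),round(float(np.corrcoef(A.ravel(),B.ravel())[0,1]),2),end=' | ')
print()
# table-wide map of new pale/dark blobs vs start in top view, within bench area
d=np.abs(n['top']['img'].astype(int)-o['top']['img'].astype(int)).mean(2)>35
d=cv2.morphologyEx(d.astype(np.uint8),cv2.MORPH_OPEN,np.ones((3,3),np.uint8)); N,l,st,ce=cv2.connectedComponentsWithStats(d)
for i in range(1,N):
    if st[i,4]>40: print('blob',st[i],np.round(at(n['top'],ce[i],.02)[0,:2]*1000),n['top']['img'][l==i].mean(0).astype(int),o['top']['img'][l==i].mean(0).astype(int))
E
```

```text
scene a (np.int64(160), np.int64(180)) meandiff 25.2 corr 0.66
scene b (np.int64(292), np.int64(211)) meandiff 22.1 corr 0.74
scene c (np.int64(282), np.int64(144)) meandiff 16.4 corr 0.79
scene d (np.int64(241), np.int64(229)) meandiff 28.4 corr 0.7
top a (np.int64(321), np.int64(246)) meandiff 13.5 corr 0.88
top b (np.int64(240), np.int64(160)) meandiff 15.6 corr 0.86
top c (np.int64(202), np.int64(234)) meandiff 19.2 corr 0.8
top d (np.int64(284), np.int64(164)) meandiff 19.6 corr 0.82
t 85.7 p [ 399.6 -504.7  214.5] F [-0.3  0.4  0. ] open 49.4 ff 0.0 q7 1.71 rotfix [0.003 0.001 0.002]
cand (array([496.53435984, -13.35438593]), 116, np.float64(0.6900118569605409))
cand top (array([496.64482945, -11.87007418]), 126, np.float64(0.3736976744736258))
hammer scene 5.3 1.0 | hammer top 0.6 1.0 | hhead scene 5.6 0.97 | hhead top 0.8 1.0 | scis scene 2.7 1.0 | scis top 0.7 1.0 | dap scene 3.4 1.0 | dap top 0.7 1.0 | spool scene 3.1 1.0 | spool top 0.7 1.0 | glass scene 3.1 1.0 | glass top 0.6 1.0 | rack scene 2.4 1.0 | rack top 8.4 0.72 | pa scene 3.0 1.0 | pa top 0.8 1.0 | pb scene 8.0 
[... 546 characters left out ...]
179 121]
blob [ 437  194   75   72 3097] [ 427. -679.] [79 65 56] [200 154 119]
blob [350 220  38  44 969] [ 421. -325.] [166 127  88] [235 212 159]
blob [195 223  19  24 308] [447. 182.] [192 123  78] [180 142  96]
blob [311 241  21  14 176] [ 401. -177.] [194 125  79] [228 184 125]
blob [492 245  20  22 267] [ 356. -759.] [73 71 51] [163 163 159]
blob [ 108  266  244   77 7877] [275.  56.] [198 127  81] [105  68  44]
blob [507 279   5  15  51] [ 254. -782.] [52 52 52] [100 100  99]
blob [ 355  280  157   90 4335] [ 157. -522.] [102  67  44] [189 123  80]
blob [   0  317   58   55 1953] [101. 773.] [192 123  78] [42 38 38]
blob [325 372  30  12 147] [  -0. -227.] [192 124  78] [104  67  43]
```

Run:
```python
from h import *
for k in('scene','top'):
    o,n=load(k+'0'),load(k+'26'); u,v=proj(o,[.416,.3366,.147])[0].astype(int)
    for s,t in((o,'0'),(n,'26')):
        w=s['img'][v-12:v+13,u-12:u+13].astype(int); m=(w[...,0]-w[...,2]>60)&(w[...,1]>w[...,0]*0.70)
        yy,xx=np.where(m); print(k,t,len(xx),round(xx.mean()+u-12,1),round(yy.mean()+v-12,1))
    t=cv2.cvtColor(o['img'],cv2.COLOR_RGB2GRAY)[v-7:v+12,u-8:u+9]; W=cv2.cvtColor(n['img'],cv2.COLOR_RGB2GRAY)[v-13:v+18,u-14:u+15]
    r=cv2.matchTemplate(W,t,cv2.TM_CCOEFF_NORMED); print(k,'shift',np.array(cv2.minMaxLoc(r)[3])-6,round(r.max(),2))
s=load('scene26'); o=load('scene0'); d=(np.abs(s['img'].astype(int)-o['img'].astype(int)).mean(2)>25).astype(np.uint8)
# box outer silhouette above the near rims: changed pixels outside box outline
P=[[493,-247,70],[488,-404,70],[336,-387,70],[350,-229,70]]; H=cv2.convexHull(proj(s,np.array(P)/1000).astype(np.float32))
u0,v0=H[:,0].min(0).astype(int)-12;u1,v1=H[:,0].max(0).astype(int)+12
for v in range(v0,v1,2): print(''.join(('#' if cv2.pointPolygonTest(H,(float(u),float(v)),False)>0 else 'X') if d[v,u] else ('.' if cv2.pointPolygonTest(H,(float(u),float(v)),False)>0 else ' ') for u in range(max(u0,0),u1)))
```

```text
scene 0 54 321.4 85.9
scene 26 52 321.4 85.4
scene shift [ 0 -1] 0.88
top 0 100 141.9 248.8
top 26 99 141.0 249.7
top shift [-1  1] 0.99
XXXXXXXXXXXXXXXXXXXXX                               XXXXXXXXXXXXXXXXXXXXXXXXXXXXXXXXXXXXXXXXXXXX
XXXXXXXXXXXXXXXXXX                                      XXXXXXXXXXXXXXXXXXXXXXXXXXXXXXXXXXXXXXXX
XXXXXXXXXXXXXXX                                              XXXXXXXXXXXXXXXXXXXXXXXXXXXXXXXXXXX
XXXXXXXXXXX                                                     XXXXXXXXXXXXXXXXXXXXXXXXXXXXXXXX
XXXXXXXX                                                          XXXXXXXXXXXXXXXXXXXXXXXXXXXXXX
XXXX                                                                 XXXXXXXXXXXXXXXXXXXXXXXXXXX
X                                                                      XXXXXXXXXXXXXXXXXXXXXXXXX
                                                                   ...... XXXXXXXXXXXXXXXXXXXXXX
                                                             ............. XXXXXXXXXXXXXXXXXXXXX
                                                      .................... XXXXXXXXXXXXXXX
[... 1855 characters left out ...]
              .................#..##################.....                                  
                   .................###############......                                       
                    .................########.......                                            
                    .................##.......                                                  
                     ....................                                                       
                     ...............                                                            
                      .........                                                                 
                      ....
```

```bash
python3 -c "
from plant import *
print(finish_job())"
```

```text
the job is handed in; nothing more can be done
None
```

The job is handed in. The socket probed at about 37 mm, so I took it as the 36 mm depth; the rod is back in its holder and the 76 mm post (post_b) is in the socket. The candlestick stands within about 1 mm of centre on the three posts, all four offcuts are in the scrap box, and the last camera comparison showed the other things unmoved.

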